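Raise the bonder's guard window to its height mark

ROBOT

A 7-joint arm with a two-finger parallel gripper is mounted at the origin on the work surface. World frame = base frame: x ahead of the robot, y to its left, z up, the work surface at z = 0. Lengths are in m, angles in rad, forces in N, time in s.
With the tool pointing down it reaches from about 0.4 to 0.85 m from the base axis. Payload 4.5 kg.
Tool frame: the origin (TCP) lies midway between the tips of the shut fingers; the grasp point (between the pads) lies 19 mm behind it; z points along the fingers, y is the direction in which the jaws open and shut (so a half turn about z gives the same grasp; the last joint's range is limited). The gripper opens to 88 mm and grips with 3 to 60 N. Pads are 18 mm wide; open, the fingers measure 123 mm over their backs; the gripper's body (75 mm by 187 mm) begins 45 mm behind the grasp point.
Start: joints at [1.315, 0.689, -0.195, 1.565, 0.157, 0.902, -0.215], TCP at [0.179, -0.599, 0.239] pointing down, gripper open.
Joint ranges: [-3.01, 3.01], [-0.46, 2.08], [-1.47, 1.51], [0.13, 2.56], [-1, 4.14], [0.04, 2.09], [-2.66, 2.66]. Speed limits (rad/s): [2.57, 2.57, 3.14, 3.14, 3.14, 3.14, 3.14].

INTERFACE

Orientations are given as a unit quaternion [x, y, z, w].
In Python, from plant import r gives the robot as it stands. The module is installed in compiled form; this text tells all that it offers.
- The arm moves only by the tool carry_out, never from a script. Its argument "commands" is a list of rows, each a list of 6 numbers: the shift along the tool's x, y, z in m, then the turn, a rotation vector about the tool's x, y, z in degrees. In form: [[dx, dy, dz, wx, wy, wz], ...]. A call has 1 to 12 rows; each row is the pose to reach, as a shift and turn from the pose commanded when the call began, along the tool's axes at that moment; what a row does not reach only later rows make up. A row lasts 1/10 s, in which the tool goes at most 50 mm and 8.59 degrees, less where a joint would pass 70% of its speed; a pose out of reach is approached as far as the arm can. A call with a gripper value outside its range is refused whole. "fingers" is the closure in counts, from 0 (fully open) to 255 (shut), set as the call begins (left out, the last holds). The fingers move at their own pace and stop on an object; "grip_force" is the grip in N (left out, the last holds). Time passes only in rows, so rows that repeat a pose let the fingers close. It gives the time, the measured TCP pose, the force and the opening at its end, in the units of the state.
- r.get_state(): the state, without advancing time (a new reading comes with each control period).
- r.snapshot(name): name is "side" or "top"; returns a dict with "img" (384x512x3 uint8, blue, green, red), "intrinsics" (3x3 intrinsics, pixels), "extrinsics" (4x4, takes a point from camera to world coordinates). Camera axes: x right, y down, z forward; pixel columns grow to the right and rows downward; lengths in m; the calibration is good to about 2 mm. A picture is of the moment at which its call begins. There is no depth.
- r.finish_job(): hands the job in, once; it reports no verdict.
Trained networks look in a picture, given as the dict that the camera call returned (one of the last four; its "shot" number tells which), for a name from the list of things; names that differ only in an ending like _2 or _b are one class to them, and where a whole thing is asked for, a point or a joint stands for the part that bears it (a point fixed in the world has none). Each returns a list of dicts, best first, with "p" (0 to 1); they miss things now and then, are a little off and sometimes report something else, mostly with a low value. They report only what shows in the picture. A call takes as long as a camera call.
- r.spot_in(picture, label): "xyz" ([x, y, z] in m, in world coordinates, good to about 4 mm: the middle of the surface that is visible of it).
- r.spot_point(picture, label): "xyz" ([x, y, z] in m, in world coordinates, good to about 4 mm: a listed point, or the origin of a listed thing).
The state is a dict: "clock": time; "q": joint angles; "qd": joint speeds; "joint_torque": joint torques, N m; "tool_pos": TCP position; "eef_rot": TCP orientation; "contact_force": force on the tool from outside, world axes, zero at the start; "moment": the same for the moment, N m; "opening": opening from 0.0 (shut) to 1.0 (fully open).
Only numpy, scipy, OpenCV 4.12 (cv2) and the standard library are available. Lean on these libraries where they do the work, as an engineer would, in place of code of your own. Each camera call takes 0.05 s, during which the arm holds its last target.

TASK

Open the bonding station for loading: with the fingertips beneath the lip of the clear guard window, gently push the window up until the lip is level with the two pointer blades clamped on the posts, and let it rest there. Then press the large palm button on the control box right down and let it go. Only push and press, gripping nothing, and leave the spool, the bottle and the chip tray in front of the window where they are.

Things in the scene. Friction and masses are not known exactly. Their poses are not given: they have to be found in the camera images.
- station: The fixed bonding station. Origin on the table midway between its two square grey posts (50 x 50 mm, 500 mm tall, centres 185 mm to either side along its y axis); a grey header joins their tops. Its x axis points away from the robot's side, into the station; behind the posts, from x = 30 to 210 mm, lies a steel-topped work bed 58 mm high.
- sash (a joint): Height of the clear guard window above its shut position, m, 0 to 0.20, straight up. The window is 310 mm wide, 206 mm tall, 0.6 kg, runs between the posts and is counterweighted: it stays at any height, 2 to 5 N moves it up or down. More than 25 N from the fingers counts as rough or gripped.
- lip (a point): Middle of the front edge (the edge towards the robot) of the window's lip, at half its thickness. The lip is a level aluminium ledge along the window's foot, 14 mm thick and 300 mm long along the station's y axis; it stands out 55 mm from the pane towards -x of the station, with nothing beneath it down to the table. Shut, this point is 107 mm above the table. Axes as the station's.
- mark_level (a point): The marked height: the point at the level of the two pointer blades, midway between them, directly above or below lip when sighted along the vertical. The blades (5 mm thick, 12 mm wide, black) reach towards the robot from 26 mm high black clamp collars round the posts, just beyond both ends of the lip. Fixed; 200 to 275 mm above the table. The window is right when lip has the same height.
- mark: The fixed pair of clamp collars and blades; origin at the height of the blades, on the posts' centre plane.
- control: Fixed white control box, 130 x 110 x 50 mm (x, y, z), origin under its centre; it stands to the left or right of the station, nearer the robot. Palm button in the middle of its top, six small 12 mm keys at its near and far edges.
- go_top (a point): Middle of the top of the large black palm button (40 mm across) on the control box. It is pressed straight down.
- go (a joint): How far the palm button is pressed, m: 0 up, 0.007 fully down (5 N, springs back).
- carriers: Fixed stack of steel board carriers, 120 x 110 x 63 mm, on the other side from the control box. Origin under its centre.
- spool: Loose brass wire spool standing upright, 44 mm across, 32 mm tall, near one end of the lip on the robot's side. Leave alone. Origin under its centre.
- flux: Loose white bottle, 36 mm across, 75 mm tall, standing near the other end of the lip. Leave alone. Origin under its centre.
- chip_tray: Loose black chip tray, 70 x 70 x 12 mm, on the table on the robot's side of the lip, about its middle. Leave alone. Origin under its centre.

How it is judged:
By the outcome, as a careful person would: the job done as asked, in the order asked, and still so for the second after the job is handed in, with the robot touching nothing.
It also fails if it takes over 48 s, if anything falls off the work surface, if the arm or the gripper's body presses on something with over 40 N, if the wrist force passes 120 N, or if a joint passes its speed limit or range.

## Working session

There is one attempt and no reset: what is moved stays moved. The work goes in short steps, Python scripts to look and compute and a tool call to move; the robot and the scene stay as the last step left them, time stands still between calls to the robot, and variables do not carry over. Pictures are saved under pics/ and viewed, and the job is handed in when it is done.

Besides the shell and the picture viewer there is one more tool, called as name([rows], argument=value, ...), one row to a line, values as JSON. carry_out: Moves the arm, as the interface text tells. Its arguments: {"type":"object","properties":{"commands":{"type":"array","items":{"type":"array","items":{"type":"number"}}},"fingers":{"type":"number"},"grip_force":{"type":"number"}},"required":["commands"]}

```bash
mkdir -p pics; python3 - <<'E'
from plant import r
import cv2,numpy as np
np.set_printoptions(precision=4,suppress=True)
s=r.get_state()
for k in s: print(k,s[k])
for n in("side","top"):
    p=r.snapshot(n); cv2.imwrite(f"pics/{n}0.png",p["img"]); print(n,p["shot"]); print(np.array(p["extrinsics"])); print(np.array(p["intrinsics"]))
    for l in["station","lip","mark_level","mark","control","go_top","spool","flux","chip_tray","carriers"]:
        print(l,[(np.array(d["xyz"]).round(4).tolist(),round(d["p"],2)) for d in r.spot_point(p,l)[:2]])
E
```

```text
clock 0.0
q [ 1.3148  0.69   -0.1945  1.5664  0.1573  0.9025 -0.2151]
qd [-0.0003 -0.0003  0.      0.      0.0019  0.0001 -0.0003]
joint_torque [ -0.     -52.7562  -1.2671 -15.3428  -0.0527   0.0065   0.0001]
tool_pos [ 0.1784 -0.5983  0.2379]
eef_rot [ 0.9895  0.1444 -0.0002 -0.0009]
contact_force [-0.114   0.6884 -1.0693]
moment [0.0488 0.0089 0.0085]
opening 0.9984317661092668
side 1
[[ 0.83   -0.4302  0.3551  0.153 ]
 [-0.5577 -0.6528  0.5127 -0.5721]
 [ 0.0113 -0.6235 -0.7817  1.048 ]
 [ 0.      0.      0.      1.    ]]
[[436.29     0.     256.5429]
 [  0.     436.29   187.1349]
 [  0.       0.       1.    ]]
station []
lip [([0.5643, 0.0097, 0.1384], 0.95)]
mark_level []
mark []
control [([0.4243, -0.3556, -0.0005], 0.78), ([0.4318, 0.3635, -0.0018], 0.65)]
go_top [([0.4216, -0.3532, 0.0748], 0.72)]
spool [([0.5058, -0.1385, -0.0025], 0.62)]
flux [([0.5047, 0.1458, 0.0011], 0.6)]
chip_tray [([0.5068, -0.005, 0.0021], 0.67)]
carriers [([0.4332, 0.3636, 0.0012], 0.89)]
top 2
[[ 0.0118 -0.9948  0.1015  0.412 ]
 [-0.9998 -0.0134 -0.0144  0.0031]
 [ 0.0157 -0.1013 -0.9947  1.4396]
 [ 0.      0.      0.      1.    ]]
[[425.6365   0.     249.8501]
 [  0.     425.6365 198.3659]
 [  0.       0.       1.    ]]
station [([0.6422, 0.0041, -0.0028], 0.93), ([0.5607, 0.0104, 0.1401], 0.75)]
lip [([0.5107, -0.0076, -0.0029], 0.24)]
mark_level []
mark []
control []
go_top [([0.4265, -0.3548, 0.0728], 0.6), ([0.6433, 0.0089, -0.0013], 0.5)]
spool [([0.5082, -0.1382, -0.0023], 0.48)]
flux [([0.5068, 0.1459, -0.0014], 0.67)]
chip_tray [([0.511, -0.01, -0.002], 0.75)]
carriers [([0.434, 0.3612, -0.0005], 0.73)]
```

View images.

View pics/side0.png

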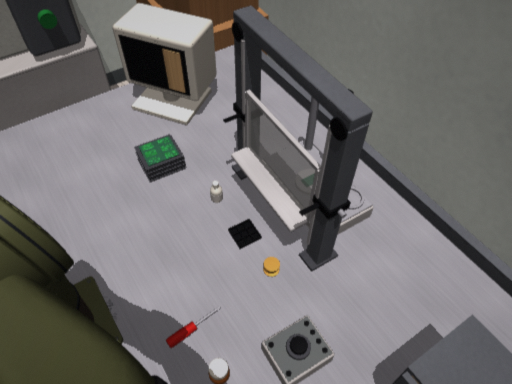

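View pics/top0.png

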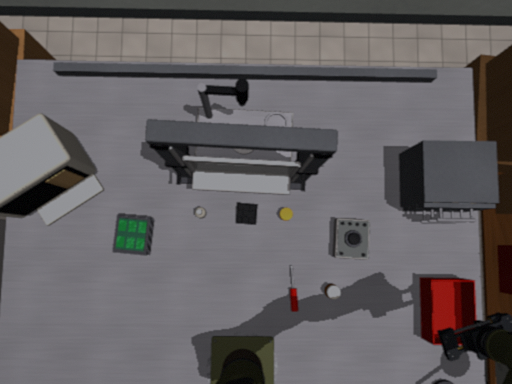

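```bash
python3 - <<'E'
import cv2
a=cv2.imread("pics/side0.png")[90:270,210:390]; cv2.imwrite("pics/side0z.png",cv2.resize(a,None,fx=3.3,fy=3.3,interpolation=cv2.INTER_CUBIC))
a=cv2.imread("pics/top0.png")[110:235,140:345]; cv2.imwrite("pics/top0z.png",cv2.resize(a,None,fx=3.9,fy=3.9,interpolation=cv2.INTER_CUBIC))
E
```

```text
(no output)
```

View pics/side0z.png

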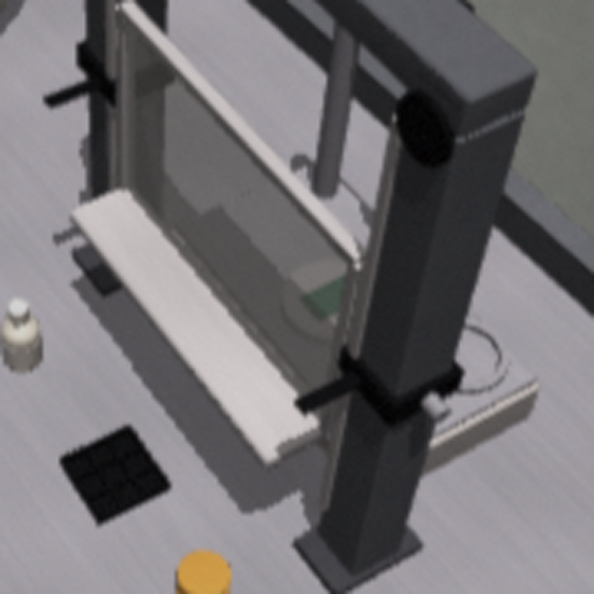

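View pics/top0z.png

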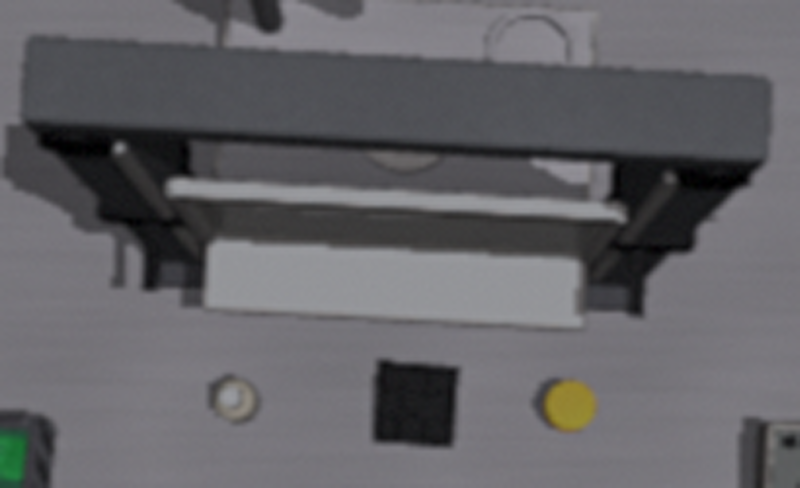

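```bash
python3 - <<'E'
import cv2,numpy as np
def z(f,r0,r1,c0,c1,k,o,g=0.5):
    a=cv2.imread(f)[r0:r1,c0:c1]; a=cv2.resize(a,None,fx=k,fy=k,interpolation=cv2.INTER_CUBIC)
    a=(255*(a/255.)**g).astype(np.uint8)
    for c in range(c0,c1,10):
        cv2.line(a,((c-c0)*k,0),((c-c0)*k,6),(0,255,255),1); cv2.putText(a,str(c),((c-c0)*k,16),0,.35,(0,255,255),1)
    for c in range(r0,r1,10):
        cv2.line(a,(0,(c-r0)*k),(6,(c-r0)*k),(0,255,255),1); cv2.putText(a,str(c),(8,(c-r0)*k+4),0,.35,(0,255,255),1)
    cv2.imwrite(o,a)
z("pics/top0.png",120,200,140,210,7,"pics/tl.png",.4)
z("pics/top0.png",120,200,280,350,7,"pics/tr.png",.4)
z("pics/side0.png",170,270,280,370,6,"pics/sr.png",.6)
z("pics/side0.png",80,180,215,305,6,"pics/sl.png",.6)
E
```

```text
(no output)
```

View pics/tl.png

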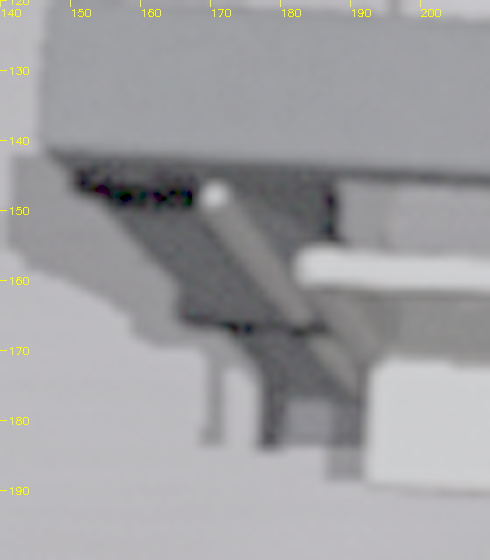

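View pics/tr.png

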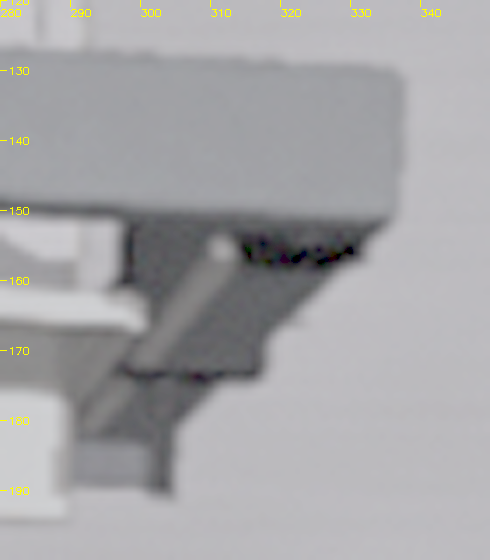

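View pics/sr.png

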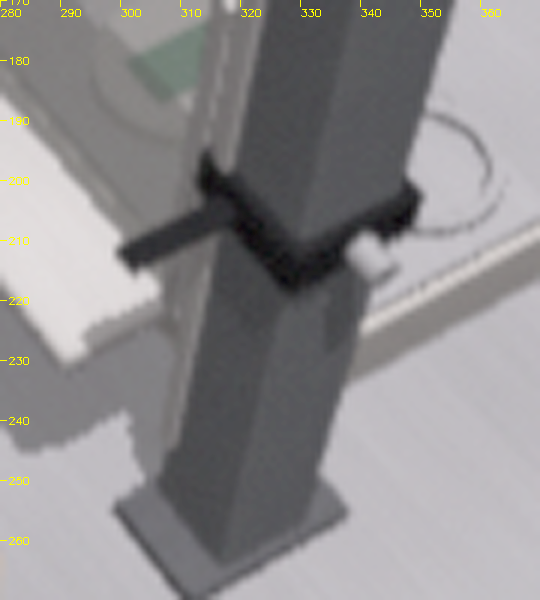

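View pics/sl.png

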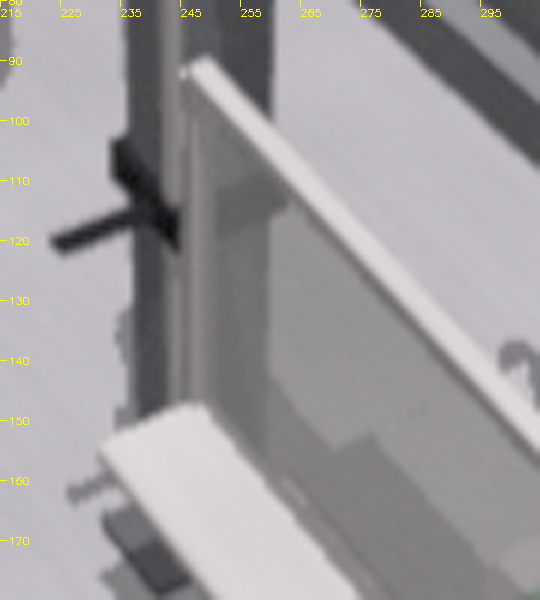

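```bash
cat > h.py <<'E'
import numpy as np,cv2
np.set_printoptions(precision=4,suppress=True)
Es=np.array([[0.83,-0.4302,0.3551,0.153],[-0.5577,-0.6528,0.5127,-0.5721],[0.0113,-0.6235,-0.7817,1.048],[0,0,0,1]])
Ks=np.array([[436.29,0,256.5429],[0,436.29,187.1349],[0,0,1]])
Et=np.array([[0.0118,-0.9948,0.1015,0.412],[-0.9998,-0.0134,-0.0144,0.0031],[0.0157,-0.1013,-0.9947,1.4396],[0,0,0,1]])
Kt=np.array([[425.6365,0,249.8501],[0,425.6365,198.3659],[0,0,1]])
def proj(E,K,X):
    X=np.atleast_2d(X); c=(X-E[:3,3])@E[:3,:3]; u=c@K.T; return u[:,:2]/u[:,2:]
def ray(E,K,uv):
    d=E[:3,:3]@np.linalg.solve(K,[uv[0],uv[1],1]); return E[:3,3],d/np.linalg.norm(d)
def tri(s,t):
    A=np.zeros((3,3));b=np.zeros(3);L=[ray(Es,Ks,s),ray(Et,Kt,t)]
    for o,d in L:
        P=np.eye(3)-np.outer(d,d);A+=P;b+=P@o
    X=np.linalg.solve(A,b); return X,[np.linalg.norm((np.eye(3)-np.outer(d,d))@(X-o))for o,d in L]
E
python3 - <<'E'
from h import *
for n,s,t in [("bladeL",(223,120.5),(178,184)),("bladeR",(300.5,212.5),(302.5,190.5)),("lipL",(230.2,155),(192,189.2)),("lipR",(289,228.5),(289.8,193.7)),
 ("pane topL",(245,91),(183,157)),("button",(299,346),(353,239))]:
    X,e=tri(s,t); print(n,X,np.array(e))
from plant import r
for n in("side","top"):
    p=r.snapshot(n)
    for l in["mark_level","mark"]:
        print(l,[(np.array(d["xyz"]).round(4).tolist(),round(d["p"],2)) for d in r.spot_point(p,l)[:3]])
    for l in["mark","go_top"]:
        print(l,[(np.array(d["xyz"]).round(4).tolist(),round(d["p"],2)) for d in r.spot_in(p,l)[:3]])
print(r.get_state()["clock"])
E
```

```text
bladeL [0.5699 0.1894 0.2485] [0.0018 0.0018]
bladeR [ 0.5578 -0.1625  0.2487] [0. 0.]
lipL [0.5702 0.1629 0.137 ] [0.0008 0.0008]
lipR [ 0.5571 -0.136   0.1508] [0.0026 0.0026]
pane topL [0.6275 0.1653 0.3387] [0.0038 0.0038]
button [ 0.4263 -0.3542  0.0567] [0.0015 0.0015]
mark_level []
mark []
mark [([0.6088, -0.1736, 0.2519], 0.84)]
go_top [([0.4194, -0.3544, 0.0718], 0.72)]
mark_level [([0.4285, 0.3567, -0.0025], 0.71), ([0.4225, -0.3542, -0.0], 0.26)]
mark []
mark [([0.6025, 0.1628, 0.254], 0.66)]
go_top [([0.4291, -0.3531, 0.0731], 0.47)]
1.6
```

carry_out([
  [0,0,-0.05,0,0,0],
  [0,0,-0.09,0,0,0],
  [0.035,-0.04,-0.1,0,0,0],
  [0.07,-0.08,-0.1,0,0,0],
], fingers=255)

```text
clock: 2.0
tool_pos: [0.2204, -0.5098, 0.3407]
eef_rot: [0.99, 0.143, 0.001, 0.003]
contact_force: [1.1, 0.5, -0.2]
opening: 0.661
```

```bash
python3 - <<'E'
from plant import r
from h import *
s=r.get_state(); print(s["clock"],np.array(s["q"]),s["tool_pos"],s["eef_rot"],s["opening"],s["contact_force"],s["qd"])
E
```

```text
2.0 [ 1.2161  0.4816 -0.2189  1.6403  0.1182  1.0267 -0.3238] [ 0.2204 -0.5098  0.3407] [0.9898 0.1427 0.001  0.0028] 0.6614449675027755 [ 1.1203  0.5398 -0.1716] [-0.5916 -0.5227 -0.1116  1.0742 -0.0507 -0.4923 -0.7092]
```

carry_out([
  [0.029,-0.033,0,0,0,0],
  [0.058,-0.066,0,0,0,0],
  [0.087,-0.1,0,0,0,0],
  [0.116,-0.133,0,0,0,0],
  [0.145,-0.166,0,0,0,0],
  [0.174,-0.2,0,0,0,0],
  [0.203,-0.233,0,0,0,0],
  [0.232,-0.266,0,0,0,0],
  [0.26,-0.3,0,0,0,0],
  [0.287,-0.332,0,0,0,0],
])

```text
clock: 3.0
tool_pos: [0.4006, -0.1068, 0.339]
eef_rot: [0.989, 0.145, 0.0, 0.0]
contact_force: [0.7, -0.6, 0.3]
opening: 0.005
```

```bash
cat > kin.py <<'E'
import numpy as np, itertools
from scipy.spatial.transform import Rotation as R
from scipy.optimize import least_squares
from plant import r
from h import *
s=r.get_state(); print(s["clock"],np.array(s["q"]),s["tool_pos"],s["eef_rot"],s["contact_force"])
D=[([1.3148,0.69,-0.1945,1.5664,0.1573,0.9025,-0.2151],[0.1784,-0.5983,0.2379],[0.9895,0.1444,-0.0002,-0.0009]),
([1.2161,0.4816,-0.2189,1.6403,0.1182,1.0267,-0.3238],[0.2204,-0.5098,0.3407],[0.9898,0.1427,0.001,0.0028]),
(s["q"],s["tool_pos"],s["eef_rot"])]
best=[]
for sg in itertools.product([1,-1],repeat=7):
  def rot(q):
    return R.from_euler('ZYZYZYZ'[0],sg[0]*q[0])*R.from_euler('y',sg[1]*q[1])*R.from_euler('z',sg[2]*q[2])*R.from_euler('y',sg[3]*q[3])*R.from_euler('z',sg[4]*q[4])*R.from_euler('y',sg[5]*q[5])*R.from_euler('z',sg[6]*q[6])
  A=[rot(q).inv()*R.from_quat(e) for q,_,e in D]
  m=R.concatenate(A).mean(); err=max((m.inv()*a).magnitude() for a in A)
  best.append((err,sg,m.as_rotvec()))
best.sort(key=lambda t:t[0])
for b in best[:4]: print(b)
E
python3 kin.py
```

```text
3.0 [ 0.4203  0.2846 -0.3592  1.9994  0.129   0.878  -1.2888] [ 0.4006 -0.1068  0.339 ] [0.9895 0.1445 0.0004 0.0002] [ 0.6853 -0.6439  0.2506]
(6.191209401709837e-05, (-1, 1, -1, 1, -1, 1, -1), array([-0.    , -0.    ,  1.5708]))
(0.0059813293340826, (1, -1, 1, -1, 1, -1, 1), array([ 0.0017,  0.0018, -2.1483]))
(0.008672950544477948, (-1, -1, -1, -1, -1, -1, -1), array([-0.0034, -0.0014,  1.5708]))
(0.00925533528929761, (1, 1, 1, 1, 1, 1, 1), array([-0.0022,  0.0022, -2.1483]))
```

```bash
cat > fk.py <<'E'
import numpy as np
from scipy.spatial.transform import Rotation as R
sg=[-1,1,-1,1,-1,1,-1]
ax='zyzyzyz'
def chain(q,p):
    h,L1,L2,L3,a,b,c=p
    off=[[0,0,h],[0,0,0],[a,0,L1],[b,0,0],[0,0,L2],[c,0,0],[0,0,L3]]
    # offset applied: before joint1 rot h ; after joint3 L1 ; after joint5 L2; after joint7 L3
    M=R.identity(); t=np.array([0,0,h],float); pts=[t]
    for i in range(7):
        M=M*R.from_euler(ax[i],sg[i]*q[i])
        o={2:[a,0,L1],3:[b,0,0],4:[0,0,L2],5:[c,0,0],6:[0,0,L3]}.get(i)
        if o is not None: t=t+M.apply(o); pts.append(t)
    return t,M*R.from_euler('z',np.pi/2),pts
E
cat >> kin.py <<'E'
from fk import chain
def f(p): return np.concatenate([chain(q,p)[0]-t for q,t,_ in D])
def f4(p): return f(np.r_[p,0,0,0])
s=least_squares(f4,[.36,.42,.4,.3]); print(s.x,np.abs(s.fun).max())
def f5(p): return f(np.r_[p,-p[4],0])
s=least_squares(f5,[.36,.42,.4,.3,0.]); print(s.x,np.abs(s.fun).max())
s=least_squares(f,[.36,.42,.4,.3,0.0,0.,0.]); print(s.x,np.abs(s.fun).max())
E
python3 kin.py|tail -3
```

```text
[4.2711 0.7121 0.245  4.4419] 0.027179152575475096
[4.8258 0.6828 0.1433 5.0537 0.0644] 0.029421152168298104
[ 7.5304  0.6324  0.1454  7.9103 -0.0349 -0.2565  0.0097] 0.0037888943777872053
```

carry_out([
  [0,0,0,-2.3,7.7,0],
  [0,0,0,-4.6,15.3,0],
  [0,0,0,-6.9,23,0],
  [0,0,0,-9.2,30.6,0],
])

```text
clock: 3.4
tool_pos: [0.3996, -0.1062, 0.3386]
eef_rot: [0.956, 0.142, 0.255, 0.035]
contact_force: [0.3, 1.6, -0.9]
opening: 0.006
```

```bash
sed -i 's/^(s\["q"\]/([ 0.4203,0.2846,-0.3592,1.9994,0.129,0.878,-1.2888],[ 0.4006,-0.1068,0.339 ],[0.9895,0.1445,0.0004,0.0002]),\n(s["q"]/' kin.py; python3 kin.py
```

```text
3.4 [ 0.7972  0.1423 -0.6304  2.4122 -0.1607  0.1045 -0.9277] [ 0.3996 -0.1062  0.3386] [0.9559 0.1415 0.2548 0.0353] [ 0.2669  1.6338 -0.8884]
(0.0001491840917274533, (-1, 1, -1, 1, -1, 1, -1), array([ 0.    , -0.    ,  1.5708]))
(0.01283932512966111, (1, 1, 1, 1, 1, 1, 1), array([ 0.0004, -0.0004, -2.1503]))
(0.3995508925764183, (-1, 1, -1, 1, 1, 1, -1), array([ 0.0369, -0.1478,  1.5258]))
(0.4017827943892867, (1, 1, 1, 1, -1, 1, 1), array([ 0.0073, -0.1677, -2.104 ]))
[0.2116 0.6704 0.2813 0.3313] 0.036105539394853
[0.0733 0.6248 0.2006 0.2226 0.0588] 0.029883458737384405
[-0.095   0.6363  0.1613  0.2028 -0.0065 -0.1782 -0.0097] 0.029358526937602436
```

carry_out([
  [0,0,0,0,0,-8.5],
  [0,0,0,0,0,-17],
  [0,0,0,0,0,-25.5],
  [0,0,0,0,0,-34],
  [0,0,0,0,0,-42.5],
  [0,0,0,0,0,-51],
  [0,0,0,0,0,-59.5],
  [0,0,0,0,0,-68],
  [0,0,0,0,0,-76.5],
  [0,0,0,0,0,-85],
  [0,0,0,0,0,-90],
])

```text
clock: 4.5
tool_pos: [0.401, -0.1064, 0.3385]
eef_rot: [0.575, 0.777, 0.155, 0.203]
contact_force: [-0.2, 0.2, 0.1]
opening: 0.008
```

```bash
cat > st.py <<'E'
from plant import r
from h import *
import json
from scipy.spatial.transform import Rotation as R
s=r.get_state(); print(s["clock"],np.array(s["q"]),s["tool_pos"],s["eef_rot"],s["contact_force"],s["opening"]);print(R.from_quat(s["eef_rot"]).as_matrix())
open("log.txt","a").write(json.dumps([list(map(float,s[k])) for k in("q","tool_pos","eef_rot")])+"\n")
E
python3 st.py
```

```text
4.5 [ 1.0535  0.1858 -0.9458  2.3981  0.5063  0.1377 -0.0318] [ 0.401  -0.1064  0.3385] [0.5747 0.7774 0.155  0.2033] [-0.1906  0.1751  0.0757] 0.007931494562515514
[[-0.2568  0.8305  0.4943]
 [ 0.9565  0.2915  0.0072]
 [-0.1381  0.4746 -0.8693]]
```

carry_out([
  [0,0,0,0,0,-8.5],
  [0,0,0,0,0,-17],
  [0,0,0,0,0,-25.5],
  [0,0,0,0,0,-34],
  [0,0,0,0,0,-42.5],
  [0,0,0,0,0,-51],
  [0,0,0,0,0,-59.5],
  [0,0,0,0,0,-68],
  [0,0,0,0,0,-75],
])

```text
clock: 5.4
tool_pos: [0.401, -0.1065, 0.3385]
eef_rot: [-0.018, 0.967, -0.001, 0.256]
contact_force: [-0.7, -0.7, -0.3]
opening: 0.007
```

```bash
python3 st.py; cat > fit.py <<'E'
import json,numpy as np
from scipy.spatial.transform import Rotation as R
np.set_printoptions(precision=4,suppress=True)
sg=[-1,1,-1,1,-1,1,-1];ax='zyzyzyz'
D=[([1.3148,0.69,-0.1945,1.5664,0.1573,0.9025,-0.2151],[0.1784,-0.5983,0.2379]),
([1.2161,0.4816,-0.2189,1.6403,0.1182,1.0267,-0.3238],[0.2204,-0.5098,0.3407]),
([ 0.4203,0.2846,-0.3592,1.9994,0.129,0.878,-1.2888],[ 0.4006,-0.1068,0.339 ]),
([0.7972,0.1423,-0.6304,2.4122,-0.1607,0.1045,-0.9277],[0.3996,-0.1062,0.3386])]
D+=[tuple(json.loads(l)[:2]) for l in open("log.txt")]
def cols(q):
    M=R.identity();C=[np.array([[0],[0],[1.]])]
    use={0:[0,1],1:[0,1,2],2:[0,1,2],3:[0,1,2],4:[0,1,2],5:[0,1,2],6:[0,1,2]}
    for i in range(7):
        M=M*R.from_euler(ax[i],sg[i]*q[i]); C.append(M.as_matrix()[:,use[i]])
    return np.hstack(C)
A=np.vstack([cols(q) for q,_ in D]);b=np.concatenate([t for _,t in D])
# prior: only z after joints base,3,5,7 large
names=["bz","1x","1y","2x","2y","2z","3x","3y","3z","4x","4y","4z","5x","5y","5z","6x","6y","6z","7x","7y","7z"]
big={"bz","3z","5z","7z","2z","4z","6z"}
pri=np.array([.36 if n=="bz" else .42 if n=="3z" else .4 if n=="5z" else .3 if n=="7z" else 0 for n in names])
w=np.array([.3 if n in("bz","3z","5z","7z") else .06 for n in names])
sol=np.linalg.lstsq(np.vstack([A/.0007,np.diag(1/w)]),np.r_[b/.0007,pri/w],rcond=None)[0]
for n,v in zip(names,sol): print(n,round(v,4),end="; ")
print(np.abs(A@sol-b).max())
E
python3 fit.py
```

```text
5.4 [ 1.2755  0.2666 -1.2712  2.3922  0.9843  0.2488  0.7757] [ 0.401  -0.1065  0.3385] [-0.0176  0.9666 -0.001   0.2557] [-0.7094 -0.679  -0.281 ] 0.00666693692482987
[[-0.8686 -0.0335  0.4943]
 [-0.0345  0.9994  0.007 ]
 [-0.4943 -0.011  -0.8692]]
bz 0.3466; 1x 0.0002; 1y -0.0094; 2x -0.0003; 2y -0.0094; 2z 0.0055; 3x 0.0004; 3y -0.0135; 3z 0.5578; 4x -0.0001; 4y -0.0135; 4z -0.0021; 5x 0.0; 5y -0.0001; 5z 0.3467; 6x 0.0001; 6y -0.0001; 6z 0.001; 7x -0.0001; 7y -0.0; 7z 0.3247; 1.6817481121089717e-05
```

```bash
cat > ik.py <<'E'
import numpy as np
from scipy.spatial.transform import Rotation as R
from scipy.optimize import least_squares
np.set_printoptions(precision=3,suppress=True)
sg=[-1,1,-1,1,-1,1,-1];ax='zyzyzyz'
lo=np.array([-3.01,-.46,-1.47,.13,-1,.04,-2.66])+.03;hi=np.array([3.01,2.08,1.51,2.56,4.14,2.09,2.66])-.03
import io,contextlib
with contextlib.redirect_stdout(io.StringIO()):
    from fit import sol,cols
def rotm(q):
    M=R.identity()
    for i in range(7): M=M*R.from_euler(ax[i],sg[i]*q[i])
    return M*R.from_euler('z',np.pi/2)
def fk(q): return cols(q)@sol, rotm(q)
def ik(p,Rt,q0,reg=0.0):
    f=lambda q:np.r_[(fk(q)[0]-p)*10,(Rt.inv()*rotm(q)).as_rotvec(),reg*(q-q0)]
    s=least_squares(f,np.clip(q0,lo+.01,hi-.01),bounds=(lo,hi)); 
    e=f(s.x)[:6]; return s.x,np.abs(e).max()
def pose(az,pitch,flip):
    # tool z pointing azimuth az, pitch below horizontal; tool y horizontal
    z=np.array([np.cos(pitch)*np.cos(az),np.cos(pitch)*np.sin(az),-np.sin(pitch)])
    y=np.array([-np.sin(az),np.cos(az),0])*flip; x=np.cross(y,z)
    return R.from_matrix(np.c_[x,y,z])
if __name__=="__main__":
    rng=np.random.default_rng(0)
    for az in(-60,-30,0,30,60):
      for pit in (0,15,30):
       for fl in(1,-1):
        S=[]
        for k in range(12):
            q,e=ik(np.array([.585,0,.11]),pose(np.radians(az),np.radians(pit),fl),rng.uniform(lo,hi))
            if e<2e-3: S.append(q)
        print(az,pit,fl,len(S),*( [S[0],S[-1]] if S else []))
E
python3 ik.py
```

```text
-60 0 1 6 [-0.4031  1.4195 -0.4312  1.8845  1.5599  1.9995 -1.7095] [-0.6395  1.3819 -0.0618  1.8967  1.4361  1.6131 -1.7141]
-60 0 -1 8 [-0.7692  1.3981  0.1395  1.9029  1.3708  1.4035  1.4451] [-1.0774  1.5629  0.6562  1.918   1.13    0.8449  1.5941]
-60 15 1 9 [-0.8633  1.2759  0.3366  2.002   1.3736  0.9696 -1.622 ] [-0.7537  1.2395  0.1548  1.9963  1.4212  1.1499 -1.6398]
-60 15 -1 8 [-0.2502  1.3241 -0.672   1.9694  1.6202  1.961   1.5298] [-0.4811  1.2331 -0.283   1.9814  1.5189  1.5722  1.4967]
-60 30 1 10 [-0.6965  1.0854  0.1702  2.0486  1.457   0.899  -1.5357] [-0.4445  1.0744 -0.2444  2.0348  1.5208  1.2634 -1.5322]
-60 30 -1 9 [-0.5434  1.0676 -0.0823  2.0398  1.4962  1.1215  1.6055] [-0.6851  1.0828  0.1512  2.0476  1.4599  0.916   1.606 ]
-30 0 1 9 [-0.6982  1.5366  0.0971  2.3232  1.9005  1.7301 -2.2796] [-0.7004  1.5371  0.1001  2.3233  1.9007  1.7267 -2.2812]
-30 0 -1 4 [-1.0598  1.7326  0.6171  2.3384  2.0215  1.1305  0.5429] [-0.5923  1.5192 -0.0461  2.3182  1.9021  1.8881  0.9392]
-30 15 1 8 [-0.6128  1.3467  0.024   2.427   2.0907  1.5885 -2.1444] [-1.2123  2.01
[... 1296 characters left out ...]
6 -2.3318] [ 1.1309  1.7071 -1.0933  1.8658 -0.7693  0.4595 -2.0371]
60 0 -1 5 [ 1.0864  1.6447 -0.9905  1.8681 -0.97    0.5495  1.2858] [ 1.0864  1.6447 -0.9905  1.8681 -0.97    0.5495  1.2858]
60 15 1 7 [ 1.0623  1.4914 -1.0297  1.9593 -0.9698  0.2948 -1.9789] [ 1.0622  1.4913 -1.0296  1.9593 -0.97    0.2948 -1.9787]
60 15 -1 7 [ 1.0919  1.5349 -1.1025  1.9584 -0.7221  0.2341  0.9287] [ 1.0624  1.4916 -1.03    1.9597 -0.97    0.2942  1.163 ]
60 30 1 5 [ 0.9669  1.2959 -0.9876  2.0118 -0.9688  0.1379 -2.1456] [ 1.0697  1.4675 -1.2732  2.0084  1.1491  0.2369  2.0729]
60 30 -1 6 [ 0.9896  1.3248 -1.0419  2.0113 -0.5736  0.0987  0.6103] [ 0.9671  1.2961 -0.9881  2.0123 -0.9691  0.1373  0.9964]
```

```bash
cat > srch.py <<'E'
from ik import *
rng=np.random.default_rng(1)
def best(p,Rt,n=15):
    B=(-9,None)
    for k in range(n):
        q,e=ik(p,Rt,rng.uniform(lo,hi))
        if e>2e-3: continue
        # push to center in nullspace
        c=(lo+hi)/2; w=.05
        f=lambda x:np.r_[(fk(x)[0]-p)*30,3*(Rt.inv()*rotm(x)).as_rotvec(),w*(x-c)/(hi-lo)*2]
        x=least_squares(f,np.clip(q,lo+.005,hi-.005),bounds=(lo,hi)).x
        e=np.abs(f(x)[:6]).max()
        if e>.02: x=q
        m=np.minimum(x-lo,hi-x).min()
        if m>B[0]: B=(m,x)
    return B
if __name__=="__main__":
  for az in(-30,-22,-15):
   for y0 in(-.06,0.0):
    for fl in(1,-1):
     for z in(.115,):
      for pit in (0,10):
       m,q=best(np.array([.582,y0,z]),pose(np.radians(az),np.radians(pit),fl),8)
       print(az,y0,fl,z,pit,round(m,3),q)
E
time python3 srch.py
```

```text
-30 -0.06 1 0.115 0 0.128 [-0.6947  1.6284  0.2986  2.4024  2.0079  1.6519 -2.4952]
-30 -0.06 1 0.115 10 0.048 [-0.5837  1.4774  0.1835  2.4816  2.159   1.6765 -2.3564]
-30 -0.06 -1 0.115 0 0.124 [-0.7884  1.681   0.4316  2.4062  2.0402  1.5049  0.553 ]
-30 -0.06 -1 0.115 10 0.043 [-0.7063  1.5354  0.3762  2.4873  2.2199  1.5143  0.6359]
-30 0.0 1 0.115 0 0.187 [-0.8223  1.5706  0.2622  2.3429  1.9133  1.5449 -2.3768]
-30 0.0 1 0.115 10 0.112 [-0.7226  1.426   0.156   2.4181  2.047   1.5465 -2.2736]
-30 0.0 -1 0.115 0 0.184 [-0.8996  1.6083  0.3722  2.3461  1.9358  1.4196  0.7023]
-30 0.0 -1 0.115 10 0.107 [-0.8268  1.4677  0.3167  2.423   2.0957  1.3985  0.7622]
-22 -0.06 1 0.115 0 0.0 [-0.6267  1.7104  0.3328  2.4752  2.1045  1.8599 -2.63  ]
-22 -0.06 1 0.115 10 -9 None
-22 -0.06 -1 0.115 0 0.05 [-0.7577  1.7968  0.5188  2.4804  2.1449  1.6634  0.3515]
-22 -0.06 -1 0.115 10 -9 None
-22 0.0 1 0.115 0 0.081 [-0.7899  1.6571  0.309   2.4305  2.03    1.7001 -2.5485]
-22 0.0 1 0.115 10 0.018 [-0.6732  1.5043  0.1895  2.5123  2.1882  1.7382 -2.3948]
-22 0.0 -1 0.115 0 0.096 [-0.8879  1.7144  0.4476  2.4344  2.0655  1.548   0.4904]
-22 0.0 -1 0.115 10 0.012 [-0.8009  1.5677  0.3917  2.5183  2.2522  1.5734  0.5834]
-15 -0.06 1 0.115 0 -9 None
-15 -0.06 1 0.115 10 -9 None
-15 -0.06 -1 0.115 0 0.004 [-0.7088  1.9028  0.6121  2.5256  2.203   1.8218  0.1879]
-15 -0.06 -1 0.115 10 -9 None
-15 0.0 1 0.115 0 0.0 [-0.6974  1.7157  0.3033  2.4894  2.1041  1.929  -2.63  ]
-15 0.0 1 0.115 10 -9 None
-15 0.0 -1 0.115 0 0.034 [-0.8563  1.8189  0.5274  2.4957  2.1488  1.6927  0.3156]
-15 0.0 -1 0.115 10 -9 None
real	0m49.917s
user	0m48.482s
sys	0m0.250s
```

```bash
cat > sim.py <<'E'
from ik import *
def jac(q):
    p,M=fk(q);J=np.zeros((6,7));e=1e-5
    for i in range(7):
        d=np.array(q,float);d[i]+=e;p2,M2=fk(d);J[:3,i]=(p2-p)/e;J[3:,i]=(M2*M.inv()).as_rotvec()/e
    return J,p,M
LO=np.array([-3.01,-.46,-1.47,.13,-1,.04,-2.66]);HI=np.array([3.01,2.08,1.51,2.56,4.14,2.09,2.66])
def step(q,p,Rt,lam=1e-4,it=4,kc=0.0):
    for _ in range(it):
        J,pc,M=jac(q); e=np.r_[p-pc,(Rt*M.inv()).as_rotvec()]
        Ji=J.T@np.linalg.inv(J@J.T+lam*np.eye(6))
        dq=Ji@e
        if kc: dq+=(np.eye(7)-np.linalg.pinv(J)@J)@(kc*((LO+HI)/2-q))
        q=np.clip(q+dq,LO+.02,HI-.02)
    return q
if __name__=="__main__":
    q0=np.array([0.7972,0.1423,-0.6304,2.4122,-0.1607,0.1045,-0.9277])
    p0,M0=fk(q0)
    for kc in(0,.01,.03,.1):
      for lam in(1e-5,1e-3):
        q=q0.copy()
        for i in range(1,40):
            q=step(q,p0,M0*R.from_euler('z',-np.radians(165*i/39)),lam,2,kc)
            if i==21: print("  mid",q)
        print(kc,lam,q)
    print("real mid [1.0535 .1858 -.9458 2.3981 .5063 .1377 -.0318] end [1.2755 .2666 -1.2712 2.3922 .9843 .2488 .7757]")
    q0=np.array([1.3148,0.69,-0.1945,1.5664,0.1573,0.9025,-0.2151]);p0,M0=fk(q0);q=q0.copy()
    for kc in (0,.02):
      q=q0.copy()
      for a in np.linspace(0,1,10): q=step(q,p0+a*(np.array([.178,-.598,.338])-p0),M0,1e-5,2,kc)
      for a in np.linspace(0,1,30): q=step(q,np.array([.178,-.598,.338])+a*np.array([.223,.492,0]),M0,1e-5,2,kc)
      print(q,"real [.4203 .2846 -.3592 1.9994 .129 .878 -1.2888]")
E
python3 sim.py
```

```text
mid [ 1.0438  0.1797 -0.932   2.4047  0.5001  0.1279 -0.0489]
0 1e-05 [ 1.2701  0.2573 -1.2578  2.3987  0.9895  0.2352  0.7675]
  mid [ 1.0412  0.1797 -0.9294  2.405   0.5014  0.1272 -0.0504]
0 0.001 [ 1.2663  0.2564 -1.253   2.3992  0.9903  0.2332  0.7668]
  mid [ 1.0593  0.1831 -0.952   2.4043  0.5398  0.1317 -0.0896]
0.01 1e-05 [ 1.2884  0.2683 -1.2898  2.3983  1.0211  0.2518  0.7323]
  mid [ 1.0566  0.1831 -0.9494  2.4046  0.5414  0.131  -0.0914]
0.01 0.001 [ 1.2845  0.2671 -1.2846  2.3988  1.0213  0.2494  0.7323]
  mid [ 1.0769  0.1871 -0.975   2.4038  0.584   0.1365 -0.135 ]
0.03 1e-05 [ 1.294   0.272  -1.3001  2.3982  1.0307  0.2574  0.7215]
  mid [ 1.0741  0.1871 -0.9723  2.4042  0.5859  0.1358 -0.137 ]
0.03 0.001 [ 1.2897  0.2705 -1.294   2.3987  1.03    0.2545  0.7224]
  mid [ 1.0891  0.1901 -0.9912  2.4035  0.614   0.1402 -0.1658]
0.1 1e-05 [ 1.2844  0.2658 -1.2827  2.3984  1.0143  0.248   0.7399]
  mid [ 1.0862  0.1901 -0.9883  2.4039  0.6159  0.1393 -0.1679]
0.1 0.001 [ 1.2793  0.264  -1.2754  2.399   1.0125  0.2446  0.7421]
real mid [1.0535 .1858 -.9458 2.3981 .5063 .1377 -.0318] end [1.2755 .2666 -1.2712 2.3922 .9843 .2488 .7757]
[ 0.4218  0.2875 -0.3626  1.999   0.1289  0.8778 -1.2908] real [.4203 .2846 -.3592 1.9994 .129 .878 -1.2888]
[ 0.258   0.2752 -0.1447  2.0062  0.0493  0.8644 -1.1943] real [.4203 .2846 -.3592 1.9994 .129 .878 -1.2888]
```

```bash
cat > plan.py <<'E'
from sim import *
from scipy.spatial.transform import Slerp
def seg(q,p1,R1,n=12,verbose=True,name=""):
    p0,R0=fk(q); sl=Slerp([0,1],R.concatenate([R0,R1])); 
    for a in np.linspace(0,1,n+1)[1:]:
        q=step(q,p0+a*(np.array(p1)-p0),sl(a),1e-5,3)
    p,M=fk(q); e=np.linalg.norm(p-p1)
    if verbose: print(name,q,"err",round(e,4),"marg",round(np.minimum(q-LO,HI-q).min(),3))
    return q
def P(az,pit,fl): return pose(np.radians(az),np.radians(pit),fl)
if __name__=="__main__":
    qs=np.array([1.2755,.2666,-1.2712,2.3922,.9843,.2488,.7757])
    for tag,rolls,fl in(("fl+1",[],1),("fl-1 via -180",[-90,-180],-1),("fl-1 via +180",[90,180],-1)):
        print(tag); q=qs.copy(); p0,M0=fk(q)
        for a in rolls: q=seg(q,p0,M0*R.from_euler('z',a,degrees=True),n=12,name="roll")
        q=seg(q,[.45,-.03,.33],P(-40,60,fl),name="W1")
        q=seg(q,[.50,-.03,.25],P(-40,45,fl),name="W2")
        q=seg(q,[.535,-.03,.105],P(-32,30,fl),name="W3")
        q=seg(q,[.535,-.03,.105],P(-28,0,fl),name="W4")
        q=seg(q,[.577,-.03,.110],P(-24,0,fl),name="W5")
        q=seg(q,[.577,-.03,.180],P(-24,-10,fl),name="W6")
        q=seg(q,[.577,-.03,.240],P(-24,-20,fl),name="W7")
E
python3 plan.py
```

```text
fl+1
W1 [ 0.3358  0.3325 -0.93    2.2651  1.1281  0.8634 -0.5295] err 0.0 marg 0.295
W2 [ 0.0157  0.6504 -0.8012  2.4372  1.6408  1.2047 -1.2482] err 0.0 marg 0.123
W3 [-0.1858  1.2614 -0.5887  2.54    2.0442  1.8308 -1.8103] err 0.009 marg 0.02
W4 [-0.5395  1.656  -0.1107  2.4663  1.8181  2.07   -2.456 ] err 0.0035 marg 0.02
W5 [-0.5021  1.6084 -0.0041  2.4299  2.0112  2.0656 -2.3531] err 0.0 marg 0.024
W6 [-0.5666  1.5939  0.1008  2.4495  1.8785  2.07   -2.4756] err 0.0009 marg 0.02
W7 [-0.6061  1.5867  0.21    2.4357  1.7775  2.07   -2.5524] err 0.0006 marg 0.02
fl-1 via -180
roll [ 1.3675  0.3521 -1.45    2.3905  1.1426  0.379   2.1586] err 0.0088 marg 0.02
roll [ 1.4194  0.4036 -1.45    2.4451  1.3689  0.4678  2.64  ] err 0.0711 marg 0.02
W1 [ 0.5319  0.4541 -1.284   2.2584  1.1779  1.0756  2.5241] err 0.0 marg 0.136
W2 [ 0.1438  0.7348 -1.0502  2.4309  1.5941  1.3897  1.9242] err 0.0 marg 0.129
W3 [-0.1008  1.3046 -0.7445  2.54    2.0111  1.954   1.4203] err 0.0065 marg 0.02
W4 [-0.5395  1.6557 -0.111   2.4661  1.8182  2.07    0.6863] err 0.0034 marg 0.02
W5 [-0.5021  1.6081 -0
[... 270 characters left out ...]
992  0.4061  0.1288 -0.1903] err 0.0 marg 0.089
roll [ 0.7525  0.1409 -0.5776  2.4073 -0.2529  0.1128 -1.091 ] err 0.0 marg 0.073
W1 [-1.1207  0.4325  1.1499  2.3202 -0.1295  0.2465 -2.2359] err 0.0 marg 0.206
W2 [-1.0363  0.7429  0.9612  2.4773 -0.2908  0.06   -2.3328] err 0.1085 marg 0.02
W3 [-1.0222  1.0301  0.5172  2.54   -0.785   0.06   -2.2644] err 0.2761 marg 0.02
W4 [-1.1703  1.6549  0.1557  2.54   -0.98    0.06   -2.64  ] err 0.4814 marg 0.02
W5 [-1.5658  1.6675  0.8431  2.54   -0.98    0.06   -2.64  ] err 0.275 marg 0.02
W6 [-1.452   1.8005  0.7913  2.54   -0.98    0.06   -2.64  ] err 0.3115 marg 0.02
W7 [-1.4604  1.9337  0.9239  2.54   -0.98    0.06   -2.64  ] err 0.2929 marg 0.02
```

```bash
cat > opt.py <<'E'
from plan import *
import sys
qs=np.array([1.2755,.2666,-1.2712,2.3922,.9843,.2488,.7757])
def run(wps,q=qs,n=6,v=False):
    q=q.copy();mm=9;er=0
    for i,w in enumerate(wps):
        p0,R0=fk(q);p1=np.array(w[:3]);R1=P(w[3],w[4],1);sl=Slerp([0,1],R.concatenate([R0,R1]))
        for a in np.linspace(0,1,n+1)[1:]:
            q=step(q,p0+a*(p1-p0),sl(a),1e-5,2)
            m=np.minimum(q-LO,HI-q)
            if i>=0: mm=min(mm,m.min())
        e=np.linalg.norm(fk(q)[0]-p1);er=max(er,e)
        if v: print(w,q,round(e,4),"marg",round(m.min(),3),m.argmin()+1)
    return mm,er,q
fin=[(.535,-.04,.105,-27,0),(.577,-.03,.112,-24,0),(.577,-.03,.18,-24,-10),(.577,-.03,.24,-24,-20)]
if __name__=="__main__":
    rng=np.random.default_rng(int(sys.argv[1]));B=[]
    for k in range(40):
        y=rng.uniform(-.1,.1)
        w=[(.45,y,.34,rng.uniform(-90,-30),rng.uniform(20,60)),
           (.50,y,.26,rng.uniform(-90,-40),rng.uniform(0,40)),
           (.53,-.05,rng.uniform(.13,.2),rng.uniform(-60,-35),rng.uniform(-5,20))]+fin
        mm,er,q=run(w); B.append((mm-5*er,mm,er,w))
    B.sort(key=lambda t:-t[0])
    for b in B[:2]: print(b[:3]); run(b[3],v=True)
E
for i in 1 2 3 4; do python3 opt.py $i > o$i.txt & done; wait; cat o*.txt
```

```text
(np.float64(0.032467611449783176), np.float64(0.03335916435739206), np.float64(0.00017831058152177577))
(0.45, 0.09233143873275737, 0.34, -46.51260355358798, 41.649074221897365) [-0.6357  0.428  -0.3485  2.234   1.1226  1.1426 -1.0556] 0.0002 marg 0.326 4
(0.5, 0.09233143873275737, 0.26, -76.15543979773146, 6.426080351005075) [-0.8084  1.0478 -0.0631  1.809   0.9784  1.6645 -1.3651] 0.0 marg 0.426 6
(0.53, -0.05, 0.1978947789251293, -47.098285361303034, -2.103359688230742) [-0.7312  1.3549  0.0845  2.3877  1.6262  1.5532 -2.1736] 0.0001 marg 0.172 4
(0.535, -0.04, 0.105, -27, 0) [-0.6991  1.7157  0.1425  2.4946  1.8787  1.8364 -2.6266] 0.0 marg 0.033 7
(0.577, -0.03, 0.112, -24, 0) [-0.6697  1.6506  0.2178  2.4409  2.0162  1.8268 -2.5159] 0.0 marg 0.119 4
(0.577, -0.03, 0.18, -24, -10) [-0.6838  1.6358  0.2623  2.4547  1.8914  1.8896 -2.5692] 0.0 marg 0.091 7
(0.577, -0.03, 0.24, -24, -20) [-0.6846  1.622   0.3218  2.4392  1.7884  1.9397 -2.6028] 0.0 marg 0.057 7
(np.float64(0.01952793445182913), np.float64(0.020000000000000018), np.float64(9.441310963417787e-05))
(0.45, 0.0012129845
[... 6004 characters left out ...]
9808419, 0.26, -65.03457170031959, 13.419299990340651) [-0.6469  0.945   0.045   2.3148  1.4177  1.2808 -1.6845] 0.0 marg 0.245 4
(0.53, -0.05, 0.17438605684511388, -45.79347662319983, 10.427868927280553) [-0.6798  1.2502  0.0334  2.4533  1.7716  1.4446 -2.1375] 0.0 marg 0.107 4
(0.535, -0.04, 0.105, -27, 0) [-0.6897  1.7127  0.1305  2.4942  1.8757  1.8508 -2.6196] 0.0 marg 0.04 7
(0.577, -0.03, 0.112, -24, 0) [-0.6606  1.6471  0.2057  2.4405  2.0148  1.8401 -2.5072] 0.0 marg 0.119 4
(0.577, -0.03, 0.18, -24, -10) [-0.6747  1.6317  0.2495  2.4543  1.8897  1.9042 -2.5619] 0.0 marg 0.098 7
(0.577, -0.03, 0.24, -24, -20) [-0.6754  1.6173  0.3086  2.4388  1.7867  1.9554 -2.5969] 0.0 marg 0.063 7
```

```bash
cat > rows.py <<'E'
from plan import *
from plant import r
import sys
# usage: rows.py x y z az pit n   -> rows from current measured pose (commanded assumed equal)
def rows(T,n,q=None):
    s=r.get_state(); q=np.array(s["q"]); p0,R0=np.array(s["tool_pos"]),R.from_quat(s["eef_rot"])
    p1=np.array(T[:3]);R1=P(T[3],T[4],1)
    d=R0.inv().apply(p1-p0);w=np.degrees((R0.inv()*R1).as_rotvec())
    out=[];qm=0;mm=9
    for i in range(1,n+1):
        a=i/n; row=[round(v,3) for v in d*a]+[round(v,1) for v in w*a]; out.append(row)
        q2=step(q,p0+R0.apply(row[:3]),R0*R.from_rotvec(np.radians(row[3:])),1e-5,3); qm=max(qm,np.abs(q2-q).max()*10);q=q2;mm=min(mm,np.minimum(q-LO,HI-q).min())
    print("total mm",round(np.linalg.norm(d)*1000),"deg",round(np.linalg.norm(w),1),"per row",np.linalg.norm(d)/n*1000,np.linalg.norm(w)/n,"maxqd",qm,"marg",mm,"end",q)
    print([[float(v) for v in o] for o in out]); return q
if __name__=="__main__":
    a=list(map(float,sys.argv[1:])); rows(a[:5],int(a[5]))
E
python3 - <<'E'
from opt import *
w=[(.45,-.05,.34,-60,42),(.49,-.06,.24,-55,25),(.505,-.06,.115,-47,2),(.53,-.04,.107,-28,0)]+fin[1:]
print(run(w,v=True)[:2])
w=[(.45,-.05,.34,-60,42),(.49,-.06,.24,-60,20),(.505,-.06,.115,-50,0),(.53,-.04,.107,-28,0)]+fin[1:]
print(run(w,v=True)[:2])
E
python3 rows.py .45 -.05 .34 -60 42 11
```

```text
(0.45, -0.05, 0.34, -60, 42) [-0.3201  0.3997 -0.3636  2.2936  1.1755  1.0992 -1.0618] 0.0001 marg 0.266 4
(0.49, -0.06, 0.24, -55, 25) [-0.4761  0.8533 -0.2739  2.4522  1.5607  1.3355 -1.7299] 0.0 marg 0.108 4
(0.505, -0.06, 0.115, -47, 2) [-0.6209  1.5015 -0.107   2.3668  1.6151  1.7051 -2.2854] 0.0 marg 0.193 4
(0.53, -0.04, 0.107, -28, 0) [-0.6266  1.6885  0.0242  2.495   1.831   1.9462 -2.5686] 0.0 marg 0.065 4
(0.577, -0.03, 0.112, -24, 0) [-0.5917  1.6244  0.1137  2.4375  2.0083  1.9397 -2.4409] 0.0 marg 0.122 4
(0.577, -0.03, 0.18, -24, -10) [-0.6044  1.6051  0.1524  2.4512  1.8805  2.0146 -2.5059] 0.0 marg 0.075 6
(0.577, -0.03, 0.24, -24, -20) [-0.6058  1.5866  0.2096  2.4357  1.7774  2.07   -2.5522] 0.0008 marg 0.02 6
(np.float64(0.020000000000000018), np.float64(0.0007647038088814755))
(0.45, -0.05, 0.34, -60, 42) [-0.3201  0.3997 -0.3636  2.2936  1.1755  1.0992 -1.0618] 0.0001 marg 0.266 4
(0.49, -0.06, 0.24, -60, 20) [-0.5206  0.9108 -0.2347  2.38    1.4588  1.3879 -1.734 ] 0.0 marg 0.18 4
(0.505, -0.06, 0.115, -50, 0) [-0.6413  1.4973 -0.081   2.308   1.5612  1.6657 -2
[... 446 characters left out ...]
np.float64(0.0477400889757571), np.float64(0.0001325427697658467))
total mm 75 deg 64.2 per row 6.79820763790805 5.839322700178587 maxqd 4.848818816657989 marg 0.06920667174263873 end [-0.037   0.465  -0.7871  2.281   1.1911  1.305  -1.1257]
[[-0.004, 0.005, 0.002, 3.5, -1.5, 4.4], [-0.008, 0.01, 0.004, 7.0, -2.9, 8.9], [-0.012, 0.015, 0.006, 10.5, -4.4, 13.3], [-0.016, 0.02, 0.008, 14.0, -5.9, 17.7], [-0.021, 0.025, 0.011, 17.5, -7.4, 22.2], [-0.025, 0.03, 0.013, 21.0, -8.8, 26.6], [-0.029, 0.035, 0.015, 24.5, -10.3, 31.0], [-0.033, 0.04, 0.017, 28.0, -11.8, 35.5], [-0.037, 0.045, 0.019, 31.5, -13.3, 39.9], [-0.041, 0.05, 0.021, 35.0, -14.7, 44.4], [-0.045, 0.055, 0.023, 38.5, -16.2, 48.8]]
```

carry_out([
  [-0.002,0.003,0.001,1.7,-0.7,2.2],
  [-0.004,0.005,0.002,3.5,-1.5,4.4],
  [-0.006,0.007,0.003,5.2,-2.2,6.6],
  [-0.008,0.01,0.004,7,-2.9,8.9],
  [-0.01,0.013,0.005,8.7,-3.6,11],
  [-0.012,0.015,0.006,10.5,-4.4,13.3],
  [-0.016,0.02,0.008,14,-5.9,17.7],
  [-0.021,0.025,0.011,17.5,-7.4,22.2],
  [-0.025,0.03,0.013,21,-8.8,26.6],
  [-0.029,0.035,0.015,24.5,-10.3,31],
  [-0.033,0.04,0.017,28,-11.8,35.5],
  [-0.037,0.045,0.019,31.5,-13.3,39.9],
])

```text
clock: 6.6
tool_pos: [0.4413, -0.0595, 0.34]
eef_rot: [0.381, 0.842, -0.169, 0.342]
contact_force: [1.6, -0.5, -0.9]
opening: 0.005
```

```bash
python3 st.py; python3 rows.py .44 -.02 .34 -75 35 8
```

```text
6.6 [ 0.1533  0.4165 -0.9593  2.3726  1.2852  1.2122 -1.0049] [ 0.4413 -0.0595  0.34  ] [ 0.3807  0.8423 -0.1695  0.3419] [ 1.579  -0.5082 -0.8634] 0.005064268937540729
[[-0.4764  0.7571  0.447 ]
 [ 0.5253  0.6528 -0.5458]
 [-0.705  -0.0252 -0.7087]]
total mm 40 deg 27.6 per row 4.940468913200454 3.447345666846333 maxqd 0.6513781051852607 marg 0.21052280226292064 end [-0.1726  0.6204 -0.7895  2.123   1.0242  1.6065 -1.3326]
[[0.003, 0.003, -0.003, 2.4, -1.2, 2.2], [0.005, 0.006, -0.006, 4.7, -2.4, 4.4], [0.008, 0.009, -0.008, 7.1, -3.6, 6.6], [0.011, 0.012, -0.011, 9.4, -4.8, 8.8], [0.013, 0.015, -0.014, 11.8, -6.0, 11.1], [0.016, 0.019, -0.017, 14.1, -7.2, 13.3], [0.019, 0.022, -0.019, 16.5, -8.4, 15.5], [0.021, 0.025, -0.022, 18.8, -9.7, 17.7]]
```

```bash
cat > opt2.py <<'E'
from opt import *
q0=np.array([0.1533,0.4165,-0.9593,2.3726,1.2852,1.2122,-1.0049])
fin2=[(.505,-.06,.115,-50,0),(.53,-.04,.107,-28,0)]+fin[1:]
if __name__=="__main__":
    rng=np.random.default_rng(int(sys.argv[1]));B=[]
    U=rng.uniform
    for k in range(60):
        w=[(U(.4,.5),U(-.2,.2),U(.25,.38),U(-100,-30),U(20,80)) for _ in range(int(rng.integers(1,3)))]+[(.49,-.06,.24,U(-70,-50),20)]+fin2
        mm,er,q=run(w,q=q0); B.append((mm-5*er,mm,er,w))
    B.sort(key=lambda t:-t[0])
    for b in B[:1]: print(b[:3]); run(b[3],q=q0,v=True)
E
for i in 1 2 3 4 5 6; do python3 opt2.py $i > o$i.txt & done; wait; cat o*.txt
```

```text
(np.float64(-1.0084863057945037e-05), np.float64(0.020000000000000018), np.float64(0.0040020169726115926))
(0.42500183399320113, -0.040283594605361905, 0.3731108019356397, -54.58044721916357, 55.097974904737676) [ 0.3076  0.2974 -1.0118  2.2051  1.0022  1.1155 -0.7002] 0.0 marg 0.355 4
(0.4065298710519841, -0.17912949694274094, 0.27748179821816843, -90.35240569059569, 79.02499575639726) [ 0.7632  0.4883 -0.8795  2.0742  0.7422  0.906  -0.5819] 0.0 marg 0.486 4
(0.49, -0.06, 0.24, -69.94505704794672, 20) [-0.3398  0.9368 -0.4876  2.216   1.2963  1.6067 -1.6334] 0.0 marg 0.344 4
(0.505, -0.06, 0.115, -50, 0) [-0.5202  1.5007 -0.2465  2.301   1.5493  1.8626 -2.212 ] 0.0 marg 0.227 6
(0.53, -0.04, 0.107, -28, 0) [-0.5381  1.675  -0.0887  2.4899  1.813   2.07   -2.5061] 0.0033 marg 0.02 6
(0.577, -0.03, 0.112, -24, 0) [-0.511   1.6059  0.0066  2.4329  2.0104  2.0532 -2.3604] 0.0 marg 0.037 6
(0.577, -0.03, 0.18, -24, -10) [-0.5607  1.5919  0.0913  2.4481  1.8784  2.07   -2.4687] 0.004 marg 0.02 6
(0.577, -0.03, 0.24, -24, -20) [-0.6022  1.5847  0.203   2.4343  1.7772  2.07   -2.5477] 0.00
[... 4320 characters left out ...]
 2.0555  0.8912  0.9767 -0.5511] 0.0 marg 0.435 3
(0.49, -0.06, 0.24, -66.30258991627451, 20) [-0.3336  0.9418 -0.5176  2.2711  1.3421  1.6214 -1.6707] 0.0001 marg 0.289 4
(0.505, -0.06, 0.115, -50, 0) [-0.5037  1.5028 -0.2689  2.3003  1.5481  1.8895 -2.2096] 0.0 marg 0.2 6
(0.53, -0.04, 0.107, -28, 0) [-0.5296  1.6745 -0.1004  2.4898  1.811   2.07   -2.5006] 0.0078 marg 0.02 6
(0.577, -0.03, 0.112, -24, 0) [-0.5067  1.6052  0.0009  2.4327  2.0108  2.0592 -2.3561] 0.0 marg 0.031 6
(0.577, -0.03, 0.18, -24, -10) [-0.5606  1.5919  0.0912  2.4481  1.8784  2.07   -2.4687] 0.004 marg 0.02 6
(0.577, -0.03, 0.24, -24, -20) [-0.6022  1.5847  0.203   2.4343  1.7772  2.07   -2.5477] 0.0029 marg 0.02 6
```

```bash
cat > t.py <<'E'
from opt2 import *
for X in [(.47,-.06,.32,-60,-30),(.47,-.06,.32,-80,-35),(.5,-.06,.32,-50,-35),(.47,-.0,.32,-90,-40)]:
    w=[(.46,-.06,.33,-65,30),X[:4]+(0,),X,X[:4]+(0,),(.505,-.06,.16,-55,0)]+fin2
    print(run(w,q=q0,n=10,v=True)[:2])
E
python3 t.py
```

```text
(0.46, -0.06, 0.33, -65, 30) [-0.1431  0.6472 -0.7831  2.2891  1.2261  1.5805 -1.3886] 0.0 marg 0.271 4
(0.47, -0.06, 0.32, -60, 0) [-0.4409  1.0339 -0.5113  2.4129  1.2567  1.9317 -1.9152] 0.0 marg 0.147 4
(0.47, -0.06, 0.32, -60, -30) [-0.549   1.3786 -0.1231  2.3009  1.1643  2.07   -2.2059] 0.0059 marg 0.02 6
(0.47, -0.06, 0.32, -60, 0) [-0.4923  1.0187 -0.424   2.4157  1.2759  1.8577 -1.9007] 0.0 marg 0.144 4
(0.505, -0.06, 0.16, -55, 0) [-0.4713  1.3836 -0.3316  2.2917  1.4716  1.8902 -2.0976] 0.0 marg 0.2 6
(0.505, -0.06, 0.115, -50, 0) [-0.4834  1.5059 -0.2966  2.2994  1.5467  1.9228 -2.2066] 0.0 marg 0.167 6
(0.53, -0.04, 0.107, -28, 0) [-0.5299  1.6745 -0.0999  2.4898  1.8111  2.07   -2.5008] 0.0076 marg 0.02 6
(0.577, -0.03, 0.112, -24, 0) [-0.5074  1.6053  0.0018  2.4327  2.0107  2.0582 -2.3567] 0.0 marg 0.032 6
(0.577, -0.03, 0.18, -24, -10) [-0.5639  1.5927  0.0959  2.4482  1.8786  2.07   -2.4713] 0.0023 marg 0.02 6
(0.577, -0.03, 0.24, -24, -20) [-0.6045  1.5855  0.2064  2.4344  1.7774  2.07   -2.5491] 0.0016 marg 0.02 6
(np.float64(0.020000000000000018), np.float64(0.0
[... 2666 characters left out ...]
6
(0.505, -0.06, 0.16, -55, 0) [-0.6543  1.3707 -0.0641  2.3007  1.4906  1.5965 -2.103 ] 0.0 marg 0.259 4
(0.505, -0.06, 0.115, -50, 0) [-0.663   1.4982 -0.0525  2.3075  1.5632  1.6313 -2.2342] 0.0 marg 0.252 4
(0.53, -0.04, 0.107, -28, 0) [-0.6647  1.696   0.0713  2.4952  1.8414  1.8884 -2.5918] 0.0 marg 0.065 4
(0.577, -0.03, 0.112, -24, 0) [-0.628   1.6347  0.1609  2.438   2.0108  1.8874 -2.4736] 0.0 marg 0.122 4
(0.577, -0.03, 0.18, -24, -10) [-0.6418  1.6176  0.2026  2.4516  1.8845  1.9566 -2.5333] 0.0 marg 0.108 4
(0.577, -0.03, 0.24, -24, -20) [-0.6426  1.6011  0.2602  2.436   1.7816  2.0118 -2.5734] 0.0 marg 0.078 6
(np.float64(0.020000000000000018), np.float64(0.011814270743930622))
```

```bash
nproc; cat > opt3.py <<'E'
from opt2 import *
rng=np.random.default_rng(int(sys.argv[1]));B=[]
U=rng.uniform
for k in range(70):
    w=[(U(.3,.5),U(-.4,.4),U(.33,.5),U(-120,60),U(0,88)) for _ in range(int(rng.integers(2,4)))]
    w+=[(.48,-.06,.3,-65,20)]
    try:
        mm,er,q=run(w,q=q0)
        if mm<.05 or er>.002: continue
        B.append((q[2],mm,er,w,q))
    except Exception: pass
B.sort(key=lambda t:-t[0])
for b in B[:2]: print(b[:3]); run(b[3]+fin2,q=q0,v=True)
E
for i in 1 2 3 4 5 6; do timeout 500 python3 opt3.py $i > o$i.txt & done; wait; cat o*.txt
```

```text
4
(np.float64(-0.3834292153887838), np.float64(0.10512974872881609), np.float64(0.0004641276164889124))
(0.460472832226906, -0.2469408591542398, 0.3438639449517972, 33.940855371672626, 75.79294766363482) [ 1.3084  0.6922 -1.3649  1.7972  0.6194  1.0326  1.9505] 0.0005 marg 0.105 3
(0.4753074192833161, -0.02247222451296782, 0.3765882260643321, -118.72347085143008, 56.823438810595405) [-0.0589  0.5525 -0.4321  1.5937  0.5257  1.5706 -1.1355] 0.0002 marg 0.519 6
(0.4439818767017386, 0.2684553732002194, 0.3779192306519722, -81.26072991066475, 56.26116144585973) [-0.5598  0.6357 -0.6177  1.4834  0.6468  1.6779 -1.1357] 0.0 marg 0.412 6
(0.48, -0.06, 0.3, -65, 20) [-0.4297  0.7742 -0.3834  2.3061  1.3049  1.5029 -1.5462] 0.0 marg 0.254 4
(0.505, -0.06, 0.115, -50, 0) [-0.5774  1.4963 -0.1688  2.3036  1.5541  1.7698 -2.2206] 0.0 marg 0.256 4
(0.53, -0.04, 0.107, -28, 0) [-0.5875  1.6807 -0.0264  2.492   1.822   2.0057 -2.5395] 0.0 marg 0.068 4
(0.577, -0.03, 0.112, -24, 0) [-0.5546  1.6144  0.0637  2.4348  2.008   1.9921 -2.4031] 0.0 marg 0.098 6
(0.577, -0.03, 0.18, -24, -10) [-0.5673  1.5
[... 12390 characters left out ...]
84 -1.3781  1.921   0.7391  1.1161  0.0749] 0.0001 marg 0.092 3
(0.48, -0.06, 0.3, -65, 20) [-0.3055  0.8093 -0.5903  2.2993  1.2955  1.6537 -1.5705] 0.0002 marg 0.261 4
(0.505, -0.06, 0.115, -50, 0) [-0.4807  1.5063 -0.3002  2.2993  1.5465  1.9271 -2.2062] 0.0 marg 0.163 6
(0.53, -0.04, 0.107, -28, 0) [-0.524   1.6743 -0.1085  2.4899  1.8094  2.07   -2.4971] 0.0107 marg 0.02 6
(0.577, -0.03, 0.112, -24, 0) [-0.5043  1.6048 -0.0022  2.4326  2.011   2.0625 -2.3537] 0.0 marg 0.027 6
(0.577, -0.03, 0.18, -24, -10) [-0.5606  1.5919  0.0912  2.4481  1.8784  2.07   -2.4687] 0.004 marg 0.02 6
(0.577, -0.03, 0.24, -24, -20) [-0.6022  1.5847  0.203   2.4343  1.7772  2.07   -2.5477] 0.0029 marg 0.02 6
```

```bash
cat > t2.py <<'E'
from opt2 import *
base=[(.46,-.06,.33,-65,30)]
loop=[(.32,.04,.48,-20,65),(.48,.27,.45,26,72),(.48,-.06,.3,-65,20)]
for nm,pre in(("direct",base),("loop",loop)):
  for az in(-24,-27):
   for pt in(-8,-12):
    w=pre+[(.505,-.06,.115,-50,0),(.53,-.04,.107,-30,0),(.575,-.03,.112,az,0),(.575,-.03,.18,az,pt*.6),(.575,-.03,.232,az,pt)]
    mm,er,q=run(w,q=q0,n=8); print(nm,az,pt,round(mm,3),round(er,4),q)
E
python3 t2.py
```

```text
direct -24 -8 0.02 0.0078 [-0.5564  1.4782  0.0866  2.54    1.917   2.07   -2.448 ]
direct -24 -12 0.02 0.0078 [-0.578   1.5245  0.1301  2.5195  1.8647  2.07   -2.4975]
direct -27 -8 0.02 0.0078 [-0.5347  1.4366  0.0025  2.5239  1.8745  2.07   -2.3526]
direct -27 -12 0.02 0.0078 [-0.5597  1.4835  0.055   2.4855  1.8294  2.07   -2.4049]
loop -24 -8 0.02 0.0048 [-0.5767  1.4842  0.1185  2.54    1.9222  2.0434 -2.4664]
loop -24 -12 0.02 0.0007 [-0.5794  1.525   0.1322  2.5196  1.865   2.07   -2.4986]
loop -27 -8 0.033 0.0001 [-0.5919  1.4493  0.0909  2.5268  1.8873  1.9875 -2.3983]
loop -27 -12 0.069 0.0001 [-0.5943  1.4922  0.1063  2.4871  1.835   2.021  -2.4298]
```

```bash
cat > opt4.py <<'E'
from opt2 import *
rng=np.random.default_rng(int(sys.argv[1]))
cur=[np.array(v,float) for v in[(.32,.04,.48,-20,65),(.48,.27,.45,26,72)]]
end=[(.48,-.06,.3,-65,20)]
def sc(w):
    mm,er,q=run([tuple(x) for x in w]+end,q=q0)
    return (q[2] if mm>.1 and er<.002 else -9),mm
b=sc(cur)
import time
t=time.time()
while time.time()-t<240:
    c=[v+rng.normal(size=5)*[.03,.06,.03,15,8] for v in cur]
    if any(v[2]<.33 or v[0]>.5 or v[0]<.25 or v[4]<5 or v[2]>.55 for v in c): continue
    s=sc(c)
    if s[0]>b[0]: b,cur=s,c
print(b,[v.round(3).tolist() for v in cur])
w=[tuple(x) for x in cur]+end+[(.505,-.06,.115,-50,0),(.53,-.04,.107,-30,0),(.575,-.03,.112,-25,0),(.575,-.03,.18,-25,-7),(.575,-.03,.232,-25,-12)]
run(w,q=q0,n=12,v=True)
E
for i in 1 2 3 4; do python3 opt4.py $i > o$i.txt & done; wait; cat o?.txt | grep -A9 "^(-\?[n0-9(]" | grep -v zzz | head -60 >/dev/null; for i in 1 2 3 4; do cat o$i.txt; done
```

```text
(np.float64(1.2508639488297977), np.float64(0.10626046506957776)) [[0.328, 0.099, 0.504, 37.382, 52.803], [0.467, 0.303, 0.355, 16.361, 105.662]]
(np.float64(0.32790436494590974), np.float64(0.09948720932883726), np.float64(0.5043977751049736), np.float64(37.38206732320189), np.float64(52.80281327687733)) [-0.7709 -0.3595  0.334   2.2299 -0.0429  0.6182  1.8312] 0.0 marg 0.1 2
(np.float64(0.46713082237640696), np.float64(0.3030782044612927), np.float64(0.354679671370241), np.float64(16.36122440597841), np.float64(105.66243342199922)) [-0.7354  0.6249  0.2438  1.3794 -0.2059  1.4248  1.3972] 0.0 marg 0.665 6
(0.48, -0.06, 0.3, -65, 20) [-1.2521  1.2783  1.3415  2.3469  0.2463  0.0804 -0.2186] 0.0 marg 0.04 6
(0.505, -0.06, 0.115, -50, 0) [-1.4103  2.06    1.1398  2.3353 -0.072   0.06   -0.5969] 0.0702 marg 0.02 6
(0.53, -0.04, 0.107, -30, 0) [-1.5603  2.06    1.0686  2.5076 -0.1106  0.06   -0.7339] 0.1916 marg 0.02 6
(0.575, -0.03, 0.112, -25, 0) [-1.5149  2.06    1.1689  2.4853 -0.0277  0.06   -0.806 ] 0.2201 marg 0.02 6
(0.575, -0.03, 0.18, -25, -7) [-1.4648  2.06    1.3289  2.5264 
[... 3189 characters left out ...]
0.513   0.5185 -0.3835  1.5031  0.1304  0.9259  1.8549] 0.0 marg 0.805 7
(0.48, -0.06, 0.3, -65, 20) [-1.1741  1.0399  0.9827  2.3444  1.2851  0.4376 -1.3246] 0.0 marg 0.216 4
(0.505, -0.06, 0.115, -50, 0) [-1.153   1.7307  0.6562  2.3287  1.7189  0.7429 -2.3965] 0.0 marg 0.231 4
(0.53, -0.04, 0.107, -30, 0) [-0.9451  1.7865  0.4169  2.4847  1.9479  1.4153 -2.64  ] 0.0001 marg 0.02 7
(0.575, -0.03, 0.112, -25, 0) [-0.8316  1.7203  0.4198  2.4407  2.0449  1.5715 -2.64  ] 0.0 marg 0.02 7
(0.575, -0.03, 0.18, -25, -7) [-0.8093  1.6651  0.4273  2.4872  1.9679  1.6588 -2.64  ] 0.0 marg 0.02 7
(0.575, -0.03, 0.232, -25, -12) [-0.7915  1.6156  0.4457  2.5188  1.9278  1.7161 -2.64  ] 0.0 marg 0.02 7
```

```bash
cat > opt5.py <<'E'
from opt2 import *
import time
rng=np.random.default_rng(int(sys.argv[1]));U=rng.uniform
end=[(.48,-.06,.3,-65,20)]
t=time.time();b=(9,)
while time.time()-t<260:
    w=[(U(.33,.48),U(-.25,.3),U(.35,.5),U(-90,60),U(45,92)) for _ in range(int(rng.integers(1,4)))]+end
    mm,er,q=run(w,q=q0,n=7)
    if er>.002 or mm<.12: continue
    s=abs(q[2]-.02)
    if s<b[0]: b=(s,mm,w)
    if s<.08: 
        mm2,er2,q2=run(w,q=q0,n=20)
        if abs(q2[2]-.02)<.12 and mm2>.1: b=(s,mm2,w); break
if len(b)>1:
    print(b[:2],[[round(float(v),3) for v in x] for x in b[2]]); print(run(b[2],q=q0,n=20)[2])
E
for i in 1 2 3 4; do python3 opt5.py $i > o$i.txt & done; wait; cat o1.txt o2.txt o3.txt o4.txt
```

```text
(np.float64(0.020015764142476283), np.float64(0.16893935127071646)) [[0.442, -0.042, 0.497, 1.689, 57.105], [0.335, -0.189, 0.38, 20.156, 83.282], [0.469, 0.104, 0.395, 35.83, 89.813], [0.48, -0.06, 0.3, -65.0, 20.0]]
[-0.6532  0.7583 -0.0223  2.3179  1.3175  1.2524 -1.5075]
(np.float64(0.0036743824686793596), np.float64(0.1665140694921856)) [[0.334, 0.145, 0.494, 54.671, 72.985], [0.448, 0.125, 0.353, -48.848, 89.232], [0.48, -0.06, 0.3, -65.0, 20.0]]
[-0.7001  0.7622  0.0539  2.3205  1.3197  1.1996 -1.4994]
(np.float64(0.11672810502898344), np.float64(0.13957654754487292)) [[0.33, -0.207, 0.444, -34.434, 54.385], [0.46, -0.238, 0.472, -9.021, 63.276], [0.384, 0.198, 0.385, -72.636, 73.279], [0.48, -0.06, 0.3, -65.0, 20.0]]
[-0.6236  0.7572 -0.07    2.3163  1.316   1.2853 -1.5124]
(np.float64(0.0536770913311779), np.float64(0.11798166630555729)) [[0.341, -0.066, 0.461, 8.671, 59.958], [0.417, 0.242, 0.395, 27.284, 66.515], [0.48, -0.06, 0.3, -65.0, 20.0]]
[-0.679   0.7601  0.0195  2.3193  1.3187  1.2235 -1.5031]
```

```bash
python3 rows.py .34 -.065 .46 9 60 12
```

```text
total mm 157 deg 59.8 per row 13.098224585485417 4.98089788968126 maxqd 5.28098643589394 marg 0.1303390605271595 end [ 0.0603 -0.2119  0.1251  2.2477 -0.249   0.622   2.0833]
[[-0.003, -0.007, -0.011, -3.0, 1.1, -3.8], [-0.007, -0.014, -0.021, -6.1, 2.1, -7.6], [-0.01, -0.021, -0.032, -9.1, 3.2, -11.4], [-0.013, -0.028, -0.042, -12.2, 4.3, -15.2], [-0.016, -0.035, -0.053, -15.2, 5.3, -19.0], [-0.02, -0.042, -0.064, -18.3, 6.4, -22.8], [-0.023, -0.049, -0.074, -21.3, 7.5, -26.6], [-0.026, -0.056, -0.085, -24.3, 8.5, -30.4], [-0.029, -0.063, -0.096, -27.4, 9.6, -34.2], [-0.033, -0.069, -0.106, -30.4, 10.7, -38.0], [-0.036, -0.076, -0.117, -33.5, 11.7, -41.8], [-0.039, -0.083, -0.127, -36.5, 12.8, -45.5]]
```

```bash
cat > spd.py <<'E'
from opt2 import *
O={1:[[0.442,-0.042,0.497,1.689,57.105],[0.335,-0.189,0.38,20.156,83.282],[0.469,0.104,0.395,35.83,89.8]],
2:[[0.334,0.145,0.494,54.671,72.985],[0.448,0.125,0.353,-48.848,89.2]],
3:[[0.33,-0.207,0.444,-34.434,54.385],[0.46,-0.238,0.472,-9.021,63.276],[0.384,0.198,0.385,-72.636,73.279]],
4:[[0.341,-0.066,0.461,8.671,59.958],[0.417,0.242,0.395,27.284,66.515]]}
for k,w in O.items():
  q=q0.copy()
  for x in w+[[.48,-.06,.3,-65,20]]:
    p0,R0=fk(q);R1=P(x[3],x[4],1);ang=np.degrees((R0.inv()*R1).magnitude());n=int(max(ang/6,np.linalg.norm(np.array(x[:3])-p0)/.04))+1
    sl=Slerp([0,1],R.concatenate([R0,R1]));m=0;q6=9
    for a in np.linspace(0,1,n+1)[1:]:
        q2=q.copy(); q2=step(q2,p0+a*(np.array(x[:3])-p0),sl(a),1e-5,4); m=max(m,np.abs(q2-q).max()*10);q=q2;q6=min(q6,q[5])
    print(k,n,"ang",round(ang),"maxqd",round(m,2),"minq6",round(q6,2),q)
E
python3 spd.py
```

```text
1 9 ang 52 maxqd 5.33 minq6 0.42 [ 0.7382 -0.0797 -0.6451  2.05   -0.1939  0.5912  1.8108]
1 6 ang 32 maxqd 1.46 minq6 0.65 [ 0.8404  0.158  -0.4415  2.0398 -0.0173  0.8736  2.3397]
1 9 ang 17 maxqd 0.97 minq6 0.88 [ 0.1239  0.3602 -0.6319  1.7284  0.2323  1.1252  1.6186]
1 20 ang 117 maxqd 2.36 minq6 0.7 [-0.6337  0.7575 -0.0538  2.3169  1.3165  1.2741 -1.5108]
2 18 ang 106 maxqd 3.75 minq6 0.47 [ 0.2502 -0.0694 -0.5772  1.9361 -0.2447  1.0326  2.296 ]
2 18 ang 104 maxqd 1.44 minq6 0.92 [-0.0763  0.3493 -0.4288  1.8536  0.1895  0.9733  0.1292]
2 12 ang 71 maxqd 1.49 minq6 0.92 [-0.7015  0.7623  0.0561  2.3205  1.3198  1.1981 -1.4992]
3 6 ang 17 maxqd 6.12 minq6 0.34 [ 0.7173 -0.1489 -0.3361  2.3185  0.2399  0.3659  1.1413]
3 5 ang 27 maxqd 2.09 minq6 0.41 [ 0.5571  0.1181 -0.0916  1.8803 -0.1969  0.7067  2.0035]
3 12 ang 64 maxqd 3.18 minq6 0.66 [-0.4775  0.3203 -0.4189  1.8345  0.3977  1.2091 -0.7639]
3 9 ang 54 maxqd 1.24 minq6 1.22 [-0.611   0.757  -0.0903  2.3157  1.3154  1.2992 -1.5146]
4 10 ang 59 maxqd 6.36 minq6 0.29 [ 0.0746 -0.211   0.1159  2.2431 -0.2512  0.6257  2.0841]
4 9 ang 20 maxqd 1.46 minq6 0.51 [-0.1895  0.1664 -0.574   2.0745  0.3726  0.5575  1.0271]
4 17 ang 101 maxqd 2.66 minq6 0.52 [-0.6479  0.758  -0.0308  2.3177  1.3172  1.2583 -1.5084]
```

```bash
python3 rows.py .334 .145 .494 55 73 20
```

```text
total mm 278 deg 106.5 per row 13.880320978988083 5.324828721037411 maxqd 3.278643021680636 marg 0.16730493609434172 end [ 0.2464 -0.0688 -0.5729  1.935  -0.2454  1.0356  2.3027]
[[0.002, 0.002, -0.013, -2.7, 0.9, -4.5], [0.005, 0.005, -0.027, -5.5, 1.8, -8.9], [0.007, 0.007, -0.04, -8.2, 2.8, -13.4], [0.01, 0.01, -0.054, -11.0, 3.7, -17.9], [0.012, 0.012, -0.067, -13.7, 4.6, -22.4], [0.015, 0.015, -0.081, -16.4, 5.5, -26.8], [0.017, 0.017, -0.094, -19.2, 6.4, -31.3], [0.02, 0.019, -0.108, -21.9, 7.3, -35.8], [0.022, 0.022, -0.121, -24.7, 8.3, -40.3], [0.025, 0.024, -0.134, -27.4, 9.2, -44.7], [0.027, 0.027, -0.148, -30.1, 10.1, -49.2], [0.03, 0.029, -0.161, -32.9, 11.0, -53.7], [0.032, 0.031, -0.175, -35.6, 11.9, -58.1], [0.035, 0.034, -0.188, -38.4, 12.8, -62.6], [0.037, 0.036, -0.202, -41.1, 13.8, -67.1], [0.04, 0.039, -0.215, -43.8, 14.7, -71.6], [0.042, 0.041, -0.228, -46.6, 15.6, -76.0], [0.045, 0.044, -0.242, -49.3, 16.5, -80.5], [0.047, 0.046, -0.255, -52.1, 17.4, -85.0], [0.05, 0.048, -0.269, -54.8, 18.4, -89.5]]
```

carry_out([
  [0.002,0.002,-0.013,-2.7,0.9,-4.5],
  [0.005,0.005,-0.027,-5.5,1.8,-8.9],
  [0.007,0.007,-0.04,-8.2,2.8,-13.4],
  [0.01,0.01,-0.054,-11,3.7,-17.9],
  [0.012,0.012,-0.067,-13.7,4.6,-22.4],
  [0.015,0.015,-0.081,-16.4,5.5,-26.8],
  [0.017,0.017,-0.094,-19.2,6.4,-31.3],
  [0.02,0.019,-0.108,-21.9,7.3,-35.8],
  [0.022,0.022,-0.121,-24.7,8.3,-40.3],
  [0.025,0.024,-0.134,-27.4,9.2,-44.7],
  [0.027,0.027,-0.148,-30.1,10.1,-49.2],
  [0.03,0.029,-0.161,-32.9,11,-53.7],
])

```text
clock: 7.8
tool_pos: [0.3794, 0.0489, 0.4223]
eef_rot: [-0.073, 0.965, -0.052, 0.248]
contact_force: [0.1, -1.1, 0.1]
opening: 0.001
```

```bash
python3 st.py; python3 rows.py .334 .145 .494 55 73 9
cat > cont.py <<'E'
from opt2 import *
from plant import r
q=np.array(r.get_state()["q"])
import ast
w=ast.literal_eval(sys.argv[1])
if len(sys.argv)>2: w=w+[(.505,-.06,.115,-50,0),(.53,-.04,.107,-30,0),(.575,-.03,.112,-25,0),(.575,-.03,.18,-25,-7),(.575,-.03,.232,-25,-12)]
run(w,q=q,n=14,v=True)
E
python3 cont.py "[(.334,.145,.494,55,73),(.448,.125,.353,-49,89),(.48,-.06,.3,-65,20)]" 1;python3 cont.py "[(.448,.125,.353,-49,89),(.48,-.06,.3,-65,20)]"; python3 cont.py "[(.48,-.06,.3,-65,20)]"
```

```text
7.8 [ 0.5888 -0.094  -0.9445  2.2591  0.3389  0.5081  1.0901] [0.3794 0.0489 0.4223] [-0.0732  0.9647 -0.0523  0.2475] [ 0.1006 -1.0793  0.1442] 0.0006989954555429672
[[-0.8667 -0.1154  0.4853]
 [-0.1672  0.9838 -0.0647]
 [-0.4699 -0.1372 -0.872 ]]
total mm 128 deg 49.4 per row 14.249538750951542 5.48565470470146 maxqd 2.3791262346453657 marg 0.3285679239509376 end [ 0.2478 -0.0696 -0.5748  1.9362 -0.2452  1.0338  2.302 ]
[[-0.001, 0.01, -0.01, -2.8, 0.8, -4.6], [-0.002, 0.02, -0.02, -5.7, 1.6, -9.3], [-0.003, 0.03, -0.03, -8.5, 2.4, -13.9], [-0.005, 0.04, -0.04, -11.3, 3.2, -18.5], [-0.006, 0.05, -0.05, -14.1, 4.1, -23.2], [-0.007, 0.06, -0.061, -17.0, 4.9, -27.8], [-0.008, 0.07, -0.071, -19.8, 5.7, -32.4], [-0.009, 0.08, -0.081, -22.6, 6.5, -37.0], [-0.01, 0.09, -0.091, -25.4, 7.3, -41.7]]
(0.334, 0.145, 0.494, 55, 73) [ 0.2514 -0.0685 -0.5776  1.9352 -0.2457  1.0342  2.3027] 0.0 marg 0.357 7
(0.448, 0.125, 0.353, -49, 89) [-0.0737  0.3493 -0.4356  1.8546  0.1962  0.9731  0.1188] 0.0 marg 0.705 4
(0.48, -0.06, 0.3, -65, 20) [-0.6938  0.7615  0.0436  2.3202  1.3195  1.2068 -1.5007] 
[... 153 characters left out ...]
.7693  1.6991  0.1831  2.4777  1.8553  1.6988 -2.613 ] 0.0 marg 0.047 7
(0.575, -0.03, 0.112, -25, 0) [-0.7257  1.6627  0.2729  2.4365  2.0085  1.7354 -2.5482] 0.0 marg 0.112 7
(0.575, -0.03, 0.18, -25, -7) [-0.7364  1.622   0.3174  2.4841  1.9374  1.7791 -2.5837] 0.0 marg 0.076 4
(0.575, -0.03, 0.232, -25, -12) [-0.7384  1.5816  0.3597  2.5164  1.9021  1.8074 -2.5999] 0.0 marg 0.044 4
(0.448, 0.125, 0.353, -49, 89) [ 0.2496  0.4461 -0.9468  1.8408  0.4313  1.0685 -0.1496] 0.0 marg 0.523 3
(0.48, -0.06, 0.3, -65, 20) [-0.4179  0.7767 -0.4026  2.3053  1.304   1.5165 -1.5482] 0.0 marg 0.255 4
(0.48, -0.06, 0.3, -65, 20) [-0.199   0.8615 -0.7808  2.294   1.2821  1.8035 -1.5984] 0.0 marg 0.266 4
```

carry_out([
  [-0.001,0.01,-0.01,-2.8,0.8,-4.6],
  [-0.002,0.02,-0.02,-5.7,1.6,-9.3],
  [-0.003,0.03,-0.03,-8.5,2.4,-13.9],
  [-0.005,0.04,-0.04,-11.3,3.2,-18.5],
  [-0.006,0.05,-0.05,-14.1,4.1,-23.2],
  [-0.007,0.06,-0.061,-17,4.9,-27.8],
  [-0.008,0.07,-0.071,-19.8,5.7,-32.4],
])

```text
clock: 8.5
tool_pos: [0.3439, 0.1242, 0.4786]
eef_rot: [-0.377, 0.911, 0.042, 0.16]
contact_force: [0.1, 1.0, -0.1]
opening: 0.006
```

```bash
python3 st.py; python3 cont.py "[(.448,.125,.353,-49,89),(.48,-.06,.3,-65,20)]" 1; python3 rows.py .448 .125 .353 -49 89 14
```

```text
8.5 [ 0.2838 -0.0992 -0.5838  2.0162 -0.2106  0.9037  2.1546] [0.3439 0.1242 0.4786] [-0.3772  0.9112  0.0423  0.1598] [ 0.1204  1.0456 -0.0672] 0.005685646506358903
[[-0.6643 -0.701   0.2594]
 [-0.674   0.7118  0.1976]
 [-0.3232 -0.0435 -0.9453]]
(0.448, 0.125, 0.353, -49, 89) [-0.0175  0.359  -0.5177  1.852   0.2311  0.9832  0.0792] 0.0 marg 0.708 4
(0.48, -0.06, 0.3, -65, 20) [-0.6433  0.7579 -0.0383  2.3175  1.317   1.2633 -1.5092] 0.0 marg 0.243 4
(0.505, -0.06, 0.115, -50, 0) [-0.7363  1.508   0.0475  2.311   1.5731  1.5118 -2.2473] 0.0 marg 0.249 4
(0.53, -0.04, 0.107, -30, 0) [-0.7357  1.6877  0.1396  2.4763  1.8427  1.7513 -2.5902] 0.0 marg 0.07 7
(0.575, -0.03, 0.112, -25, 0) [-0.6938  1.649   0.2297  2.4352  2.0013  1.7833 -2.5181] 0.0 marg 0.125 4
(0.575, -0.03, 0.18, -25, -7) [-0.7051  1.6066  0.2715  2.4828  1.9273  1.8291 -2.5565] 0.0 marg 0.077 4
(0.575, -0.03, 0.232, -25, -12) [-0.708   1.5648  0.3116  2.5151  1.8897  1.8581 -2.5743] 0.0 marg 0.045 4
total mm 163 deg 95.3 per row 11.654162053230634 6.804904646532032 maxqd 1.9512696730541812 marg 0.38649945812074754 end [-0.0171  0.3587 -0.5177  1.8529  0.2311  0.9819  0.0788]
[[-0.002, -0.005, 0.01, 1.0, 1.1, 6.6], [-0.004, -0.01, 0.021, 2.0, 2.2, 13.3], [-0.006, -0.014, 0.031, 3.1, 3.4, 19.9], [-0.008, -0.019, 0.042, 4.1, 4.5, 26.5], [-0.01, -0.024, 0.052, 5.1, 5.6, 33.2], [-0.012, -0.029, 0.063, 6.1, 6.7, 39.8], [-0.015, -0.033, 0.073, 7.2, 7.9, 46.4], [-0.017, -0.038, 0.083, 8.2, 9.0, 53.1], [-0.019, -0.043, 0.094, 9.2, 10.1, 59.7], [-0.021, -0.048, 0.104, 10.2, 11.2, 66.3], [-0.023, -0.053, 0.115, 11.2, 12.4, 73.0], [-0.025, -0.057, 0.125, 12.3, 13.5, 79.6], [-0.027, -0.062, 0.135, 13.3, 14.6, 86.2], [-0.029, -0.067, 0.146, 14.3, 15.7, 92.9]]
```

carry_out([
  [-0.002,-0.006,0.012,1.2,1.3,7.7],
  [-0.005,-0.011,0.024,2.4,2.6,15.5],
  [-0.007,-0.017,0.036,3.6,3.9,23.2],
  [-0.01,-0.022,0.049,4.8,5.2,31],
  [-0.012,-0.028,0.061,6,6.5,38.7],
  [-0.015,-0.033,0.073,7.2,7.9,46.4],
  [-0.017,-0.039,0.085,8.3,9.2,54.2],
  [-0.019,-0.045,0.097,9.5,10.5,61.9],
  [-0.022,-0.05,0.11,10.7,11.8,69.7],
  [-0.024,-0.056,0.122,11.9,13.1,77.4],
  [-0.027,-0.061,0.134,13.1,14.4,85.2],
  [-0.029,-0.067,0.146,14.3,15.7,92.9],
])

```text
clock: 9.7
tool_pos: [0.4489, 0.1245, 0.352]
eef_rot: [0.419, 0.908, -0.003, 0.008]
contact_force: [-0.4, -0.1, 0.8]
opening: 0.001
```

```bash
python3 st.py; python3 cont.py "[(.48,-.06,.3,-65,20)]" 1; python3 rows.py .48 -.06 .3 -65 20 10
```

```text
9.7 [-0.0135  0.3616 -0.5214  1.852   0.2336  0.9816  0.0689] [0.4489 0.1245 0.352 ] [ 0.4189  0.908  -0.0034  0.0078] [-0.3684 -0.0624  0.8428] 0.0007082186636624146
[[-0.6488  0.7608  0.0113]
 [ 0.7607  0.6489 -0.0127]
 [-0.017   0.0004 -0.9999]]
(0.48, -0.06, 0.3, -65, 20) [-0.6412  0.7577 -0.0416  2.3174  1.317   1.2656 -1.5096] 0.0 marg 0.243 4
(0.505, -0.06, 0.115, -50, 0) [-0.7347  1.5076  0.0454  2.3111  1.5729  1.5143 -2.2471] 0.0 marg 0.249 4
(0.53, -0.04, 0.107, -30, 0) [-0.7343  1.6872  0.1378  2.4764  1.8423  1.7536 -2.5894] 0.0 marg 0.071 7
(0.575, -0.03, 0.112, -25, 0) [-0.6924  1.6484  0.2279  2.4353  2.0011  1.7853 -2.517 ] 0.0 marg 0.125 4
(0.575, -0.03, 0.18, -25, -7) [-0.7037  1.6059  0.2696  2.4829  1.927   1.8313 -2.5555] 0.0 marg 0.077 4
(0.575, -0.03, 0.232, -25, -12) [-0.7066  1.564   0.3096  2.5151  1.8893  1.8603 -2.5733] 0.0 marg 0.045 4
total mm 194 deg 70.5 per row 19.416539348652694 7.053049898762863 maxqd 1.7481574321249116 marg 0.24317813854920667 end [-0.6454  0.759  -0.0333  2.3168  1.3174  1.2602 -1.5087]
[[-0.016, -0.01, 0.005, 1.0, -6.9, 1.3], [-0.032, -0.019, 0.011, 1.9, -13.7, 2.7], [-0.048, -0.029, 0.016, 2.9, -20.6, 4.0], [-0.064, -0.038, 0.022, 3.8, -27.4, 5.3], [-0.08, -0.048, 0.027, 4.8, -34.3, 6.7], [-0.096, -0.058, 0.033, 5.7, -41.2, 8.0], [-0.112, -0.067, 0.038, 6.7, -48.0, 9.4], [-0.128, -0.077, 0.044, 7.6, -54.9, 10.7], [-0.144, -0.086, 0.049, 8.6, -61.7, 12.0], [-0.16, -0.096, 0.055, 9.6, -68.6, 13.4]]
```

carry_out([
  [-0.016,-0.01,0.005,1,-6.9,1.3],
  [-0.032,-0.019,0.011,1.9,-13.7,2.7],
  [-0.048,-0.029,0.016,2.9,-20.6,4],
  [-0.064,-0.038,0.022,3.8,-27.4,5.3],
  [-0.08,-0.048,0.027,4.8,-34.3,6.7],
  [-0.096,-0.058,0.033,5.7,-41.2,8],
  [-0.112,-0.067,0.038,6.7,-48,9.4],
  [-0.128,-0.077,0.044,7.6,-54.9,10.7],
  [-0.144,-0.086,0.049,8.6,-61.7,12],
  [-0.16,-0.096,0.055,9.6,-68.6,13.4],
])

```text
clock: 10.7
tool_pos: [0.4817, -0.0598, 0.3002]
eef_rot: [0.438, 0.691, -0.306, 0.487]
contact_force: [-0.5, -1.0, 0.2]
opening: 0.0
```

```bash
python3 st.py; python3 cont.py "[(.505,-.06,.115,-50,0),(.525,-.045,.107,-33,0),(.53,-.045,.107,-28,0),(.555,-.035,.107,-26,0),(.575,-.03,.112,-25,0),(.575,-.03,.18,-25,-8),(.575,-.03,.232,-25,-15)]"; python3 rows.py .505 -.06 .115 -50 0 10
python3 - <<'E'
from plant import r
import cv2
p=r.snapshot("side"); cv2.imwrite("pics/s1.png",p["img"])
E
```

```text
10.7 [-0.6461  0.7604 -0.0341  2.3201  1.3261  1.263  -1.518 ] [ 0.4817 -0.0598  0.3002] [ 0.4385  0.6905 -0.3062  0.487 ] [-0.4934 -0.9846  0.2006] 0.0004828159237750722
[[-0.1412  0.9038  0.404 ]
 [ 0.3073  0.4279 -0.85  ]
 [-0.9411  0.0041 -0.3381]]
(0.505, -0.06, 0.115, -50, 0) [-0.737   1.508   0.0485  2.3112  1.5732  1.5106 -2.2475] 0.0 marg 0.249 4
(0.525, -0.045, 0.107, -33, 0) [-0.74    1.664   0.1208  2.4579  1.806   1.7068 -2.5505] 0.0 marg 0.102 4
(0.53, -0.045, 0.107, -28, 0) [-0.7174  1.722   0.1585  2.503   1.8688  1.7997 -2.64  ] 0.0 marg 0.02 7
(0.555, -0.035, 0.107, -26, 0) [-0.705   1.6861  0.1973  2.4627  1.9431  1.7979 -2.576 ] 0.0 marg 0.084 7
(0.575, -0.03, 0.112, -25, 0) [-0.6938  1.6489  0.2296  2.4354  2.0013  1.7834 -2.5182] 0.0 marg 0.125 4
(0.575, -0.03, 0.18, -25, -8) [-0.7068  1.6165  0.2732  2.472   1.9111  1.8339 -2.5603] 0.0 marg 0.088 4
(0.575, -0.03, 0.232, -25, -15) [-0.7105  1.5939  0.3192  2.4814  1.8435  1.8709 -2.5851] 0.0 marg 0.075 7
total mm 187 deg 24.5 per row 18.6673004761597 2.4541110317011863 maxqd 1.0224573300028772 marg 0.1632371033798563 end [-0.7384  1.5084  0.0493  2.3124  1.5734  1.5091 -2.2486]
[[0.017, 0.002, 0.007, -1.4, -2.0, -0.3], [0.034, 0.004, 0.014, -2.9, -3.9, -0.6], [0.051, 0.006, 0.022, -4.3, -5.9, -0.8], [0.068, 0.008, 0.029, -5.8, -7.8, -1.1], [0.085, 0.01, 0.036, -7.2, -9.8, -1.4], [0.103, 0.012, 0.043, -8.7, -11.8, -1.7], [0.12, 0.014, 0.051, -10.1, -13.7, -1.9], [0.137, 0.016, 0.058, -11.6, -15.7, -2.2], [0.154, 0.018, 0.065, -13.0, -17.7, -2.5], [0.171, 0.02, 0.072, -14.5, -19.6, -2.8]]
```

View pics/s1.png

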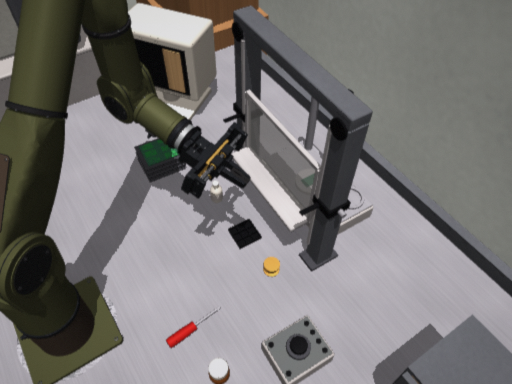

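```bash
python3 - <<'E'
import cv2,numpy as np
def z(f,r0,r1,c0,c1,k,o,g=0.7):
    a=cv2.imread(f)[r0:r1,c0:c1]; a=cv2.resize(a,None,fx=k,fy=k,interpolation=cv2.INTER_CUBIC)
    a=(255*(a/255.)**g).astype(np.uint8)
    for c in range(c0,c1,10):
        cv2.putText(a,str(c),((c-c0)*k,10),0,.35,(0,255,255),1)
    for c in range(r0,r1,10):
        cv2.putText(a,str(c),(0,(c-r0)*k+4),0,.35,(0,255,255),1)
    return a
a=z("pics/top0.png",100,260,0,130,4,0); b=z("pics/side0.png",0,160,100,230,4,0)
h=max(a.shape[0],b.shape[0]); 
c=np.zeros((640,1050,3),np.uint8); c[:a.shape[0],:520]=a; c[:b.shape[0],525:1045]=b
cv2.imwrite("pics/mon.png",cv2.resize(c,(800,488)))
E
```

```text
(no output)
```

View pics/mon.png

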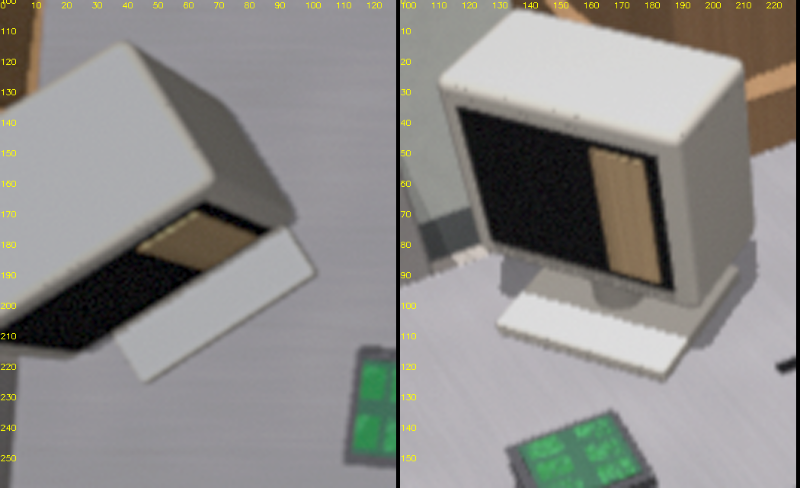

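```bash
cat > elb.py <<'E'
from opt2 import *
from plant import r
def pts(q):
    # elbow, wrist
    M=R.identity();t=np.zeros(3);k=1;out=[]
    nm=["1xy","2","3","4","5","6","7"];use=[2,3,3,3,3,3,3]
    t=np.array([0,0,sol[0]]);j=1
    for i in range(7):
        M=M*R.from_euler(ax[i],sg[i]*q[i]); o=np.zeros(3);o[:use[i]]=sol[j:j+use[i]];j+=use[i]
        t=t+M.apply(o); out.append(t)
    return out
E
python3 - <<'E'
from h import *
for n,s,t in [("TFR",(190,47),(68,159)),("BFR",(199,100),(97,173)),("TBR",(210,21),(42,114))]: print(n,*tri(s,t))
from elb import *
q=np.array(r.get_state()["q"])
for w in [None,(.493,-.06,.2,-57,10),(.505,-.06,.115,-50,0),(.525,-.045,.107,-33,0),(.575,-.03,.112,-25,0),(.575,-.03,.232,-25,-15)]:
    if w: q=run([w],q=q,n=10)[2]
    P_=pts(q); print(w,"elbow",P_[2],"wrist",P_[4],"tcp",P_[6])
E
```

```text
TFR [0.632  0.4846 0.285 ] [np.float64(0.0007702012694990643), np.float64(0.0007702012694993398)]
BFR [0.6287 0.4685 0.0936] [np.float64(0.005236361978943316), np.float64(0.005236361978943037)]
TBR [0.7502 0.5596 0.2951] [np.float64(0.003361038445794023), np.float64(0.0033610384457940733)]
None elbow [0.3345 0.2121 0.7489] wrist [0.3503 0.2173 0.4042] tcp [ 0.4809 -0.0609  0.2955]
(0.493, -0.06, 0.2, -57, 10) elbow [0.4163 0.3068 0.5727] wrist [0.318  0.2092 0.2567] tcp [ 0.493 -0.06   0.2  ]
(0.505, -0.06, 0.115, -50, 0) elbow [0.4379 0.3541 0.3829] wrist [0.2953 0.1897 0.1151] tcp [ 0.505 -0.06   0.115]
(0.525, -0.045, 0.107, -33, 0) elbow [0.4358 0.3549 0.296 ] wrist [0.2515 0.1325 0.1072] tcp [ 0.525 -0.045  0.107]
(0.575, -0.03, 0.112, -25, 0) elbow [0.4525 0.3347 0.3061] wrist [0.2794 0.1077 0.1122] tcp [ 0.575 -0.03   0.112]
(0.575, -0.03, 0.232, -25, -15) elbow [0.4478 0.3433 0.3383] wrist [0.2895 0.103  0.1478] tcp [ 0.575 -0.03   0.232]
```

carry_out([
  [0.017,0.002,0.007,-1.4,-2,-0.3],
  [0.034,0.004,0.014,-2.9,-3.9,-0.6],
  [0.051,0.006,0.022,-4.3,-5.9,-0.8],
  [0.068,0.008,0.029,-5.8,-7.8,-1.1],
  [0.085,0.01,0.036,-7.2,-9.8,-1.4],
  [0.103,0.012,0.043,-8.7,-11.8,-1.7],
  [0.12,0.014,0.051,-10.1,-13.7,-1.9],
  [0.137,0.016,0.058,-11.6,-15.7,-2.2],
  [0.154,0.018,0.065,-13,-17.7,-2.5],
  [0.171,0.02,0.072,-14.5,-19.6,-2.8],
])

```text
clock: 11.75
tool_pos: [0.5035, -0.0598, 0.1136]
eef_rot: [0.3, 0.643, -0.299, 0.639]
contact_force: [-0.4, 0.2, -0.3]
opening: -0.0
```

```bash
python3 st.py; python3 cont.py "[(.528,-.045,.107,-33,0),(.55,-.038,.107,-28,0),(.575,-.03,.112,-25,0),(.575,-.03,.18,-25,-8),(.575,-.03,.232,-25,-15)]"; python3 rows.py .528 -.045 .107 -33 0 5
python3 - <<'E'
from plant import r
import cv2
p=r.snapshot("side"); q=r.snapshot("top")
cv2.imwrite("pics/s2.png",cv2.hconcat([cv2.resize(p["img"][60:280,120:380],None,fx=1.5,fy=1.5),cv2.resize(q["img"][100:320,140:400],None,fx=1.5,fy=1.5)]))
E
```

```text
11.75 [-0.7383  1.5079  0.0458  2.3133  1.5726  1.5065 -2.2482] [ 0.5035 -0.0598  0.1136] [ 0.2997  0.6426 -0.299   0.6386] [-0.3795  0.2133 -0.2943] -0.00045201075873154073
[[-0.0046  0.7671  0.6415]
 [ 0.0032  0.6415 -0.7671]
 [-1.     -0.0014 -0.0054]]
(0.528, -0.045, 0.107, -33, 0) [-0.737   1.6589  0.1255  2.452   1.8131  1.7043 -2.54  ] 0.0 marg 0.108 4
(0.55, -0.038, 0.107, -28, 0) [-0.7131  1.6743  0.1806  2.4554  1.9123  1.7667 -2.5587] 0.0 marg 0.101 7
(0.575, -0.03, 0.112, -25, 0) [-0.6943  1.6491  0.2303  2.4354  2.0014  1.7827 -2.5187] 0.0 marg 0.125 4
(0.575, -0.03, 0.18, -25, -8) [-0.7073  1.6167  0.274   2.472   1.9112  1.8331 -2.5608] 0.0 marg 0.088 4
(0.575, -0.03, 0.232, -25, -15) [-0.711   1.5942  0.32    2.4814  1.8436  1.8701 -2.5855] 0.0 marg 0.074 7
total mm 29 deg 17.1 per row 5.881765023936112 3.419795817003437 maxqd 0.6153980050708929 marg 0.10753766039741075 end [-0.7399  1.6607  0.1273  2.4525  1.8128  1.701  -2.5422]
[[0.001, 0.006, 0.001, -3.4, -0.1, 0.0], [0.003, 0.011, 0.002, -6.8, -0.1, 0.0], [0.004, 0.017, 0.003, -10.3, -0.2, 0.0], [0.005, 0.023, 0.004, -13.7, -0.3, 0.0], [0.007, 0.028, 0.004, -17.1, -0.3, 0.0]]
```

View pics/s2.png

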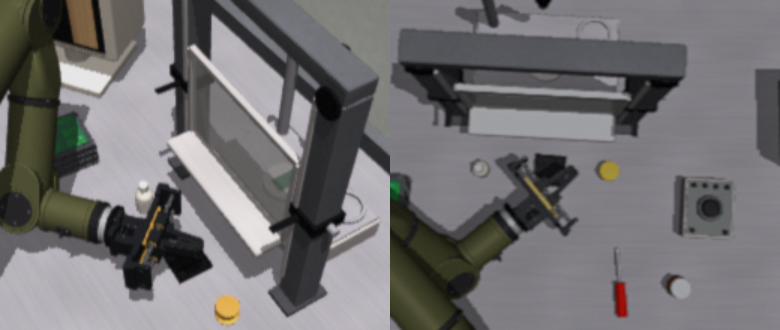

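carry_out([
  [0.001,0.006,0.001,-3.4,-0.1,0],
  [0.003,0.011,0.002,-6.8,-0.1,0],
  [0.004,0.017,0.003,-10.3,-0.2,0],
  [0.005,0.023,0.004,-13.7,-0.3,0],
  [0.007,0.028,0.004,-17.1,-0.3,0],
])

```text
clock: 12.35
tool_pos: [0.5278, -0.0449, 0.1095]
eef_rot: [0.2, 0.678, -0.2, 0.678]
contact_force: [0.6, 0.4, -0.7]
opening: 0.0
```

```bash
python3 st.py;  python3 rows.py .555 -.036 .107 -27 0 4
python3 - <<'E'
from plant import r
import cv2
p=r.snapshot("side"); q=r.snapshot("top")
cv2.imwrite("pics/s3.png",cv2.hconcat([cv2.resize(p["img"][110:270,190:350],None,fx=2.5,fy=2.5),cv2.resize(q["img"][130:290,170:330],None,fx=2.5,fy=2.5)]))
E
```

```text
12.35 [-0.7388  1.6567  0.1281  2.4575  1.814   1.7035 -2.5439] [ 0.5278 -0.0449  0.1095] [ 0.2004  0.6779 -0.2005  0.6783] [ 0.6259  0.357  -0.6968] 0.00021130719107311535
[[ 0.0005  0.5437  0.8393]
 [-0.0002  0.8393 -0.5437]
 [-1.      0.0001  0.0006]]
total mm 29 deg 5.9 per row 7.177571140015405 1.483517100687043 maxqd 0.3139167729732417 marg 0.10043564566465646 end [-0.7097  1.6754  0.1943  2.4543  1.9331  1.7756 -2.5596]
[[0.001, 0.006, 0.004, -1.5, 0.0, -0.0], [0.001, 0.011, 0.009, -3.0, 0.0, -0.0], [0.002, 0.017, 0.013, -4.5, 0.0, -0.0], [0.002, 0.022, 0.018, -5.9, 0.0, -0.0]]
```

View pics/s3.png

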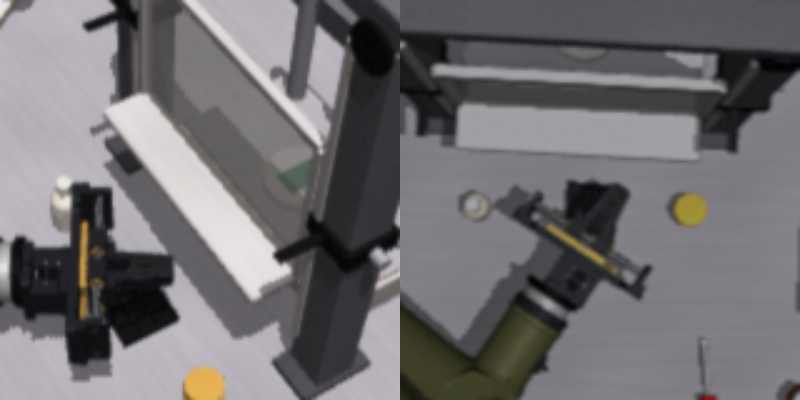

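carry_out([
  [0.002,0.006,0.004,-1.5,0,0],
  [0.003,0.011,0.009,-3,0,0],
  [0.003,0.017,0.013,-4.5,0,0],
  [0.004,0.022,0.018,-5.9,0,0],
])

```text
clock: 12.85
tool_pos: [0.555, -0.0362, 0.1043]
eef_rot: [0.165, 0.688, -0.165, 0.688]
contact_force: [-0.3, -0.4, 0.1]
opening: 0.005
```

```bash
python3 st.py;  python3 rows.py .578 -.030 .106 -24 0 4
```

```text
12.85 [-0.7085  1.6801  0.192   2.4484  1.9323  1.7772 -2.5568] [ 0.555  -0.0362  0.1043] [ 0.1647  0.6875 -0.1654  0.6876] [-0.2879 -0.3532  0.113 ] 0.005278935772016864
[[-0.0001  0.454   0.891 ]
 [-0.001   0.891  -0.454 ]
 [-1.     -0.0009  0.0004]]
total mm 24 deg 3.0 per row 5.976169101482529 0.7497551727249393 maxqd 0.24115293404437743 marg 0.11105991595098219 end [-0.6875  1.6648  0.2409  2.4273  2.0189  1.7969 -2.5273]
[[-0.0, 0.004, 0.004, -0.7, 0.0, 0.0], [-0.001, 0.008, 0.009, -1.5, 0.0, 0.0], [-0.001, 0.012, 0.013, -2.2, 0.0, 0.0], [-0.002, 0.016, 0.018, -3.0, 0.0, 0.1]]
```

carry_out([
  [0,0.004,0.004,-0.7,0,0],
  [0,0.008,0.009,-1.5,0,0],
  [-0.001,0.012,0.013,-2.2,0,0],
  [-0.001,0.016,0.018,-3,0,0],
])

```text
clock: 13.25
tool_pos: [0.5779, -0.0304, 0.1048]
eef_rot: [0.146, 0.692, -0.148, 0.691]
contact_force: [0.0, -0.2, -0.5]
opening: 0.004
```

```bash
python3 st.py
python3 - <<'E'
from plant import r
import cv2
p=r.snapshot("side"); q=r.snapshot("top")
cv2.imwrite("pics/s4.png",cv2.hconcat([cv2.resize(p["img"][110:270,190:350],None,fx=2.5,fy=2.5),cv2.resize(q["img"][130:290,170:330],None,fx=2.5,fy=2.5)]))
E
```

```text
13.25 [-0.688   1.6678  0.2411  2.4258  2.0184  1.7959 -2.5259] [ 0.5779 -0.0304  0.1048] [ 0.1464  0.692  -0.1478  0.6913] [ 0.0109 -0.1893 -0.5299] 0.0035970544233671856
[[-0.0013  0.4069  0.9135]
 [-0.0018  0.9135 -0.4069]
 [-1.     -0.0022 -0.0004]]
```

View pics/s4.png

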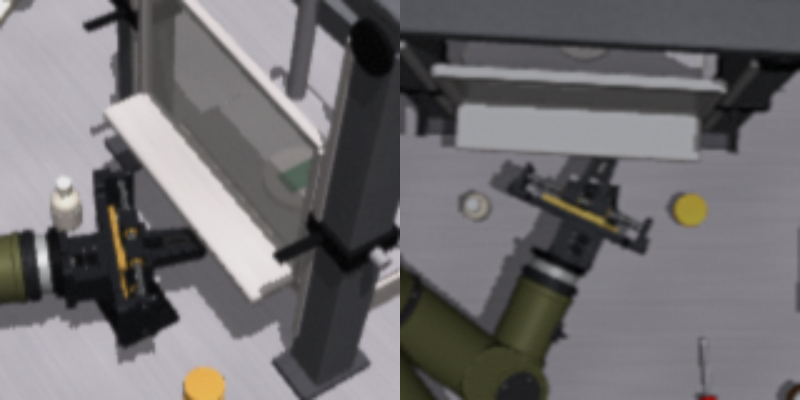

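```bash
python3 rows.py .578 -.030 .150 -24 -5 11; python3 cont.py "[(.578,-.03,.15,-24,-5),(.578,-.03,.19,-24,-10),(.578,-.03,.232,-24,-15)]"
```

```text
total mm 45 deg 5.0 per row 4.091385108459065 0.45214973669336495 maxqd 0.06454887227702155 marg 0.1033892357273003 end [-0.6967  1.6441  0.2669  2.454   1.9601  1.8303 -2.5566]
[[-0.004, 0.0, -0.0, -0.0, -0.5, 0.0], [-0.008, 0.0, -0.0, -0.0, -0.9, 0.0], [-0.012, 0.0, -0.0, -0.0, -1.4, 0.0], [-0.016, 0.0, -0.0, -0.0, -1.8, 0.0], [-0.02, 0.0, -0.0, -0.0, -2.3, 0.1], [-0.025, 0.0, -0.0, -0.0, -2.7, 0.1], [-0.029, 0.0, -0.0, -0.0, -3.2, 0.1], [-0.033, 0.0, -0.0, -0.0, -3.6, 0.1], [-0.037, 0.001, -0.0, -0.0, -4.1, 0.1], [-0.041, 0.001, -0.0, -0.0, -4.5, 0.1], [-0.045, 0.001, -0.0, -0.1, -5.0, 0.1]]
(0.578, -0.03, 0.15, -24, -5) [-0.6968  1.6441  0.2662  2.4548  1.9592  1.83   -2.5574] 0.0 marg 0.103 7
(0.578, -0.03, 0.19, -24, -10) [-0.7017  1.6258  0.2952  2.4702  1.9052  1.8591 -2.5811] 0.0 marg 0.079 7
(0.578, -0.03, 0.232, -24, -15) [-0.7026  1.6003  0.331   2.4842  1.8615  1.8858 -2.5991] 0.0 marg 0.061 7
```

carry_out([
  [-0.003,0,0,0,-0.4,0],
  [-0.006,0,0,0,-0.7,0],
  [-0.009,0,0,0,-1,0],
  [-0.012,0,0,0,-1.4,0],
  [-0.015,0,0,0,-1.7,0],
  [-0.018,0,0,0,-2,0],
  [-0.021,0,0,0,-2.3,0],
  [-0.024,0,0,0,-2.7,0],
])

```text
clock: 14.15
tool_pos: [0.5774, -0.0306, 0.1276]
eef_rot: [0.144, 0.676, -0.151, 0.707]
contact_force: [2.9, -2.1, -4.3]
opening: 0.009
```

```bash
python3 st.py
python3 - <<'E'
from plant import r
import cv2
p=r.snapshot("side"); q=r.snapshot("top")
cv2.imwrite("pics/s5.png",cv2.hconcat([cv2.resize(p["img"][110:270,190:350],None,fx=2.5,fy=2.5),cv2.resize(q["img"][130:290,170:330],None,fx=2.5,fy=2.5)]))
E
```

```text
14.15 [-0.6918  1.6568  0.2506  2.4415  1.9849  1.8158 -2.5426] [ 0.5774 -0.0306  0.1276] [ 0.1437  0.6761 -0.1512  0.7067] [ 2.9195 -2.0685 -4.2535] 0.009085784005726336
[[ 0.0401  0.408   0.9121]
 [-0.0193  0.913  -0.4075]
 [-0.999  -0.0013  0.0445]]
```

View pics/s5.png

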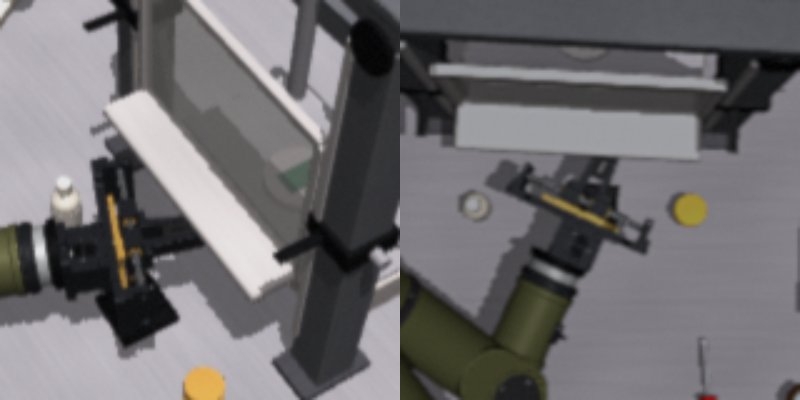

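```bash
python3 rows.py .578 -.030 .175 -24 -8 12
```

```text
total mm 47 deg 5.4 per row 3.8987489700303537 0.4473554241816721 maxqd 0.06597837349620939 marg 0.08801751673001723 end [-0.6996  1.6315  0.2812  2.467   1.9251  1.8507 -2.572 ]
[[-0.004, 0.0, 0.0, -0.0, -0.4, 0.0], [-0.008, 0.0, 0.0, -0.0, -0.9, 0.0], [-0.012, 0.0, 0.001, -0.0, -1.3, 0.0], [-0.016, 0.0, 0.001, -0.0, -1.8, 0.0], [-0.019, 0.0, 0.001, -0.0, -2.2, 0.0], [-0.023, 0.0, 0.001, -0.0, -2.7, 0.1], [-0.027, 0.0, 0.001, -0.0, -3.1, 0.1], [-0.031, 0.0, 0.002, -0.0, -3.6, 0.1], [-0.035, 0.001, 0.002, -0.0, -4.0, 0.1], [-0.039, 0.001, 0.002, -0.1, -4.5, 0.1], [-0.043, 0.001, 0.002, -0.1, -4.9, 0.1], [-0.047, 0.001, 0.002, -0.1, -5.4, 0.1]]
```

carry_out([
  [-0.004,0,0,0,-0.4,0],
  [-0.008,0,0,0,-0.9,0],
  [-0.012,0,0.001,0,-1.3,0],
  [-0.016,0,0.001,0,-1.8,0],
  [-0.02,0,0.001,0,-2.2,0],
  [-0.024,0,0.001,0,-2.7,0],
  [-0.028,0,0.001,0,-3.1,0],
  [-0.032,0,0.002,0,-3.6,0],
  [-0.036,0.001,0.002,0,-4,0],
  [-0.04,0.001,0.002,0,-4.5,0],
  [-0.044,0.001,0.002,0,-4.9,0],
  [-0.048,0.001,0.002,0,-5.4,0],
])

```text
clock: 15.45
tool_pos: [0.5777, -0.0297, 0.1769]
eef_rot: [0.136, 0.641, -0.158, 0.739]
contact_force: [2.2, -2.5, -4.7]
opening: 0.004
```

```bash
python3 st.py; python3 rows.py .578 -.030 .212 -24 -12 9
python3 - <<'E'
from plant import r
import cv2
p=r.snapshot("side"); q=r.snapshot("top")
cv2.imwrite("pics/s6.png",cv2.hconcat([cv2.resize(p["img"][90:250,190:350],None,fx=2.5,fy=2.5),cv2.resize(q["img"][130:290,170:330],None,fx=2.5,fy=2.5)]))
cv2.imwrite("pics/s6full.png",p["img"])
from h import *
for pp in(p,q):
    print([(np.array(d["xyz"]).round(4).tolist(),round(d["p"],2)) for d in r.spot_point(pp,"lip")[:2]])
E
```

```text
15.45 [-0.6963  1.6266  0.2762  2.4681  1.9231  1.8554 -2.5653] [ 0.5777 -0.0297  0.1769] [ 0.1359  0.6411 -0.1584  0.7385] [ 2.1851 -2.5093 -4.6712] 0.004146706424847123
[[ 0.1278  0.4081  0.9039]
 [-0.0597  0.9129 -0.4037]
 [-0.99   -0.0024  0.141 ]]
total mm 35 deg 3.9 per row 3.89532787908669 0.4327748244628194 maxqd 0.06941027120212162 marg 0.07384490889125983 end [-0.6975  1.6045  0.3039  2.4862  1.8888  1.8799 -2.5854]
[[-0.004, -0.0, 0.001, -0.0, -0.4, 0.0], [-0.008, -0.0, 0.001, -0.0, -0.9, 0.0], [-0.012, -0.0, 0.002, -0.0, -1.3, 0.0], [-0.015, -0.0, 0.002, -0.0, -1.7, 0.1], [-0.019, -0.0, 0.003, -0.0, -2.2, 0.1], [-0.023, -0.0, 0.004, -0.0, -2.6, 0.1], [-0.027, -0.0, 0.004, -0.0, -3.0, 0.1], [-0.031, -0.0, 0.005, -0.1, -3.5, 0.1], [-0.035, -0.0, 0.005, -0.1, -3.9, 0.1]]
[([0.5641, 0.0072, 0.1943], 0.81)]
[([0.562, 0.0114, 0.1955], 0.78)]
```

View pics/s6.png

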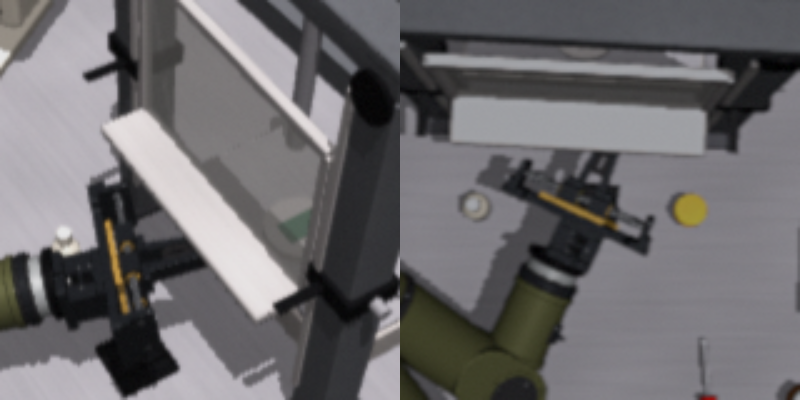

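carry_out([
  [-0.004,0,0.001,0,-0.4,0],
  [-0.008,0,0.001,0,-0.9,0],
  [-0.012,0,0.002,0,-1.3,0],
  [-0.016,0,0.002,0,-1.7,0],
  [-0.02,0,0.003,0,-2.2,0],
  [-0.024,0,0.004,0,-2.6,0],
  [-0.028,0,0.004,0,-3,0],
  [-0.032,0,0.005,0,-3.5,0],
  [-0.036,0,0.005,0,-3.9,0],
  [-0.039,0,0.006,0,-4.3,0],
  [-0.042,0,0.006,0,-4.6,0],
])

```text
clock: 16.75
tool_pos: [0.5778, -0.0295, 0.2193]
eef_rot: [0.129, 0.611, -0.164, 0.764]
contact_force: [3.3, -0.5, -4.5]
opening: 0.004
```

```bash
python3 st.py
cat > look.py <<'E'
from plant import r
import cv2,sys
from h import *
t=sys.argv[1]
p=r.snapshot("side"); q=r.snapshot("top")
cv2.imwrite(f"pics/{t}_side.png",p["img"]);cv2.imwrite(f"pics/{t}_top.png",q["img"])
for pp in(p,q):
  for l in("lip","mark_level"):
    print(l,[(np.array(d["xyz"]).round(4).tolist(),round(d["p"],2)) for d in r.spot_point(pp,l)[:2]])
def z(a,r0,r1,c0,c1,k,g):
    a=a[r0:r1,c0:c1]; a=cv2.resize(a,None,fx=k,fy=k,interpolation=cv2.INTER_CUBIC); a=(255*(a/255.)**g).astype(np.uint8)
    for c in range(c0,c1,5): cv2.line(a,((c-c0)*k,0),((c-c0)*k,5 if c%10 else 10),(0,0,255),1)
    for c in range(r0,r1,5): cv2.line(a,(0,(c-r0)*k),(5 if c%10 else 10,(c-r0)*k),(0,0,255),1)
    cv2.putText(a,f"c{c0} r{r0}",(12,20),0,.4,(0,0,255),1)
    return a
A=z(p["img"],90,130,215,265,8,.6);B=z(p["img"],190,230,280,330,8,.6)
C=z(q["img"],160,200,160,210,8,.5);D=z(q["img"],165,205,275,325,8,.5)
cv2.imwrite(f"pics/{t}_cmp.png",cv2.vconcat([cv2.hconcat([A,B]),cv2.hconcat([C,D])]))
E
python3 look.py a
```

```text
16.75 [-0.6939  1.5955  0.3023  2.4887  1.8817  1.8893 -2.5803] [ 0.5778 -0.0295  0.2193] [ 0.1293  0.611  -0.1635  0.7637] [ 3.3389 -0.4648 -4.494 ] 0.003704043688440036
[[ 0.1999  0.4077  0.891 ]
 [-0.0917  0.9131 -0.3973]
 [-0.9755 -0.0023  0.2199]]
lip [([0.5629, 0.0059, 0.2379], 0.67)]
mark_level [([0.644, 0.006, -0.0003], 0.36)]
lip [([0.5638, 0.0118, 0.238], 0.78)]
mark_level []
```

View pics/a_cmp.png

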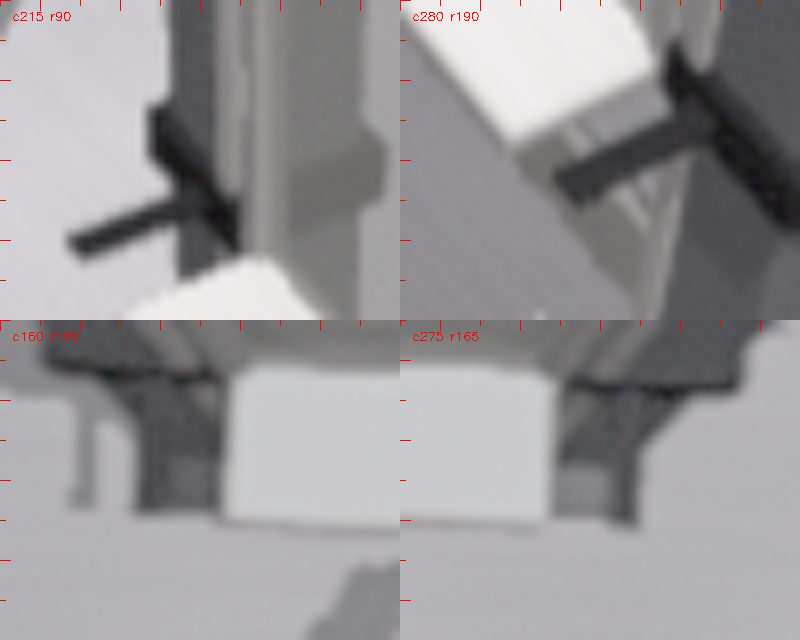

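```bash
cat > fitm.py <<'E'
from h import *
from scipy.optimize import least_squares
for n,s,t in [("lipL",(230.2,129.3),(187.1,184.3)),("lipR",(294,207.1),(293.7,189.6))]: print(n,*tri(s,t))
import sys
def pos(x0,y0,yaw,p):
    c,s=np.cos(yaw),np.sin(yaw);p=np.asarray(p); return np.c_[x0+c*p[:,0]-s*p[:,1],y0+s*p[:,0]+c*p[:,1],p[:,2]]
def draw(f,E,K,x0,y0,yaw,zl,zm,crops,o,k=10,du=(0,0)):
    img=cv2.imread(f);outs=[]
    for r0,r1,c0,c1 in crops:
        a=cv2.resize(img[r0:r1,c0:c1],None,fx=k,fy=k,interpolation=cv2.INTER_CUBIC);a=(255*(a/255.)**.6).astype(np.uint8)
        def L(p,q,col):
            uv=proj(E,K,pos(x0,y0,yaw,[p,q]))+du; uv=((uv-[c0,r0]+.5)*k-.5)*16
            cv2.line(a,tuple(int(v) for v in uv[0]),tuple(int(v) for v in uv[1]),col,1,cv2.LINE_AA,4)
        def box(x1,x2,y1,y2,z1,z2,col):
            for X in(x1,x2):
                for Y in(y1,y2): L((X,Y,z1),(X,Y,z2),col)
                for Z in(z1,z2): L((X,y1,Z),(X,y2,Z),col)
            for Y in(y1,y2):
                for Z in(z1,z2): L((x1,Y,Z),(x2,Y,Z),col)
        box(0,.055,-.15,.15,zl-.007,zl+.007,(0,0,255))
        for s in(1,-1): box(0,.045,s*.17,s*.182,zm-.0025,zm+.0025,(0,255,0))
        outs.append(a)
    cv2.imwrite(o,cv2.hconcat(outs))
if __name__=="__main__":
    x0,y0,yaw,zl,zm=map(float,sys.argv[1:6]);t=sys.argv[6]
    draw(f"pics/{t}_side.png",Es,Ks,x0,y0,yaw,zl,zm,[(92,132,218,258),(190,230,288,328)],f"pics/{t}_os_{sys.argv[7]}.png")
    draw(f"pics/{t}_top.png",Et,Kt,x0,y0,yaw,zl,zm,[(160,200,165,205),(165,205,275,315)],f"pics/{t}_ot_{sys.argv[7]}.png")
E
python3 fitm.py .5637 .0133 -.0345 .238 .2487 a 1
```

```text
lipL [0.5736 0.1647 0.2337] [np.float64(0.0007248654619091231), np.float64(0.0007248654619092801)]
lipR [ 0.5602 -0.1381  0.2397] [np.float64(0.001106043401470318), np.float64(0.0011060434014702949)]
```

View pics/a_os_1.png

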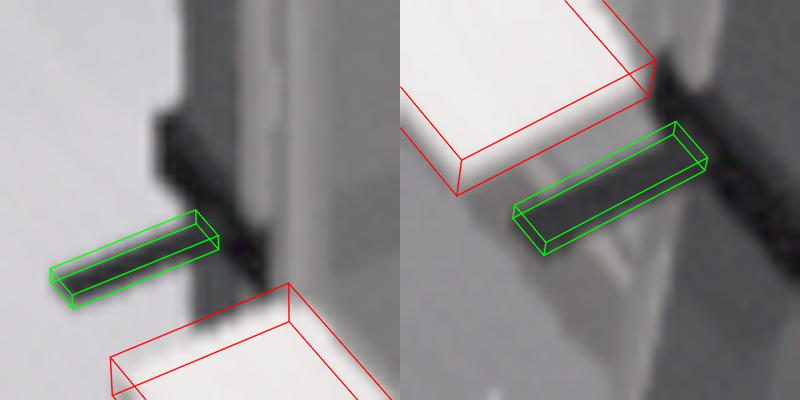

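View pics/a_ot_1.png

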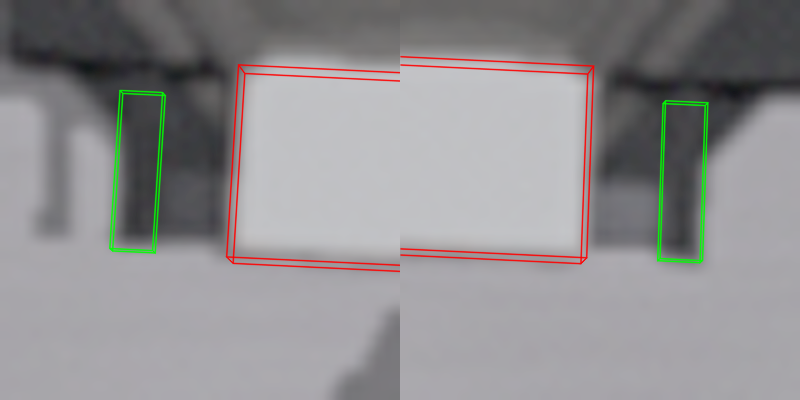

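```bash
python3 fitm.py .5660 .0125 -.0345 .238 .2487 a 2; python3 -c "
import cv2
cv2.imwrite('pics/a_2.png',cv2.resize(cv2.vconcat([cv2.imread('pics/a_os_2.png'),cv2.imread('pics/a_ot_2.png')]),(800,800))[:, :])
"
```

```text
lipL [0.5736 0.1647 0.2337] [np.float64(0.0007248654619091231), np.float64(0.0007248654619092801)]
lipR [ 0.5602 -0.1381  0.2397] [np.float64(0.001106043401470318), np.float64(0.0011060434014702949)]
```

View pics/a_os_2.png

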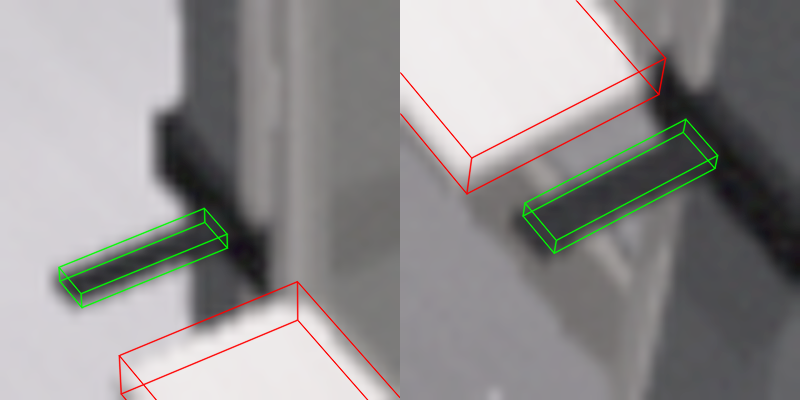

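View pics/a_ot_2.png

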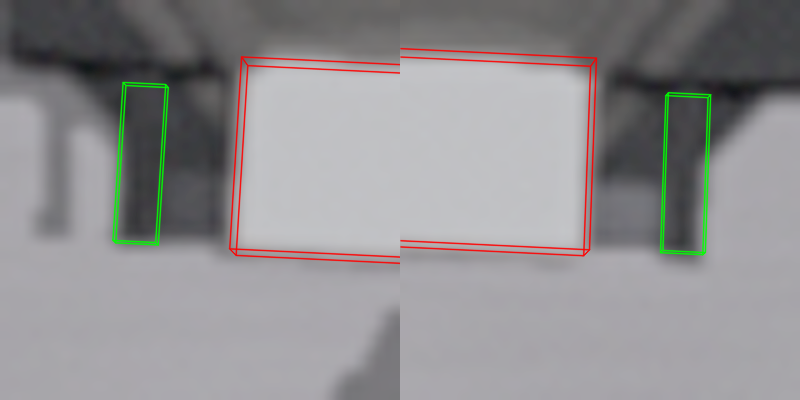

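```bash
cat > ef.py <<'E'
from h import *
import sys
from scipy.optimize import minimize
from scipy.ndimage import map_coordinates
def load(t): 
    out=[]
    for n in("side","top"):
        f=f"pics/{t}_{n}.png" if t!="0" else f"pics/{n}0.png"
        out.append(cv2.GaussianBlur(cv2.cvtColor(cv2.imread(f),cv2.COLOR_BGR2GRAY).astype(np.float32),(0,0),.6))
    return out
def world(x0,y0,yaw,p):
    c,s=np.cos(yaw),np.sin(yaw); return np.c_[x0+c*p[:,0]-s*p[:,1],y0+s*p[:,0]+c*p[:,1],p[:,2]]
CAM=[(Es,Ks),(Et,Kt)]
def edge_score(img,E,K,du,W,pa,pb,inside,sign,n=25):
    """sign=+1: inside brighter. pa,pb,inside station pts"""
    t=np.linspace(.04,.96,n)[:,None]; P3=np.asarray(pa)*(1-t)+np.asarray(pb)*t
    uv=proj(E,K,world(*W,P3))+du; ui=proj(E,K,world(*W,np.asarray(inside)[None]))+du
    d=uv[-1]-uv[0]; d/=np.linalg.norm(d)+1e-9; nrm=np.array([-d[1],d[0]])
    if np.dot(ui[0]-uv.mean(0),nrm)<0: nrm=-nrm
    a=map_coordinates(img,[(uv+nrm*.8)[:,1],(uv+nrm*.8)[:,0]],order=1)
    b=map_coordinates(img,[(uv-nrm*.8)[:,1],(uv-nrm*.8)[:,0]],order=1)
    return sign*np.clip((a-b),-60,60).mean() if True else 0
def score(v,tags,imgs,full=False):
    x0,y0,yaw,zm,xb,yb,dus,dvs,dut,dvt=v[:10]; zl=v[10:]
    W=(x0,y0,yaw);S=0
    for k,t in enumerate(tags):
        for ci,(E,K) in enumerate(CAM):
            im=imgs[k][ci]; du=np.array([dus,dvs] if ci==0 else [dut,dvt])
            z=zl[k]+.007; c=(.025,0,z)
            if ci==0:
                S+=2*edge_score(im,E,K,du,W,(0,-.15,z),(0,.15,z) ,c,1,60) if t=="0" else 2*edge_score(im,E,K,du,W,(0,-.15,z),(0,.15,z),c,1,60)
                S+=edge_score(im,E,K,du,W,(0,.15,z),(.05,.15,z),c,1)+edge_score(im,E,K,du,W,(0,-.15,z),(.05,-.15,z),c,1)
                S+=.7*edge_score(im,E,K,du,W,(0,-.15,z-.014),(0,.15,z-.014),c,1,60)
            else:
                S+=2*edge_score(im,E,K,du,W,(0,-.15,z-.014),(0,.15,z-.014),c,1,60)
                S+=edge_score(im,E,K,du,W,(0,.15,z),(.05,.15,z),c,1)+edge_score(im,E,K,du,W,(0,-.15,z),(.05,-.15,z),c,1)
            for s in(1,-1):
                ci_=(.02+xb,s*yb,zm); yo,yi=yb+.006,yb-.006
                if ci==0:
                    yl,yr=(s*yb+.006,s*yb-.006)   # left (+y) / right (-y)
                    S+=edge_score(im,E,K,du,W,(xb,yl,zm+.0025),(xb+.03,yl,zm+.0025),ci_,-1)
                    S+=edge_score(im,E,K,du,W,(xb,yr,zm-.0025),(xb+.03,yr,zm-.0025),ci_,-1)
                    S+=edge_score(im,E,K,du,W,(xb,yl,zm-.0025),(xb,yr,zm-.0025),ci_,-1,10)
                else:
                    S+=edge_score(im,E,K,du,W,(xb,s*yo,zm),(xb+.012,s*yo,zm),ci_,-1,10)
                    S+=edge_score(im,E,K,du,W,(xb,s*yo,zm-.0025),(xb,s*yi,zm-.0025),ci_,-1,10)
    reg=((np.array([dus,dvs,dut,dvt])/.6)**2).sum()*4+((xb)/.003)**2*1+((yb-.176)/.003)**2
    return -(S-reg)
if __name__=="__main__":
    tags=sys.argv[1].split(",");z0=[float(x) for x in sys.argv[2].split(",")]
    imgs=[load(t) for t in tags]; rng=np.random.default_rng(0)
    sc=np.array([.002,.002,.005,.002,.001,.001,.3,.3,.3,.3]+[.002]*len(tags));best=None
    c=np.array([.5645,.013,-.0345,.2487,0,.176,0,0,0,0]+z0)
    R_=[]
    for k in range(12):
        v=c+rng.normal(size=len(c))*sc*.6
        for _ in range(2):
            r_=minimize(lambda u:score(c+u*sc,tags,imgs),(v-c)/sc,method="Powell",options=dict(maxiter=6,xtol=1e-2)); v=c+r_.x*sc
        R_.append((r_.fun,v))
    R_.sort(key=lambda t:t[0])
    for f,v in R_[:5]: print(round(f,2),v.round(4), "zm-zl mm",((v[3]-v[10:])*1000).round(2))
E
time python3 ef.py a .237; time python3 ef.py 0,a .137,.237
```

```text
-925.7 [ 0.5676  0.013  -0.0392  0.2456 -0.0027  0.1759 -0.3619 -0.0238  0.0407
 -0.3299  0.2305] zm-zl mm [15.09]
-925.59 [ 0.5675  0.0131 -0.0391  0.2457 -0.0027  0.1759 -0.3672  0.0027  0.0751
 -0.3443  0.2308] zm-zl mm [14.91]
-925.58 [ 0.5676  0.0131 -0.0398  0.2464 -0.0031  0.1759 -0.2138  0.0667  0.0663
 -0.361   0.2303] zm-zl mm [16.14]
-925.48 [ 0.5676  0.0132 -0.0398  0.2463 -0.003   0.1759 -0.1797  0.0871  0.1097
 -0.3496  0.2301] zm-zl mm [16.21]
-925.24 [ 0.5674  0.0128 -0.0393  0.2465 -0.0027  0.1758 -0.3434  0.0938 -0.0293
 -0.358   0.2312] zm-zl mm [15.26]
-1785.45 [ 0.5682  0.0138 -0.0387  0.2436 -0.0027  0.1761 -0.532  -0.234   0.1051
 -0.2499  0.1328  0.2293] zm-zl mm [110.77  14.28]
-1785.36 [ 0.5678  0.0135 -0.0387  0.244  -0.0028  0.1762 -0.4253 -0.3844  0.0311
 -0.3864  0.1324  0.2289] zm-zl mm [111.69  15.11]
-1784.77 [ 0.5677  0.0135 -0.0386  0.245  -0.0027  0.176  -0.3922 -0.07    0.1137
 -0.3687  0.1341  0.2303] zm-zl mm [110.88  14.74]
-1784.77 [ 0.5675  0.0139 -0.0386  0.2445 -0.0025  0.176  -0.3109 -0.045   0.117
 -0.4121  0.1339  0.2305] zm-zl mm [110.58  14.01]
-1784.21 [ 0.5679  0.0135 -0.0385  0.245  -0.0027  0.1759 -0.4826 -0.058   0.118
 -0.3172  0.1338  0.2303] zm-zl mm [111.22  14.66]
real	1m19.742s
user	1m19.635s
sys	0m0.168s

real	2m51.295s
user	2m50.846s
sys	0m0.181s
```

```bash
cat > ov.py <<'E'
from fitm import *
import sys
t=sys.argv[1];v=list(map(float,sys.argv[2:]))
x0,y0,yaw,zl,zm,dus,dvs,dut,dvt=v
draw(f"pics/{t}_side.png",Es,Ks,x0,y0,yaw,zl,zm,[(100,140,218,258),(190,230,285,325)],"pics/_s.png",du=(dus,dvs))
draw(f"pics/{t}_top.png",Et,Kt,x0,y0,yaw,zl,zm,[(160,200,165,205),(165,205,275,315)],"pics/_t.png",du=(dut,dvt))
cv2.imwrite(sys.argv[0] and f"pics/ov_{t}.png",cv2.resize(cv2.vconcat([cv2.imread("pics/_s.png"),cv2.imread("pics/_t.png")]),(600,600)))
E
python3 ov.py a .5660 .0131 -.0392 .2305 .2457 -.36 0 .05 -.34 >/dev/null
```

```text
(no output)
```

View pics/_s.png

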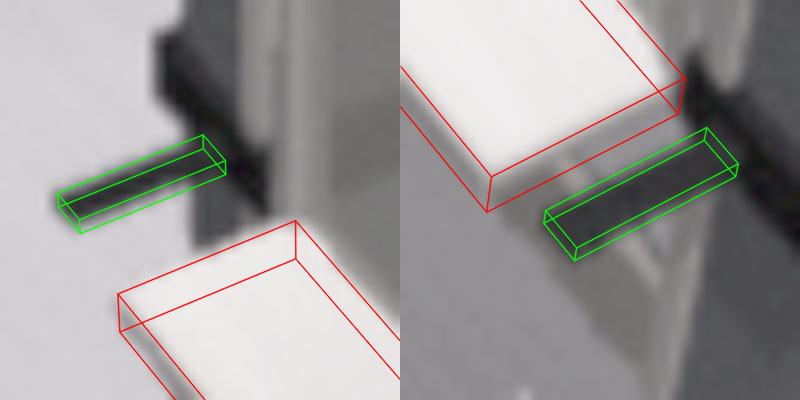

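View pics/_t.png

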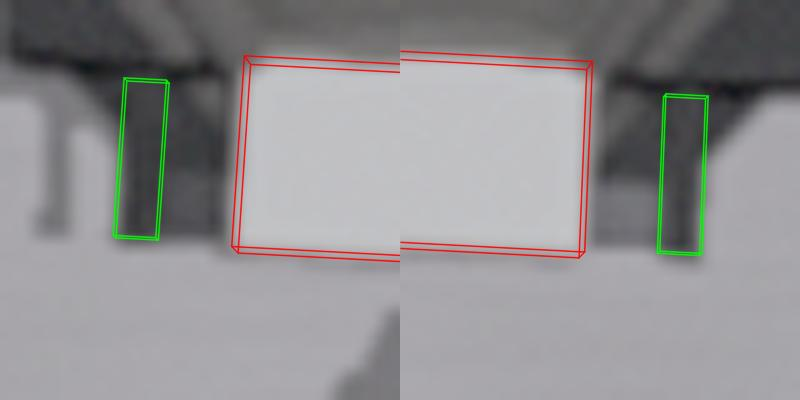

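```bash
python3 - <<'E'
from h import *
for t in("top0","a_top"):
    g=cv2.cvtColor(cv2.imread(f"pics/{t}.png"),cv2.COLOR_BGR2GRAY).astype(int)
    print(t,"L blade cols174-183 rows 176-190");print(g[176:190,173:184])
    print("R blade");print(g[182:196,298:308])
g=cv2.cvtColor(cv2.imread("pics/a_top.png"),cv2.COLOR_BGR2GRAY).astype(int)
print("lip front");print(g[180:192,[190,195,200,210,220,270,280,285,290]])
E
```

```text
top0 L blade cols174-183 rows 176-190
[[118 123 117  87  43  19  24  24  28  32  30]
 [118 122 118  87  43  22  24  27  40  47  46]
 [118 121 117  88  43  22  21  26  50  59  61]
 [118 122 116  85  41  20  22  31  50  61  62]
 [118 121 116  83  38  22  21  34  49  59  62]
 [119 121 115  83  35  21  26  36  50  59  62]
 [119 120 111  78  34  16  26  41  53  56  56]
 [117 119 106  74  39  29  37  56  67  72  71]
 [118 118 112  95  75  68  74  88 105 112 112]
 [118 118 118 115 115 112 113 115 119 120 122]
 [118 118 119 117 120 120 119 119 118 119 119]
 [118 117 119 118 118 119 119 118 119 118 116]
 [120 119 118 118 120 119 120 119 119 119 121]
 [117 118 118 119 120 119 119 118 119 120 120]]
R blade
[[ 29  28  26  24  29  24  37  77 110 120]
 [ 47  44  36  32  28  26  38  80 110 119]
 [ 65  63  53  38  27  25  38  79 109 119]
 [ 67  64  54  41  29  24  44  85 112 119]
 [ 66  65  55  41  29  26  49  96 118 120]
 [ 64  63  53  38  29  27  49  98 118 119]
 [ 60  58  50  35  26  23  51  98 117 118]
 [ 75  71  56  38  29  24  50  98 119 121]
 [115 111  93  68  56  51  61  98 116 120]
 [120 12
[... 1295 characters left out ...]
 130]
 [131 129 123 110 102  96  96 113 125 126]
 [128 128 128 127 125 123 122 125 126 127]
 [128 129 128 129 129 130 130 129 126 127]
 [126 126 128 128 126 127 126 126 126 126]
 [126 123 125 125 126 125 124 127 126 125]]
lip front
[[161 160 160 160 161 160 160 161 161]
 [162 160 161 160 160 160 161 160 160]
 [162 161 161 160 160 160 160 160 160]
 [160 161 160 161 160 160 160 159 161]
 [143 149 154 161 162 160 160 160 161]
 [106 110 129 144 156 160 160 160 161]
 [119 111 105 109 128 160 161 160 162]
 [128 124 119 120 102 160 161 162 162]
 [127 128 128 129 124 150 159 161 162]
 [128 130 130 122 131 116 139 147 152]
 [131 129 130  87 124 111 102 112 120]
 [130 130 131  71  93 127 121 121 109]]
```

```bash
sed -i 's/S+=2\*edge_score(im,E,K,du,W,(0,-.15,z-.014),(0,.15,z-.014),c,1,60)$/S+=2*edge_score(im,E,K,du,W,(0,-.15,z),(0,.15,z),c,1,60)/' ef.py; sed -i 's/range(12)/range(6)/' ef.py; grep -n "z),c,1,60" ef.py | head; (python3 ef.py a .233 > e1.txt & python3 ef.py 0 .135 > e2.txt & python3 ef.py 0,a .135,.233 >e3.txt & wait); cat e1.txt e2.txt e3.txt
```

```text
31:                S+=2*edge_score(im,E,K,du,W,(0,-.15,z),(0,.15,z) ,c,1,60) if t=="0" else 2*edge_score(im,E,K,du,W,(0,-.15,z),(0,.15,z),c,1,60)
35:                S+=2*edge_score(im,E,K,du,W,(0,-.15,z),(0,.15,z),c,1,60)
-924.22 [ 0.5664  0.013  -0.0401  0.246  -0.0013  0.1757 -0.1691  0.0463 -0.0162
 -0.1628  0.2324] zm-zl mm [13.57]
-924.18 [ 0.5662  0.0132 -0.0397  0.2457 -0.0012  0.1758 -0.1063  0.0046  0.0354
 -0.2345  0.2324] zm-zl mm [13.23]
-924.17 [ 0.5669  0.0131 -0.04    0.2458 -0.0015  0.1758 -0.2312  0.0761  0.0125
 -0.0417  0.2316] zm-zl mm [14.14]
-924.13 [ 0.5661  0.0134 -0.0397  0.2455 -0.0013  0.1759 -0.0021 -0.0876  0.1082
 -0.2735  0.2318] zm-zl mm [13.72]
-923.86 [ 0.566   0.0129 -0.0399  0.2463 -0.0013  0.1758 -0.0738 -0.0179 -0.0437
 -0.2847  0.2326] zm-zl mm [13.66]
-858.21 [ 0.5672  0.0141 -0.0387  0.244  -0.0015  0.176  -0.2595 -0.1999  0.1266
 -0.162   0.1336] zm-zl mm [110.39]
-857.97 [ 0.5668  0.0139 -0.0387  0.2444 -0.0015  0.1759 -0.197  -0.1929  0.0828
 -0.2524  0.1342] zm-zl mm [110.2]
-857.69 [ 0.5668  0.014  -0.0385  0.2445 -0.0013  0.1761 -0.1434 
[... 250 characters left out ...]
 -0.2664  0.1354] zm-zl mm [109.42]
-1780.04 [ 0.5666  0.0132 -0.0395  0.2454 -0.0014  0.1758 -0.2629 -0.0687  0.0128
 -0.214   0.1355  0.2318] zm-zl mm [109.9   13.55]
-1779.98 [ 0.566   0.0135 -0.0389  0.2449 -0.0012  0.1759 -0.0482 -0.2139  0.0733
 -0.3947  0.1353  0.2317] zm-zl mm [109.64  13.24]
-1779.57 [ 0.5664  0.0133 -0.0394  0.2458 -0.0014  0.1758 -0.1589 -0.0084  0.0389
 -0.2618  0.1357  0.2321] zm-zl mm [110.06  13.72]
-1779.25 [ 0.567   0.0137 -0.0398  0.2454 -0.0016  0.176  -0.2783  0.0842  0.1468
 -0.0845  0.1352  0.2317] zm-zl mm [110.17  13.64]
-1778.83 [ 0.5658  0.0132 -0.0388  0.2445 -0.0011  0.1759 -0.0679 -0.4307 -0.0147
 -0.4623  0.1349  0.2315] zm-zl mm [109.65  13.07]
```

```bash
python3 rows.py .578 -.030 .2305 -24 -13.5 4
```

```text
total mm 11 deg 0.8 per row 2.737001362631662 0.1945562122704454 maxqd 0.041994379099663526 marg 0.06229743357969353 end [-0.6926  1.5821  0.3116  2.4977  1.8802  1.8948 -2.5844]
[[-0.003, -0.0, 0.001, -0.0, -0.2, 0.0], [-0.005, -0.0, 0.001, -0.0, -0.4, 0.1], [-0.008, -0.0, 0.002, -0.0, -0.6, 0.1], [-0.011, -0.0, 0.003, -0.0, -0.8, 0.2]]
```

carry_out([
  [-0.003,0,0,0,-0.2,0],
  [-0.005,0,0.001,0,-0.4,0],
  [-0.008,0,0.002,0,-0.6,0],
  [-0.011,0,0.003,0,-0.8,0],
  [-0.011,0,0.003,0,-0.8,0],
])

```text
clock: 17.55
tool_pos: [0.5781, -0.0297, 0.2311]
eef_rot: [0.128, 0.606, -0.165, 0.768]
contact_force: [-1.6, 1.1, -2.0]
opening: 0.005
```

```bash
python3 st.py; python3 look.py b; (python3 ef.py b .243 > e1.txt & python3 ef.py 0,b .135,.243 >e2.txt & python3 ef.py a,b .232,.243 >e3.txt & wait); head -3 e1.txt e2.txt e3.txt
```

```text
17.55 [-0.6922  1.5814  0.3107  2.4984  1.8801  1.8954 -2.5806] [ 0.5781 -0.0297  0.2311] [ 0.128   0.6056 -0.1647  0.768 ] [-1.579   1.1292 -2.0124] 0.005049174948935841
[[ 0.2123  0.408   0.8879]
 [-0.098   0.913  -0.3961]
 [-0.9723 -0.0029  0.2338]]
lip [([0.5657, 0.0048, 0.2488], 0.88), ([0.6459, 0.0058, 0.0023], 0.62)]
mark_level []
lip [([0.5622, 0.012, 0.2502], 0.88)]
mark_level []
==> e1.txt <==
-928.16 [ 0.5665  0.0131 -0.0391  0.2459 -0.0013  0.1758 -0.1771  0.0674  0.0551
 -0.1613  0.2441] zm-zl mm [1.76]
-927.97 [ 0.5664  0.0128 -0.0394  0.2458 -0.0016  0.1758 -0.111  -0.1427 -0.0169

==> e2.txt <==
-1784.89 [ 0.5665  0.0136 -0.0387  0.2441 -0.0013  0.1759 -0.11   -0.3348  0.0624
 -0.2988  0.1339  0.2425] zm-zl mm [110.21   1.59]
-1784.88 [ 0.5667  0.0138 -0.0387  0.2443 -0.0013  0.1759 -0.1919 -0.1383  0.1009

==> e3.txt <==
-1853.8 [ 0.5668  0.0132 -0.0398  0.2451 -0.0016  0.176  -0.1601 -0.1688  0.1084
 -0.1401  0.2308  0.2427] zm-zl mm [14.38  2.48]
-1853.67 [ 0.5668  0.013  -0.0396  0.2451 -0.0015  0.1759 -0.2259 -0.1797  0.0581
```

View pics/b_cmp.png

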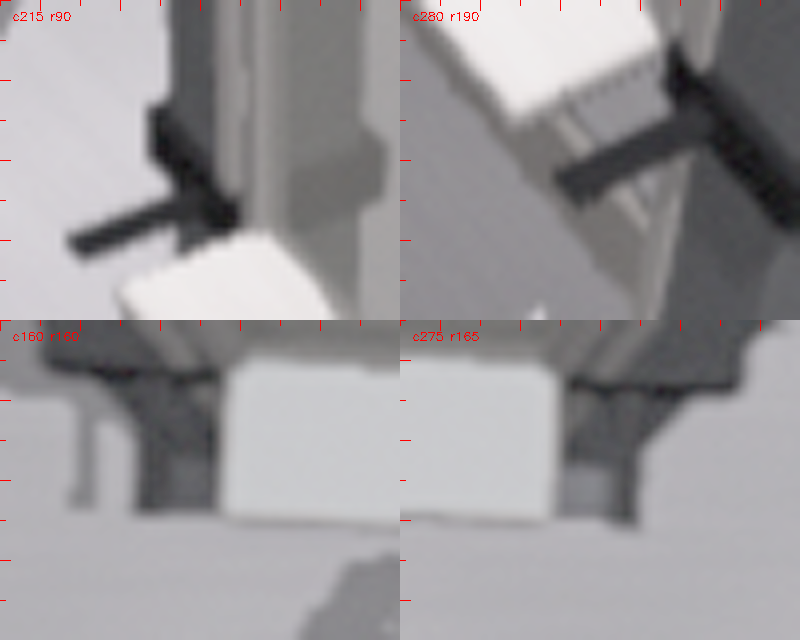

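carry_out([
  [-0.001,0,0,0,0,0],
  [-0.002,0,0,0,0,0],
  [-0.002,0,0,0,0,0],
  [-0.002,0,0,0,0,0],
])

```text
clock: 18.25
tool_pos: [0.5779, -0.0296, 0.232]
eef_rot: [0.129, 0.606, -0.164, 0.768]
contact_force: [1.5, -1.6, -2.7]
opening: 0.004
```

```bash
python3 st.py; python3 look.py c; (python3 ef.py c .2455 > e1.txt & python3 ef.py 0,c .135,.245 >e2.txt & python3 ef.py b,c .243,.245 >e3.txt & wait); head -3 e1.txt e2.txt e3.txt
```

```text
18.25 [-0.6921  1.579   0.3099  2.5011  1.8814  1.8957 -2.5813] [ 0.5779 -0.0296  0.232 ] [ 0.1285  0.6061 -0.1643  0.7675] [ 1.4607 -1.5975 -2.7431] 0.0036764615226506977
[[ 0.2113  0.4079  0.8882]
 [-0.0963  0.913  -0.3964]
 [-0.9727 -0.0018  0.2322]]
lip [([0.5645, 0.0047, 0.25], 0.94), ([0.5048, -0.1394, -0.0009], 0.5)]
mark_level []
lip [([0.5612, 0.0125, 0.2495], 0.56)]
mark_level []
==> e1.txt <==
-926.77 [ 0.5668  0.0133 -0.0393  0.2454 -0.0014  0.1759 -0.1811 -0.0249  0.1455
 -0.1065  0.2441] zm-zl mm [1.32]
-926.33 [ 0.566   0.0129 -0.0391  0.2461 -0.0013  0.1758 -0.1383 -0.0446 -0.0018

==> e2.txt <==
-1782.46 [ 0.5662  0.0133 -0.0387  0.2449 -0.0012  0.1757 -0.148  -0.2066 -0.024
 -0.3311  0.1352  0.2444] zm-zl mm [109.68   0.48]
-1782.33 [ 0.5668  0.0138 -0.0388  0.2448 -0.0013  0.1759 -0.2191 -0.0053  0.1626

==> e3.txt <==
-1856.07 [ 0.5667  0.0134 -0.039   0.2451 -0.0013  0.1759 -0.1605 -0.0667  0.1597
 -0.1436  0.2432  0.244 ] zm-zl mm [1.8  1.07]
-1855.62 [ 0.5663  0.0127 -0.0393  0.2461 -0.0015  0.1758 -0.1289 -0.1117 -0.041
```

```bash
cat > t3.py <<'E'
from opt2 import *
from plant import r
q=np.array(r.get_state()["q"])
run([(.577,-.03,.20,-24,-9.5),(.577,-.03,.15,-24,-5),(.577,-.03,.108,-24,0),(.55,-.038,.107,-28,0),(.528,-.045,.109,-33,0),(.505,-.06,.115,-50,0),(.48,-.06,.3,-65,20),(.45,-.20,.3,-65,60),(.426,-.354,.25,-65,88),(.426,-.354,.12,-65,88)],q=q,n=12,v=True)
E
python3 t3.py; python3 rows.py .577 -.03 .15 -24 -5 9
```

```text
(0.577, -0.03, 0.2, -24, -9.5) [-0.6896  1.6002  0.2821  2.495   1.915   1.8776 -2.5745] 0.0 marg 0.065 4
(0.577, -0.03, 0.15, -24, -5) [-0.6862  1.6408  0.249   2.4566  1.9541  1.849  -2.5508] 0.0 marg 0.103 4
(0.577, -0.03, 0.108, -24, 0) [-0.6776  1.6594  0.2252  2.4329  2.015   1.815  -2.5204] 0.0 marg 0.127 4
(0.55, -0.038, 0.107, -28, 0) [-0.7016  1.6703  0.1655  2.455   1.9092  1.7843 -2.5496] 0.0 marg 0.105 4
(0.528, -0.045, 0.109, -33, 0) [-0.7251  1.6523  0.1106  2.4553  1.8097  1.7231 -2.5335] 0.0 marg 0.105 4
(0.505, -0.06, 0.115, -50, 0) [-0.7279  1.5064  0.036   2.3108  1.5718  1.5256 -2.2459] 0.0 marg 0.249 4
(0.48, -0.06, 0.3, -65, 20) [-0.6373  0.7576 -0.0479  2.3172  1.3167  1.27   -1.5103] 0.0 marg 0.243 4
(0.45, -0.2, 0.3, -65, 60) [ 0.0768  0.3599 -0.0833  2.2185  1.0447  0.5865 -0.4615] 0.0 marg 0.342 4
(0.426, -0.354, 0.25, -65, 88) [ 0.8726  0.5921 -0.4458  1.7915  0.3681  0.8102  0.6789] 0.0 marg 0.768 4
(0.426, -0.354, 0.12, -65, 88) [ 0.7899  0.7742 -0.3187  1.9103  0.5097  0.5083  0.5473] 0.0 marg 0.468 6
total mm 82 deg 8.5 per row 9.141133794402089 0.9401772481262919 maxqd 0.12360210271462391 marg 0.06380178522117319 end [-0.6856  1.6422  0.249   2.4581  1.9545  1.8505 -2.5527]
[[0.009, -0.0, -0.002, -0.0, 0.9, 0.0], [0.018, -0.0, -0.004, -0.0, 1.9, 0.0], [0.027, -0.0, -0.007, -0.0, 2.8, 0.0], [0.035, -0.0, -0.009, -0.0, 3.8, 0.1], [0.044, -0.0, -0.011, -0.0, 4.7, 0.1], [0.053, -0.0, -0.013, -0.0, 5.6, 0.1], [0.062, -0.0, -0.015, -0.0, 6.6, 0.1], [0.071, -0.001, -0.018, -0.0, 7.5, 0.1], [0.08, -0.001, -0.02, -0.1, 8.5, 0.1]]
```

carry_out([
  [0.004,0,-0.001,0,0.3,0],
  [0.01,0,-0.002,0,1,0],
  [0.018,0,-0.004,0,1.9,0],
  [0.027,0,-0.007,0,2.8,0],
  [0.035,0,-0.009,0,3.8,0],
  [0.044,0,-0.011,0,4.7,0],
  [0.053,0,-0.013,0,5.6,0],
  [0.062,0,-0.015,0,6.6,0],
  [0.071,0,-0.018,0,7.5,0],
  [0.08,-0.001,-0.02,0,8.5,0],
])

```text
clock: 19.55
tool_pos: [0.5765, -0.0301, 0.149]
eef_rot: [0.14, 0.662, -0.154, 0.72]
contact_force: [-0.9, 0.3, -0.1]
opening: 0.003
```

```bash
python3 st.py; python3 rows.py .577 -.03 .108 -24 0 5; python3 look.py d
```

```text
19.55 [-0.6866  1.6417  0.2477  2.4567  1.9539  1.8478 -2.5489] [ 0.5765 -0.0301  0.149 ] [ 0.1402  0.6617 -0.1542  0.7202] [-0.8611  0.2992 -0.1423] 0.003361053593250453
[[ 0.0767  0.4077  0.9099]
 [-0.0367  0.9131 -0.406 ]
 [-0.9964 -0.0023  0.085 ]]
total mm 41 deg 4.9 per row 8.197823699234409 0.9757072668080957 maxqd 0.14696272731351545 marg 0.10649284482862198 end [-0.6764  1.6604  0.2257  2.4337  2.0164  1.8167 -2.5214]
[[0.008, 0.0, -0.001, -0.0, 1.0, 0.0], [0.016, 0.0, -0.001, -0.0, 2.0, 0.1], [0.025, 0.0, -0.002, -0.0, 2.9, 0.1], [0.033, 0.0, -0.002, -0.0, 3.9, 0.1], [0.041, 0.0, -0.003, -0.1, 4.9, 0.1]]
lip [([0.5659, 0.0088, 0.2494], 0.73)]
mark_level []
lip [([0.5612, 0.0096, 0.2496], 0.73)]
mark_level []
```

View pics/d_side.png

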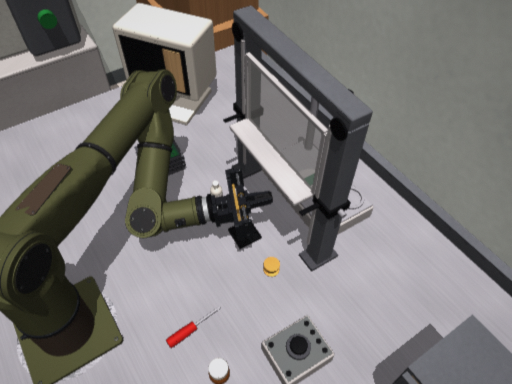

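```bash
(python3 ef.py d .245 > e1.txt & python3 ef.py 0,d .135,.245 >e2.txt & python3 ef.py b,c,d .243,.245,.245 >e3.txt & wait); head -6 e1.txt e2.txt; head -4 e3.txt; python3 ov.py d .5655 .0132 -.039 .2445 .2453 -.18 -.05 .08 -.15 >/dev/null
```

```text
==> e1.txt <==
-920.04 [ 0.5666  0.0129 -0.0396  0.246  -0.0015  0.1758 -0.1452 -0.0401  0.03
 -0.1637  0.2446] zm-zl mm [1.38]
-920.02 [ 0.5666  0.013  -0.0396  0.246  -0.0015  0.1758 -0.1664 -0.0259  0.031
 -0.1322  0.2446] zm-zl mm [1.4]
-919.88 [ 0.5662  0.0132 -0.0392  0.2456 -0.0013  0.1758 -0.0291 -0.0527  0.108
 -0.2514  0.2447] zm-zl mm [0.87]

==> e2.txt <==
-1775.5 [ 0.5669  0.0136 -0.0396  0.2451 -0.0016  0.1759 -0.2389 -0.0365  0.1641
 -0.1473  0.1348  0.2444] zm-zl mm [110.21   0.69]
-1775.27 [ 0.5661  0.0134 -0.0388  0.245  -0.0012  0.1758 -0.0757 -0.2016  0.0215
 -0.3813  0.1352  0.2447] zm-zl mm [109.8   0.3]
-1775.23 [ 0.5664  0.0131 -0.039   0.2455 -0.0013  0.1758 -0.2285 -0.0992 -0.043
 -0.278   0.1358  0.2451] zm-zl mm [109.74   0.39]
-2777.17 [ 0.5664  0.0128 -0.0394  0.2458 -0.0015  0.1759 -0.183  -0.1571 -0.0173
 -0.2395  0.2436  0.2443  0.2447] zm-zl mm [2.12 1.42 1.03]
-2775.45 [ 0.5663  0.0133 -0.0394  0.2465 -0.0014  0.1758 -0.0763  0.2256  0.1445
 -0.2017  0.2447  0.2454  0.2457] zm-zl mm [1.85 1.14 0.81]
```

View pics/ov_d.png

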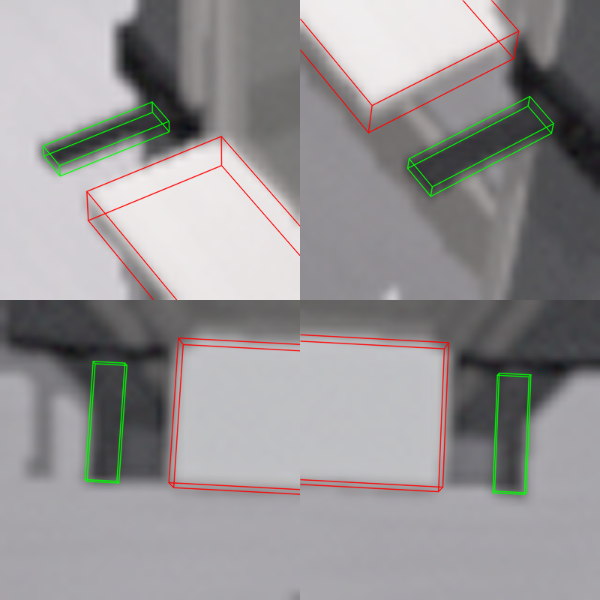

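carry_out([
  [0.008,0,-0.001,0,1,0],
  [0.016,0,-0.001,0,2,0],
  [0.025,0,-0.002,0,2.9,0],
  [0.033,0,-0.002,0,3.9,0],
  [0.041,0,-0.003,0,4.9,0],
])

```text
clock: 20.35
tool_pos: [0.5771, -0.0306, 0.108]
eef_rot: [0.147, 0.692, -0.148, 0.691]
contact_force: [-0.3, -0.0, -0.3]
opening: 0.007
```

```bash
python3 st.py; python3 rows.py .528 -.045 .109 -33 0 4
```

```text
20.35 [-0.6767  1.659   0.2256  2.4326  2.0155  1.814  -2.5176] [ 0.5771 -0.0306  0.108 ] [ 0.1467  0.6918 -0.1482  0.6913] [-0.2945 -0.0458 -0.2705] 0.00697018140618345
[[-0.0012  0.4079  0.913 ]
 [-0.0019  0.913  -0.4079]
 [-1.     -0.0023 -0.0003]]
total mm 51 deg 8.9 per row 12.794245425355573 2.23133245579377 maxqd 0.5399767755948504 marg 0.10441998790873441 end [-0.7255  1.6521  0.1107  2.4556  1.8099  1.723  -2.533 ]
[[-0.0, -0.008, -0.01, 2.2, -0.0, 0.0], [-0.0, -0.017, -0.019, 4.5, -0.0, 0.1], [-0.001, -0.025, -0.029, 6.7, -0.0, 0.1], [-0.001, -0.033, -0.039, 8.9, -0.0, 0.1]]
```

carry_out([
  [0,-0.008,-0.01,2.2,0,0],
  [0,-0.017,-0.019,4.5,0,0],
  [-0.001,-0.025,-0.029,6.7,0,0],
  [-0.001,-0.033,-0.039,8.9,0,0],
])

```text
clock: 20.75
tool_pos: [0.5275, -0.045, 0.1095]
eef_rot: [0.2, 0.678, -0.202, 0.678]
contact_force: [0.1, 0.0, 0.1]
opening: 0.006
```

```bash
python3 st.py; python3 rows.py .505 -.06 .115 -50 0 4
```

```text
20.75 [-0.7257  1.6519  0.1091  2.4561  1.8068  1.7232 -2.5315] [ 0.5275 -0.045   0.1095] [ 0.2003  0.6778 -0.2021  0.6779] [0.1098 0.0077 0.097 ] 0.005995126115654035
[[-0.0006  0.5456  0.838 ]
 [-0.0024  0.838  -0.5456]
 [-1.     -0.0024  0.0008]]
total mm 28 deg 16.9 per row 6.89280940359706 4.233142730204025 maxqd 0.733921227923755 marg 0.13729469203822697 end [-0.7305  1.5079  0.0382  2.3116  1.5721  1.5223 -2.2476]
[[-0.001, -0.006, -0.003, 4.2, 0.0, 0.0], [-0.003, -0.012, -0.005, 8.5, 0.0, 0.1], [-0.004, -0.019, -0.008, 12.7, 0.1, 0.1], [-0.005, -0.025, -0.011, 16.9, 0.1, 0.1]]
```

carry_out([
  [-0.001,-0.006,-0.003,4.2,0,0],
  [-0.003,-0.012,-0.005,8.5,0,0],
  [-0.004,-0.019,-0.008,12.7,0,0],
  [-0.005,-0.025,-0.011,16.9,0,0],
])

```text
clock: 21.15
tool_pos: [0.5048, -0.0597, 0.1145]
eef_rot: [0.298, 0.641, -0.3, 0.641]
contact_force: [0.7, -0.2, -0.1]
opening: 0.006
```

```bash
python3 st.py; python3 rows.py .465 -.07 .3 -65 20 9
```

```text
21.15 [-0.7312  1.508   0.039   2.3093  1.5703  1.5215 -2.2436] [ 0.5048 -0.0597  0.1145] [ 0.2982  0.6409 -0.2998  0.6407] [ 0.7205 -0.1518 -0.0997] 0.005941961837712136
[[-0.0013  0.7664  0.6424]
 [-0.002   0.6424 -0.7664]
 [-1.     -0.0022  0.0007]]
total mm 190 deg 25.0 per row 21.113882959893864 2.775888169341689 maxqd 1.1155262206916539 marg 0.1356610187829559 end [-0.6438  0.7575 -0.0459  2.3714  1.3282  1.2564 -1.5646]
[[-0.021, -0.004, -0.002, 1.6, 2.2, 0.3], [-0.041, -0.008, -0.004, 3.3, 4.4, 0.6], [-0.062, -0.013, -0.006, 4.9, 6.6, 0.9], [-0.082, -0.017, -0.008, 6.6, 8.9, 1.2], [-0.103, -0.021, -0.01, 8.2, 11.1, 1.5], [-0.124, -0.025, -0.012, 9.9, 13.3, 1.8], [-0.144, -0.029, -0.014, 11.5, 15.5, 2.1], [-0.165, -0.033, -0.016, 13.2, 17.7, 2.4], [-0.185, -0.038, -0.018, 14.8, 19.9, 2.7]]
```

carry_out([
  [-0.021,-0.004,-0.002,1.6,2.2,0.3],
  [-0.041,-0.008,-0.004,3.3,4.4,0.6],
  [-0.062,-0.013,-0.006,4.9,6.6,0.9],
  [-0.082,-0.017,-0.008,6.6,8.9,1.2],
  [-0.103,-0.021,-0.01,8.2,11.1,1.5],
  [-0.124,-0.025,-0.012,9.9,13.3,1.8],
  [-0.144,-0.029,-0.014,11.5,15.5,2.1],
  [-0.165,-0.033,-0.016,13.2,17.7,2.4],
  [-0.185,-0.038,-0.018,14.8,19.9,2.7],
])

```text
clock: 22.05
tool_pos: [0.4641, -0.0701, 0.3007]
eef_rot: [0.439, 0.691, -0.308, 0.484]
contact_force: [0.4, 0.7, 0.9]
opening: 0.004
```

```bash
python3 st.py; python3 rows.py .43 -.24 .28 -65 60 8; python3 look.py e; python3 - <<'E'
from plant import r
from h import *
for n in("side","top"):
    p=r.snapshot(n)
    print(n,[(np.array(d["xyz"]).round(4).tolist(),round(d["p"],2)) for d in r.spot_point(p,"go_top")[:2]],[(np.array(d["xyz"]).round(4).tolist(),round(d["p"],2)) for d in r.spot_point(p,"control")[:2]])
def z(a,r0,r1,c0,c1,k):
    a=a[r0:r1,c0:c1]; a=cv2.resize(a,None,fx=k,fy=k,interpolation=cv2.INTER_CUBIC); a=(255*(a/255.)**.6).astype(np.uint8)
    for c in range(c0,c1,5): cv2.line(a,((c-c0)*k,0),((c-c0)*k,5 if c%10 else 12),(0,0,255),1)
    for c in range(r0,r1,5): cv2.line(a,(0,(c-r0)*k),(5 if c%10 else 12,(c-r0)*k),(0,0,255),1)
    return a
A=z(cv2.imread("pics/e_side.png"),310,384,260,335,5);B=z(cv2.imread("pics/e_top.png"),205,279,320,395,5)
cv2.imwrite("pics/btn.png",cv2.hconcat([A,B]))
E
```

```text
22.05 [-0.6444  0.7538 -0.045   2.3735  1.3298  1.2549 -1.563 ] [ 0.4641 -0.0701  0.3007] [ 0.4393  0.6914 -0.3077  0.484 ] [0.3679 0.7051 0.9128] 0.0035412136208611256
[[-0.1455  0.9054  0.3989]
 [ 0.3098  0.4246 -0.8507]
 [-0.9396 -0.0002 -0.3423]]
total mm 175 deg 40.0 per row 21.81576688284918 4.998245006867452 maxqd 2.7863438984450886 marg 0.12844998200386692 end [ 0.1236  0.3863  0.0044  2.2815  1.212   0.4663 -0.5432]
[[-0.004, -0.013, 0.017, 0.0, 5.0, 0.0], [-0.007, -0.026, 0.034, 0.0, 10.0, 0.0], [-0.011, -0.039, 0.052, 0.0, 15.0, 0.0], [-0.014, -0.052, 0.069, 0.0, 20.0, 0.0], [-0.018, -0.064, 0.086, 0.1, 25.0, 0.1], [-0.021, -0.077, 0.103, 0.1, 30.0, 0.1], [-0.025, -0.09, 0.121, 0.1, 35.0, 0.1], [-0.028, -0.103, 0.138, 0.1, 40.0, 0.1]]
lip [([0.5639, 0.0057, 0.2481], 0.66)]
mark_level []
lip [([0.5652, 0.0118, 0.2492], 0.9)]
mark_level []
side [([0.4214, -0.3506, 0.0724], 0.7)] [([0.421, -0.355, -0.0035], 0.95)]
top [([0.4304, -0.3566, 0.0714], 0.4)] [([0.4239, -0.3524, 0.0013], 0.96)]
```

View pics/btn.png

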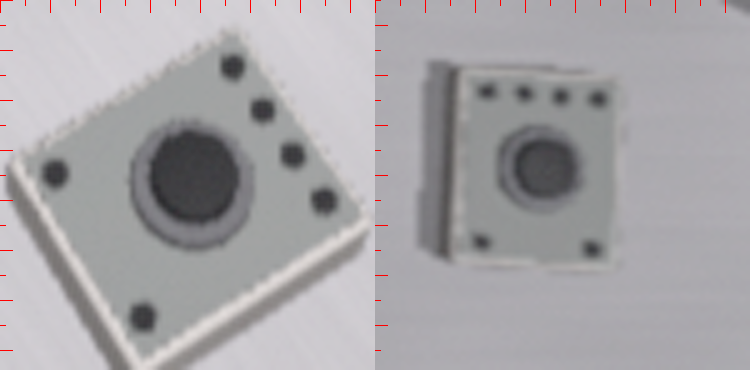

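View pics/e_side.png

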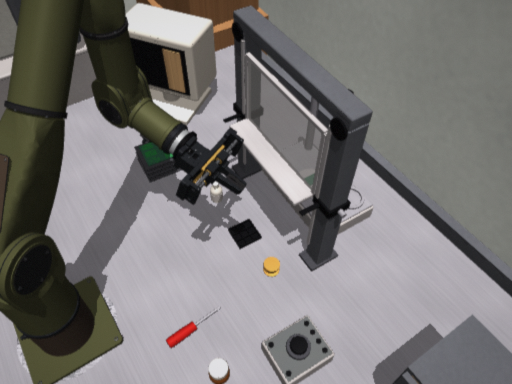

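```bash
python3 - <<'E'
from h import *
print(tri((298.4,345.0),(353.8,238.0)))
# ring (base of collar on box) and box top centre checks
for z in(.055,.065,.072):
    for nm,E,K,uv in(("s",Es,Ks,(298.4,345)),("t",Et,Kt,(353.8,238))):
        o,d=ray(E,K,uv); print(z,nm,(o+d*(z-o[2])/d[2])[:2])
E
python3 cont.py "[(.43,-.24,.28,-65,60),(.425,-.353,.24,-65,89),(.425,-.353,.13,-65,89),(.425,-.353,.065,-65,89)]"
```

```text
(array([ 0.4273, -0.3541,  0.0623]), [np.float64(0.0010170548822345774), np.float64(0.0010170548822345405)])
0.055 s [ 0.4284 -0.352 ]
0.055 t [ 0.4283 -0.3565]
0.065 s [ 0.4256 -0.3543]
0.065 t [ 0.4281 -0.3539]
0.072 s [ 0.4237 -0.3558]
0.072 t [ 0.4281 -0.3521]
(0.43, -0.24, 0.28, -65, 60) [ 0.125   0.3858  0.0026  2.2813  1.2116  0.4673 -0.5425] 0.0 marg 0.279 4
(0.425, -0.353, 0.24, -65, 89) [ 0.8915  0.6141 -0.4731  1.7916  0.3847  0.8129  0.6641] 0.0 marg 0.768 4
(0.425, -0.353, 0.13, -65, 89) [ 0.8232  0.7663 -0.3675  1.8919  0.5067  0.5615  0.5535] 0.0 marg 0.521 6
(0.425, -0.353, 0.065, -65, 89) [ 0.7706  0.8686 -0.2808  1.922   0.5759  0.4167  0.4903] 0.0 marg 0.377 6
```

carry_out([
  [-0.004,-0.013,0.017,0,5,0],
  [-0.007,-0.026,0.034,0,10,0],
  [-0.011,-0.039,0.052,0,15,0],
  [-0.014,-0.052,0.069,0,20,0],
  [-0.018,-0.064,0.086,0,25,0],
  [-0.021,-0.077,0.103,0,30,0],
  [-0.025,-0.09,0.121,0,35,0],
  [-0.028,-0.103,0.138,0,40,0],
])

```text
clock: 23.45
tool_pos: [0.4297, -0.2374, 0.2797]
eef_rot: [0.518, 0.813, -0.145, 0.224]
contact_force: [-0.6, 0.7, -0.5]
opening: 0.002
```

```bash
python3 st.py; python3 rows.py .427 -.354 .2 -65 90 8
```

```text
23.45 [ 0.1033  0.3888  0.0064  2.294   1.256   0.4799 -0.6039] [ 0.4297 -0.2374  0.2797] [ 0.5177  0.8128 -0.1445  0.2244] [-0.6364  0.6552 -0.4544] 0.0019722594093163066
[[-0.3632  0.9065  0.2151]
 [ 0.7768  0.4221 -0.4673]
 [-0.5144 -0.0026 -0.8575]]
total mm 141 deg 31.0 per row 17.663827250251803 3.870020296552631 maxqd 2.0967539042781884 marg 0.3098195628568394 end [ 0.8954  0.6806 -0.481   1.8103  0.4359  0.7577  0.6205]
[[-0.006, -0.006, 0.015, -0.0, 3.9, 0.0], [-0.012, -0.013, 0.031, -0.0, 7.7, 0.0], [-0.018, -0.019, 0.046, -0.1, 11.6, 0.0], [-0.024, -0.026, 0.061, -0.1, 15.5, 0.0], [-0.03, -0.032, 0.076, -0.1, 19.3, 0.0], [-0.036, -0.039, 0.092, -0.1, 23.2, 0.0], [-0.043, -0.045, 0.107, -0.1, 27.1, 0.0], [-0.049, -0.051, 0.122, -0.2, 31.0, 0.0]]
```

carry_out([
  [-0.006,-0.006,0.015,0,3.9,0],
  [-0.012,-0.013,0.031,0,7.7,0],
  [-0.018,-0.019,0.046,0,11.6,0],
  [-0.024,-0.026,0.061,0,15.5,0],
  [-0.03,-0.032,0.076,0,19.3,0],
  [-0.036,-0.039,0.092,0,23.2,0],
  [-0.043,-0.045,0.107,0,27.1,0],
  [-0.049,-0.051,0.122,0,31,0],
  [-0.049,-0.051,0.122,0,31,0],
])

```text
clock: 24.35
tool_pos: [0.4267, -0.3562, 0.1978]
eef_rot: [0.54, 0.842, -0.002, -0.002]
contact_force: [-0.6, 0.9, 0.5]
opening: 0.002
```

```bash
python3 st.py; python3 rows.py .427 -.354 .09 -65 90 5
```

```text
24.35 [ 0.893   0.6858 -0.4759  1.8073  0.44    0.7598  0.6132] [ 0.4267 -0.3562  0.1978] [ 0.54    0.8417 -0.0018 -0.0021] [-0.592   0.8862  0.5359] 0.002114817397167099
[[-0.4168  0.909  -0.0055]
 [ 0.909   0.4168 -0.0008]
 [ 0.0016 -0.0053 -1.    ]]
total mm 108 deg 0.5 per row 21.572846045727434 0.09694727356721063 maxqd 0.5203009068804754 marg 0.47447723940879377 end [ 0.8212  0.8395 -0.3619  1.8901  0.5655  0.5145  0.5058]
[[0.0, 0.0, 0.022, -0.1, -0.0, -0.1], [0.001, 0.001, 0.043, -0.1, -0.0, -0.1], [0.001, 0.001, 0.065, -0.2, -0.1, -0.2], [0.001, 0.001, 0.086, -0.2, -0.1, -0.3], [0.002, 0.002, 0.108, -0.3, -0.1, -0.4]]
```

carry_out([
  [0,0,0.022,0,0,0],
  [0.001,0.001,0.043,0,0,0],
  [0.001,0.001,0.065,0,0,0],
  [0.002,0.001,0.086,0,0,0],
  [0.002,0.001,0.108,0,0,0],
  [0.002,0.001,0.108,0,0,0],
])

```text
clock: 24.95
tool_pos: [0.4265, -0.3478, 0.0901]
eef_rot: [0.536, 0.844, -0.002, -0.003]
contact_force: [0.2, -0.3, 0.2]
opening: 0.003
```

```bash
python3 st.py; python3 - <<'E'
from plant import r
import cv2
p=r.snapshot("side"); q=r.snapshot("top")
cv2.imwrite("pics/f.png",cv2.hconcat([cv2.resize(p["img"][264:384,220:380],None,fx=2.5,fy=2.5),cv2.resize(q["img"][180:300,280:440],None,fx=2.5,fy=2.5)]))
E
```

```text
24.95 [ 0.8099  0.837  -0.3597  1.8965  0.5649  0.5174  0.4975] [ 0.4265 -0.3478  0.0901] [ 0.5359  0.8443 -0.0018 -0.0034] [ 0.1791 -0.2536  0.2453] 0.0030352718244078323
[[-0.4256  0.9049 -0.0076]
 [ 0.9049  0.4256  0.0006]
 [ 0.0038 -0.0066 -1.    ]]
```

View pics/f.png

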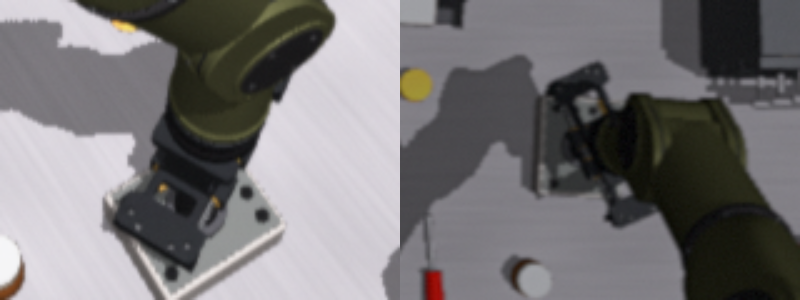

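carry_out([
  [-0.005,-0.003,0,0,0,0],
  [-0.005,-0.003,0.005,0,0,0],
  [-0.005,-0.003,0.01,0,0,0],
  [-0.005,-0.003,0.014,0,0,0],
  [-0.005,-0.003,0.014,0,0,0],
])

```text
clock: 25.55
tool_pos: [0.4273, -0.3558, 0.0776]
eef_rot: [0.537, 0.844, -0.002, -0.001]
contact_force: [-0.5, -0.9, -0.2]
opening: 0.005
```

carry_out([
  [0,0,0.002,0,0,0],
  [0,0,0.004,0,0,0],
  [0,0,0.004,0,0,0],
])

```text
clock: 25.85
tool_pos: [0.4276, -0.3559, 0.074]
eef_rot: [0.537, 0.844, -0.002, -0.001]
contact_force: [-0.5, -0.3, -0.1]
opening: 0.006
```

carry_out([
  [0,0,0.002,0,0,0],
  [0,0,0.004,0,0,0],
  [0,0,0.004,0,0,0],
])

```text
clock: 26.15
tool_pos: [0.4277, -0.3561, 0.0702]
eef_rot: [0.537, 0.844, -0.002, -0.0]
contact_force: [-0.8, 0.1, 3.5]
opening: 0.003
```

carry_out([
  [0,0,0.002,0,0,0],
  [0,0,0.003,0,0,0],
  [0,0,0.003,0,0,0],
])

```text
clock: 26.45
tool_pos: [0.4277, -0.3561, 0.0672]
eef_rot: [0.537, 0.844, -0.002, -0.0]
contact_force: [-0.8, 0.2, 4.4]
opening: 0.005
```

carry_out([
  [0,0,0.001,0,0,0],
  [0,0,0.002,0,0,0],
  [0,0,0.002,0,0,0],
])

```text
clock: 26.75
tool_pos: [0.4278, -0.3561, 0.0664]
eef_rot: [0.537, 0.844, -0.002, -0.0]
contact_force: [-1.7, 0.9, 13.8]
opening: 0.009
```

carry_out([
  [0,0,0.001,0,0,0],
  [0,0,0.001,0,0,0],
  [0,0,0.001,0,0,0],
])

```text
clock: 27.05
tool_pos: [0.4278, -0.3561, 0.0662]
eef_rot: [0.537, 0.844, -0.002, 0.0]
contact_force: [-3.8, 2.7, 21.6]
opening: 0.008
```

carry_out([
  [0,0,-0.003,0,0,0],
  [0,0,-0.008,0,0,0],
  [0,0,-0.015,0,0,0],
  [0,0,-0.03,0,0,0],
  [0,0,-0.055,0,0,0],
  [0,0,-0.085,0,0,0],
  [0,0,-0.115,0,0,0],
  [0,0,-0.14,0,0,0],
  [0,0,-0.14,0,0,0],
])

```text
clock: 27.95
tool_pos: [0.4297, -0.3568, 0.2073]
eef_rot: [0.537, 0.844, -0.002, 0.003]
contact_force: [0.3, -0.4, -0.4]
opening: 0.007
```

```bash
python3 st.py; python3 look.py g; python3 - <<'E'
from plant import r
from h import *
for n in("side","top"):
    p=r.snapshot(n)
    for l in("spool","flux","chip_tray","go_top"): print(n,l,[(np.array(d["xyz"]).round(4).tolist(),round(d["p"],2)) for d in r.spot_point(p,l)[:1]])
E
```

```text
27.95 [ 0.8996  0.674  -0.4895  1.7988  0.4389  0.7733  0.6196] [ 0.4297 -0.3568  0.2073] [ 0.537   0.8436 -0.0016  0.0025] [ 0.2528 -0.3591 -0.3593] 0.006595544105845474
[[-0.4232  0.906   0.0025]
 [ 0.906   0.4232 -0.0054]
 [-0.006  -0.     -1.    ]]
lip [([0.5641, 0.0054, 0.2491], 0.73)]
mark_level [([0.4219, -0.3571, 0.0733], 0.45)]
lip [([0.5632, 0.0117, 0.2495], 0.88)]
mark_level [([0.4258, -0.349, 0.0004], 0.71)]
side spool [([0.5054, -0.1363, -0.0006], 0.6)]
side flux []
side chip_tray []
side go_top []
top spool [([0.507, -0.1392, -0.0], 0.59)]
top flux [([0.5061, 0.1457, 0.0018], 0.47)]
top chip_tray [([0.5075, -0.0073, -0.0022], 0.62)]
top go_top [([0.4296, -0.3548, 0.0708], 0.71)]
```

View pics/g_side.png

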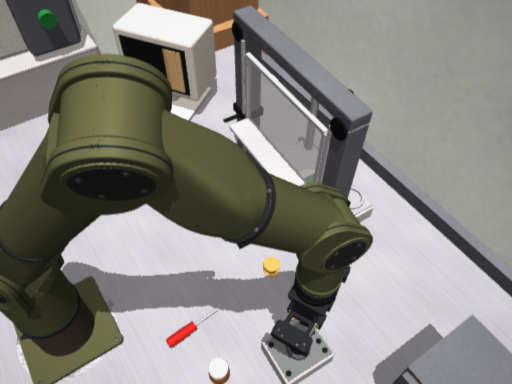

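View pics/g_top.png

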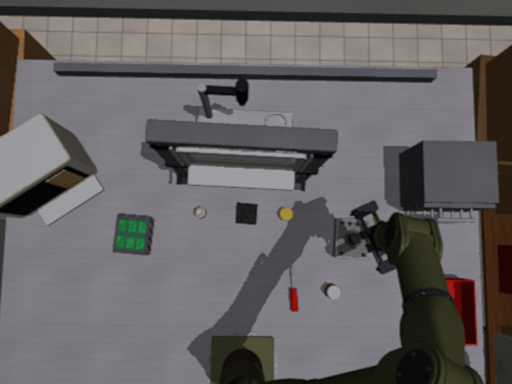

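```bash
python3 - <<'E'
from plant import r
print(r.finish_job()); print(r.get_state()["clock"])
E
```

```text
the job is handed in; nothing more can be done
None
the job is handed in; nothing more can be done
```

I pushed the window up with the shut fingertips under its lip, backed the fingers out, then pressed the palm button right down and let it go. I handed the job in at about 28.5 s of the 48 s allowed, with the tool hanging free about 0.14 m above the button.

- **Window height:** fitting the edges of the lip and blades in both cameras after the fingers left puts the lip 0.3 to 1.4 mm below the blades (blades about 0.245 m, lip about 0.2445 m). After the button press the networks still gave the same lip height, so the window had not moved.
- **Disagreement:** the networks read the lip at about 0.249 m and the middle of the visible part of a collar and blade at about 0.252 to 0.254 m. Both sit some 5 to 8 mm above my own fit, so I relied on the fit for the difference between them. They also suggest the lip is slightly low rather than high. I did not push again after pressing, because that would have broken the order asked.
- **Forces:** readings at the end of each lift step were at most about 6 N in total. On the button the fingers met it at about z = 0.072 m and stopped at 0.066 m, with the force rising to about 22 N.
- **Button after release:** it was back at about 0.071 m, by one network reading from the top camera only.
- **Loose things:** the spool, bottle and tray were within about 4 mm of where they started, which is the networks' accuracy. In the last picture the side camera did not report the bottle or the tray, so those two rest on the top camera alone.

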